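Gang-file the sawn ends of harness stays in a wedge vice

ROBOT

A 7-joint arm with a two-finger parallel gripper is mounted at the origin on the work surface. World frame = base frame: x ahead of the robot, y to its left, z up, the work surface at z = 0. Lengths are in m, angles in rad, forces in N, time in s.
With the tool pointing down it reaches from about 0.4 to 0.85 m from the base axis. Payload 10.4 kg.
Tool frame: the origin (TCP) lies at the very end of the fingers, on their centre line; the grasp point (between the pads) lies 19 mm behind it (manip.grip_depth is the distance from the TCP to the grasp point, in m); z points along the fingers, x is the direction in which the jaws open and shut, and the axes are right-handed (so a half turn about z gives the same grasp; the last joint's range is limited). The gripper opens to 85 mm and grips with 20 to 120 N. Pads are 22 mm wide; open, the fingers measure 114 mm over their backs; the gripper's body (76 mm by 85 mm) begins 54 mm behind the grasp point. The pads swing forward as they close: fully open they stand 13 mm farther back than shut.
Start: joints at [-1.303, 0.332, -0.065, 1.46, 0.022, 1.35, -0.088], TCP at [0.179, 0.599, 0.231] pointing down, gripper open.
Joint ranges: [-2.6, 2.6], [-0.5, 2.12], [-1.47, 1.34], [0.16, 2.42], [-1.27, 4.41], [0.06, 2.06], [-2.6, 2.6]. Speed limits (rad/s): [2.22, 2.22, 2.79, 2.79, 3.14, 3.14, 3.14].

INTERFACE

Orientations are given as a unit quaternion [x, y, z, w].
In Python, from workcell import manip, cams gives the robot as it stands. The module is installed in compiled form; this text tells all that it offers.
- The arm moves only by the tool move_arm, never from a script. Its arguments are lists of equal length, an entry for each row: "claw": the opening, from 0 (shut) to 1 (fully open); "dp": the shift along the tool's x, y, z as a fraction of full scale, a list of three; "turn": the turn, a rotation vector about the tool's x, y, z as a fraction of full scale, a list of three. A call has 1 to 8 rows; each row shifts and turns the commanded pose from where the row before left it, along the tool's axes as they then stand; what a row does not reach is not made up. Full scale, the value 1, is 200 mm for a shift and 45 degrees for a turn. A row lasts 1/12 s, in which the tool goes at most 41.7 mm and 7.16 degrees, less where a joint would pass 70% of its speed; a pose out of reach is approached as far as the arm can. A call with a number of a shift or a turn outside -1 to 1 is refused whole. A call with a gripper value outside its range is refused whole. The fingers move at their own pace and stop on an object; "grip_force" is the grip in N (left out, the last holds). Time passes only in rows, so rows that do not move let the fingers close. It gives the time, the measured TCP pose, the force and the opening at its end, in the units of the state.
- manip.get_obs(): the state, without advancing time (a new reading comes with each control period).
- cams.camera(name): name is "scene" or "top" or "wrist"; returns the picture (400x640x3 uint8, red, green, blue); there is no depth.
- cams.camera_info(name): a dict with "fx", "fy", "cx", "cy" (pixels), "pose" (4x4, takes a point from camera to world coordinates); the wrist camera has in their place "tool_from_camera" (4x4, takes a point from camera to tool coordinates, whose origin is the TCP and whose axes are the tool frame's). Camera axes: x right, y down, z forward; pixel columns grow to the right and rows downward; lengths in m; the calibration is good to about 2 mm. A picture is of the moment at which its call begins: read the wrist's pose just before it. camera_info takes no time and is no camera call.
- manip.hand_in(): hands the job in, once; it reports no verdict.
The state is a dict: "clock": time; "joint_pos": joint angles; "joint_velocities": joint speeds; "tau": joint torques, N m; "position": TCP position; "ee_rot": TCP orientation; "ft_force": force on the tool from outside, world axes, zero at the start; "torque": the same for the moment, N m; "grip_width": opening from 0.0 (shut) to 1.0 (fully open).
Only numpy, scipy, OpenCV 4.12 (cv2) and the standard library are available. Lean on these libraries where they do the work, as an engineer would, in place of code of your own. Each camera call takes 0.05 s, during which the arm holds its last target.

TASK

Stand all the 100 mm aluminium stays from the slotted block upright side by side about the middle of the vice jaws (leave the shorter and the longer look-alike in the block), drive the vice's wedge down with the mallet until it is tight, and dress their sawn upper ends together: lay the file flat along the row and give it three full strokes, pushing forward only, from its front half to its rear half, and lifting it clear for each return. Then draw the wedge up again, put the filed stays in the grey tote, and leave the file (face down) and the mallet on the rubber mat, without knocking the other things on the bench about.

Things in the scene. Friction and masses are not known exactly. Their poses are not given: they have to be found in the camera images.
- vice: Grey bench vice, fixed, footprint x -105 to +67, y -120 to +120 mm; origin on the bench under the jaws. Two jaws 220 mm long along y, lips flared, tops 81 mm above the bench; work stands between them on a ledge 35 mm up. Fixed jaw face at x = +4 mm; sliding jaw face at x = -9 mm when open, moving to +x by 1/6 of the wedge travel. The wedge stands at x = -58 mm, y = 0.
- jaw_mid (a point): Point on the ledge midway along the jaws (vice x = 0, y = 0, 35 mm above the bench), axes as the vice. A clamped 100 mm stay stands at x = 0 with its upper end 135 mm above the bench, 54 mm above the jaws.
- wedge (a joint): Travel of the vice's steel wedge, m: 0 drawn up (jaws open), grows as it goes down, tight on the 8 mm stays at about 0.030, stop at 0.036. It moves stiffly: about 12 N to move it either way, up to 20 N to make it tight, and it stays where it is left.
- wedge_top (a point): Middle of the wedge's flat top, struck with the mallet; 143 mm above the bench when drawn up, about 113 mm when tight. The wedge is a flat-sided bar, 30 mm along the vice x, 36 mm along its y; at least its upper 35 mm always stands free, so it can be gripped from above by its two y sides and pulled straight up.
- rack: Slotted wooden block, fixed, 262 x 74 x 36 mm, origin under its middle; five slots in a row along its x axis at -100, -50, 0, 50 and 100 mm, slot floors 10 mm above the bench. The stays stand upright in them, in any slots; some slots may be empty.
- stay_a_mid (a point): Centre (half-way up) of an aluminium flat-bar stay of the right size, 100 mm tall, 30 mm wide along its x, 8 mm thick along its y, z up along its length, 65 g; may be absent.
- stay_b_mid (a point): Centre (half-way up) of an aluminium flat-bar stay of the right size, 100 mm tall, 30 mm wide along its x, 8 mm thick along its y, z up along its length, 65 g; may be absent.
- stay_c_mid (a point): Centre (half-way up) of an aluminium flat-bar stay of the right size, 100 mm tall, 30 mm wide along its x, 8 mm thick along its y, z up along its length, 65 g; may be absent.
- stay_short_mid (a point): Centre of the look-alike stay that is too short: 86 mm tall, else the same (30 x 8 mm).
- stay_long_mid (a point): Centre of the look-alike stay that is too long: 114 mm tall, else the same (30 x 8 mm).
- mat: Black rubber mat on the bench in front of the robot, fixed, 130 (x) x 430 (y) x 3 mm, origin under its middle; the file and the mallet belong on it.
- file_grip (a point): Centre of the file's raised wooden handle: a flat-sided bar 24 mm wide (along the file's y) and 24 mm high, 120 mm long along the file's x, its centre 50 mm above the file's cutting face.
- file_face (a point): Middle of the file's flat cutting face (its underside as it lies). The blade is 200 mm long along x, 36 mm wide, nose to x = +118 mm, in a holder with the raised handle on top. +x is forward, the cutting direction, and is the end with the pointed nose. About 0.45 kg.
- mallet_grip (a point): Grip point on the mallet's level handle. It stands on one face of its round rubber head (56 mm diameter, 88 mm high); the point is 58 mm from the head's axis along the mallet's -x and 44 mm above the standing (striking) face. Handle along x, to -180 mm from the head's axis, 20 mm wide (y), 26 mm high. About 0.4 kg, mostly head.
- tote: Open grey plastic tote, loose, 200 (x) x 170 (y) x 60 mm high, walls 5 mm, origin under its middle; for the filed stays.
- cone: Bystander: grey thread cone, 98 mm high; origin under its middle. Leave it alone.
- cup: Bystander: white cup, 80 mm high; origin under its middle. Leave it alone.
- tape: Bystander: roll of paper tape lying flat, 100 mm across; origin under its middle. Leave it alone.
- jar: Bystander: glass jar with steel cap, 75 mm high; origin under its middle. Leave it alone.
- tin: Bystander: steel tin, 68 mm across, 70 mm high; origin under its middle. Leave it alone.
Mind the look-alikes: they are no part of the job. Leave any pink or red look-alike of the part that bears stay_a_mid alone.

How it is judged:
By the outcome, as a careful person would: the job done as asked, in the order asked, and still so for the second after the job is handed in, with the robot touching nothing.
Of stay_a, stay_b, stay_c only 2 to 3 are there at a start; the rules pass over those that are not, and their reading is None.
At some moment in a run one of tote, file may be knocked a few centimetres aside while the robot is not near it.
It also fails if it takes over 210 s, if anything falls off the work surface, if the arm or the gripper's body presses on something with over 40 N, if the wrist force passes 120 N, or if a joint passes its speed limit or range.

## Working session

There is one attempt and no reset: what is moved stays moved. The work goes in short steps, Python scripts to look and compute and a tool call to move; the robot and the scene stay as the last step left them, time stands still between calls to the robot, and variables do not carry over. Pictures are saved under pics/ and viewed, and the job is handed in when it is done.

Besides the shell and the picture viewer there is one more tool, called after "Call:" by a JSON object that holds its "method" and its "body". move_arm: Moves the arm, as the interface text tells. Shift numbers are shares of 200 mm and turn numbers shares of 45 degrees, none past 1 either way. Its arguments: {"type":"object","properties":{"claw":{"type":"array","items":{"type":"number"}},"dp":{"type":"array","items":{"type":"array","items":{"type":"number"}}},"turn":{"type":"array","items":{"type":"array","items":{"type":"number"}}},"grip_force":{"type":"number"}},"required":["claw","dp","turn"]}

```bash
mkdir -p pics; ls
cat > h.py <<'E'
import numpy as np, cv2
from workcell import manip, cams
from scipy.spatial.transform import Rotation as R
def snap(name,fn):
    o=manip.get_obs(); im=np.array(cams.camera(name)); cv2.imwrite(f'pics/{fn}.png',im[:,:,::-1]); np.save(f'pics/{fn}.npy',im)
    i=cams.camera_info(name)
    if 'pose' in i: P=np.array(i['pose'])
    else:
        T=np.eye(4);T[:3,:3]=R.from_quat(o['ee_rot']).as_matrix();T[:3,3]=o['position'];P=T@np.array(i['tool_from_camera'])
    np.savez(f'pics/{fn}_cam.npz',P=P,k=[i['fx'],i['fy'],i['cx'],i['cy']])
    return im
def ray(fn,u,v):
    d=np.load(f'pics/{fn}_cam.npz');fx,fy,cx,cy=d['k'];P=d['P']
    r=P[:3,:3]@np.array([(u-cx)/fx,(v-cy)/fy,1]);return P[:3,3],r
def onz(fn,u,v,z):
    o,r=ray(fn,u,v);return o+r*(z-o[2])/r[2]
def proj(fn,p):
    d=np.load(f'pics/{fn}_cam.npz');fx,fy,cx,cy=d['k'];P=d['P']
    q=P[:3,:3].T@(np.array(p)-P[:3,3]);return np.array([fx*q[0]/q[2]+cx,fy*q[1]/q[2]+cy])
def st():
    o=manip.get_obs();print('t',round(o['clock'],2),'p',np.round(o['position'],4),'q',np.round(o['ee_rot'],4),'F',np.round(o['ft_force'],1),'w',round(o['grip_width'],3));return o
E
python3 - <<'E'
from h import *
snap('scene','s0');snap('top','t0');snap('wrist','w0');o=st();print(o['joint_pos'],manip.grip_depth)
for n in('scene','top','wrist'):print(n,cams.camera_info(n))
E
```

```text
pics
t 0.15 p [0.1791 0.5985 0.2307] q [ 8.021e-01  5.972e-01 -4.000e-04  3.000e-04] F [ 0.3  0.1 -0.2] w 0.995
[-1.30255373  0.33270236 -0.06472692  1.46068573  0.02161389  1.34986732
 -0.0885393 ] 0.0187
scene {'fx': 454.0019637122245, 'fy': 454.0019637122245, 'cx': 318.38367006019797, 'cy': 204.25518192183665, 'pose': array([[-0.67416379,  0.42724546, -0.60246536,  1.33166195],
       [ 0.73852549,  0.37987265, -0.55702502,  0.73455444],
       [-0.0091263 , -0.82046212, -0.57162804,  0.8913706 ],
       [ 0.        ,  0.        ,  0.        ,  1.        ]])}
top {'fx': 416.6829450520714, 'fy': 416.6829450520714, 'cx': 319.6921271211621, 'cy': 202.6991784007805, 'pose': array([[ 0.0207764 , -0.99714525,  0.07259266,  0.46040876],
       [-0.99976827, -0.02113046, -0.00411281,  0.01131194],
       [ 0.00563498, -0.07249039, -0.99735319,  1.32575242],
       [ 0.        ,  0.        ,  0.        ,  1.        ]])}
wrist {'fx': 336.0568017895621, 'fy': 336.0568017895621, 'cx': 317.91064886874375, 'cy': 193.61776173490264, 'tool_from_camera': array([[ 9.99999749e-01, -6.18263819e-04,  3.45987913e-04,
        -1.22342538e-03],
       [ 4.88835696e-04,  9.55584914e-01,  2.94715512e-01,
        -7.55490318e-02],
       [-5.12832768e-04, -2.94715269e-01,  9.55584976e-01,
        -1.43530403e-01],
       [ 0.00000000e+00,  0.00000000e+00,  0.00000000e+00,
         1.00000000e+00]])}
```

View pics/t0.png

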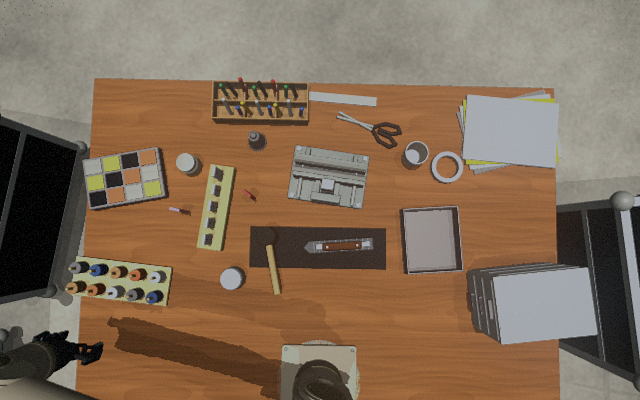

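View pics/s0.png

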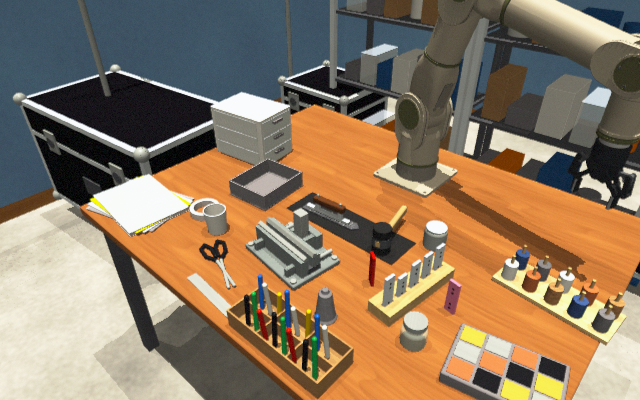

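View pics/w0.png

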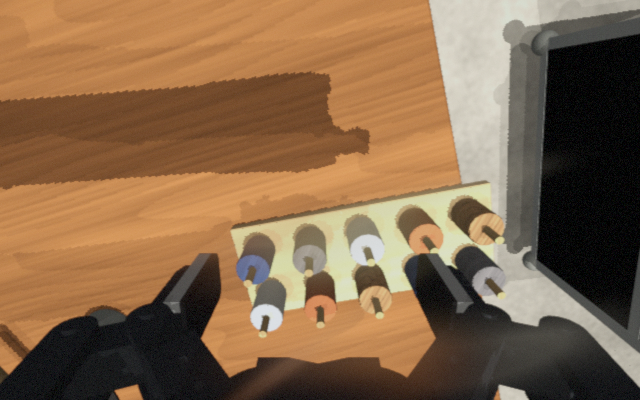

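Run:
```python
import cv2
t=cv2.imread('pics/t0.png');s=cv2.imread('pics/s0.png')
cv2.imwrite('pics/tc.png',cv2.resize(t[130:300,180:390],None,fx=3.6,fy=3.5,interpolation=cv2.INTER_CUBIC))
cv2.imwrite('pics/sc.png',cv2.resize(s[160:340,220:470],None,fx=3.2,fy=3.2,interpolation=cv2.INTER_CUBIC))
from h import *
for n,u,v in[('rack',216,207),('vice',328,178),('mat',318,248),('tote',432,240),('mallethead',270,236),('file',340,245),('sc',0,0)]:print(n,onz('t0',u,v,0.03))
```

```text
rack [0.53447227 0.32823251 0.03      ]
vice [ 0.6328115  -0.01843304  0.03      ]
mat [0.41413571 0.00828277 0.03      ]
tote [ 0.44609747 -0.34480187  0.03      ]
mallethead [0.44804814 0.15772652 0.03      ]
file [ 0.42477438 -0.05961847  0.03      ]
sc [1.18674264 1.0480336  0.03      ]
```

View pics/tc.png

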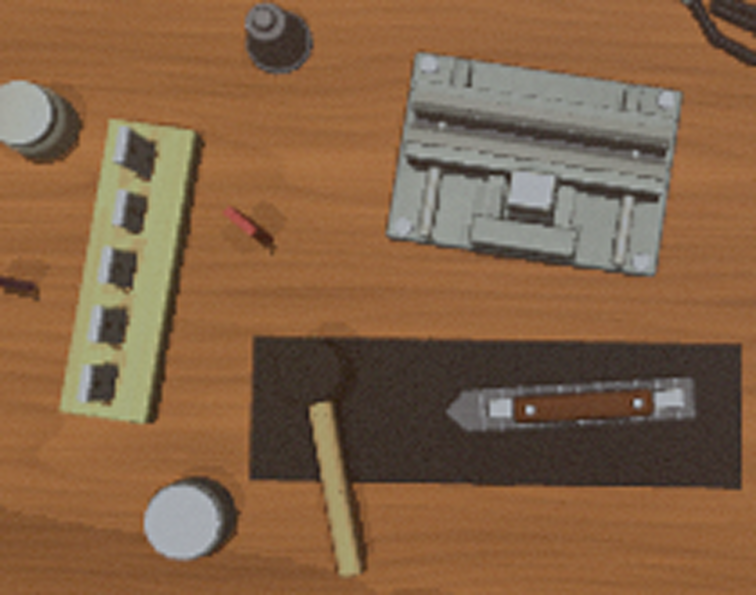

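View pics/sc.png

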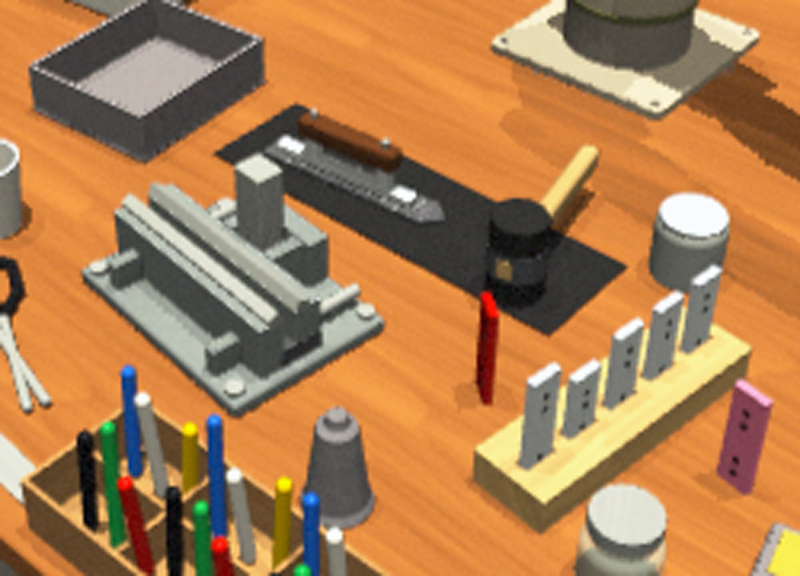

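```bash
cat >> h.py <<'E'
def plan(p,ang=None,show=True):
    """numbers for going to p with current orientation, then turning to tool x angle ang (deg, mod 180)"""
    o=st();Rm=R.from_quat(o['ee_rot']).as_matrix();d=np.array(p)-o['position']
    l=Rm.T@d/0.2;a=np.degrees(np.arctan2(Rm[1,0],Rm[0,0]))
    n=np.linalg.norm(d)/0.0417
    print('dp total',np.round(l,3),'min rows',round(n,1),'jaw ang',round(a,2),'tilt z',np.round(Rm[:,2],4))
    if ang is not None:
        t=(ang-a+90)%180-90;print('turn z total',round(-t/45,3),'deg',round(t,2),'rows',round(abs(t)/7.16,1))
E
python3 - <<'E'
from h import *
plan([0.52,0.33,0.25],82)
E
```

```text
t 0.15 p [0.1791 0.5985 0.2307] q [ 8.021e-01  5.972e-01 -4.000e-04  3.000e-04] F [ 0.3  0.1 -0.2] w 0.995
dp total [-0.798  2.018 -0.095] min rows 10.4 jaw ang 73.34 tilt z [-2.e-04 -9.e-04 -1.e+00]
turn z total -0.193 deg 8.66 rows 1.2
```

Call:
{"method": "move_arm", "body": {"claw": [1, 1, 1, 1, 1, 1, 1, 1], "dp": [[-0.066, 0.168, -0.02], [-0.066, 0.168, -0.02], [-0.066, 0.168, -0.02], [-0.066, 0.168, -0.02], [-0.066, 0.168, -0.015], [-0.066, 0.168, 0], [-0.066, 0.168, 0], [-0.066, 0.168, 0]], "turn": [[0, 0, 0], [0, 0, 0], [0, 0, 0], [0, 0, 0], [0, 0, 0], [0, 0, 0], [0, 0, 0], [0, 0, 0]]}}

```text
clock: 0.82
position: [0.4075, 0.4192, 0.2503]
ee_rot: [0.802, 0.597, -0.0, -0.0]
ft_force: [0.4, 0.2, -0.1]
grip_width: 0.998
```

Call:
{"method": "move_arm", "body": {"claw": [1, 1, 1, 1, 1, 1, 1], "dp": [[-0.066, 0.168, 0], [-0.066, 0.168, 0], [-0.066, 0.168, 0], [-0.066, 0.168, 0], [0, 0, 0], [0, 0, 0], [0, 0, 0]], "turn": [[0, 0, 0], [0, 0, 0], [0, 0, 0], [0, 0, 0], [0, 0, -0.1], [0, 0, -0.093], [0, 0, 0]]}}

```text
clock: 1.4
position: [0.5204, 0.3308, 0.2499]
ee_rot: [0.754, 0.657, -0.0, -0.0]
ft_force: [-0.7, -0.2, -0.1]
grip_width: 0.998
```

Run:
```python
from h import *
snap('wrist','w1');st()
```

```text
t 1.45 p [0.5199 0.3313 0.2499] q [ 7.550e-01  6.557e-01 -3.000e-04 -2.000e-04] F [-0.6  0.7  0.3] w 0.997
```

View pics/w1.png

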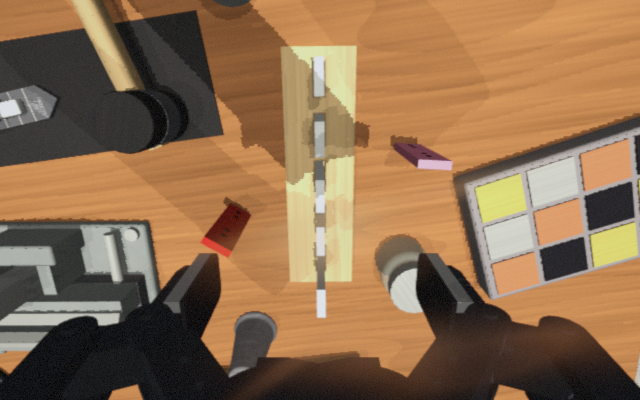

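Run:
```python
import cv2
t=cv2.imread('pics/w1.png')
cv2.imwrite('pics/w1c.png',cv2.resize(t[40:330,260:380],None,fx=4,fy=2,interpolation=cv2.INTER_CUBIC))
```

```text
(no output)
```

View pics/w1c.png

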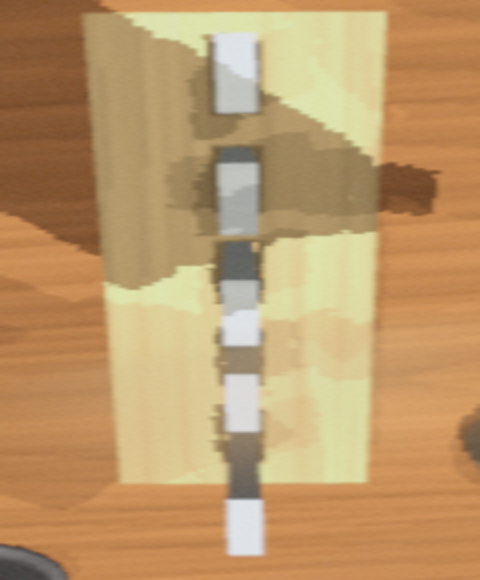

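Run:
```python
from h import *
Y=[(33,112,212,259,.11),(162,236,217,259,.11),(280,346,221,261,.11),(373,432,223,260,.096),(498,555,226,264,.124)]
P=[]
for a,b,l,r,z in Y:
    va,vb,u0,u1=a/2+40,b/2+40,l/4+260,r/4+260
    A=onz('w1',(u0+u1)/2,va,z);B=onz('w1',(u0+u1)/2,vb,z)
    c=(A+B)/2;P.append(c);print(np.round(c,4),'len',round(np.linalg.norm(B-A),4),'thk',round(np.linalg.norm(onz('w1',u0,(va+vb)/2,z)-onz('w1',u1,(va+vb)/2,z)),4))
P=np.array(P);print(np.linalg.norm(np.diff(P,axis=0)[:,:2],axis=1))
d=P[4]-P[0];print('axis',np.degrees(np.arctan2(d[1],d[0])))
# rack corners at z=.036
for u,v in[(281,46),(356,46),(289.5,281.5),(352,281)]:print(onz('w1',u,v,.036))
plan([P[2][0],P[2][1],0.25],np.degrees(np.arctan2(d[1],d[0]))+90)
# vice rough from top image: corners of base
```

```text
[0.4352 0.3422 0.11  ] len 0.0297 thk 0.0094
[0.485  0.3359 0.11  ] len 0.031 thk 0.0088
[0.5349 0.3297 0.11  ] len 0.0306 thk 0.0088
[0.5844 0.3232 0.096 ] len 0.0313 thk 0.009
[0.6341 0.3171 0.124 ] len 0.0309 thk 0.0089
[0.05025329 0.05026718 0.04989491 0.05010555]
axis -7.209817548514002
[0.39938472 0.30988153 0.036     ]
[0.40946295 0.38271113 0.036     ]
[0.65986377 0.27564476 0.036     ]
[0.66955728 0.35065262 0.036     ]
t 1.45 p [0.5199 0.3313 0.2499] q [ 7.550e-01  6.557e-01 -3.000e-04 -2.000e-04] F [-0.6  0.7  0.3] w 0.997
dp total [ 0.003  0.075 -0.   ] min rows 0.4 jaw ang 81.95 tilt z [-7.e-04 -2.e-04 -1.e+00]
turn z total -0.019 deg 0.84 rows 0.1
```

Run:
```python
from h import *
plan([.58,-.02,.27],82.8)
```

```text
t 1.45 p [0.5199 0.3313 0.2499] q [ 7.550e-01  6.557e-01 -3.000e-04 -2.000e-04] F [-0.6  0.7  0.3] w 0.997
dp total [-1.697  0.543 -0.1  ] min rows 8.6 jaw ang 81.95 tilt z [-7.e-04 -2.e-04 -1.e+00]
turn z total -0.019 deg 0.85 rows 0.1
```

Call:
{"method": "move_arm", "body": {"claw": [1, 1, 1, 1, 1, 1, 1, 1], "dp": [[-0.17, 0.054, -0.01], [-0.17, 0.054, -0.01], [-0.17, 0.054, -0.01], [-0.17, 0.054, -0.01], [-0.17, 0.054, -0.01], [-0.17, 0.054, -0.01], [-0.17, 0.054, -0.01], [-0.17, 0.054, -0.01]], "turn": [[0, 0, 0], [0, 0, 0], [0, 0, 0], [0, 0, 0], [0, 0, 0], [0, 0, 0], [0, 0, 0], [0, 0, 0]]}}

```text
clock: 2.12
position: [0.5676, 0.049, 0.2665]
ee_rot: [0.755, 0.656, 0.0, -0.0]
ft_force: [1.2, 0.8, 0.4]
grip_width: 1.0
```

Call:
{"method": "move_arm", "body": {"claw": [1, 1, 1, 1], "dp": [[-0.17, 0.054, -0.01], [-0.17, 0.054, -0.01], [0, 0, 0], [0, 0, 0]], "turn": [[0, 0, 0], [0, 0, -0.019], [0, 0, 0], [0, 0, 0]]}}

```text
clock: 2.45
position: [0.5798, -0.0222, 0.2704]
ee_rot: [0.752, 0.66, -0.0, 0.0]
ft_force: [-0.3, -0.1, 0.3]
grip_width: 1.003
```

Run:
```python
from h import *
im=snap('wrist','w2');st()
cv2.imwrite('pics/w2c.png',cv2.resize(im[90:300,120:520,::-1],None,fx=2,fy=2,interpolation=cv2.INTER_CUBIC))
```

```text
t 2.5 p [ 0.5797 -0.02    0.2702] q [ 7.505e-01  6.609e-01  1.000e-04 -2.000e-04] F [ 0.4  0.5 -0.1] w 0.999
```

View pics/w2.png

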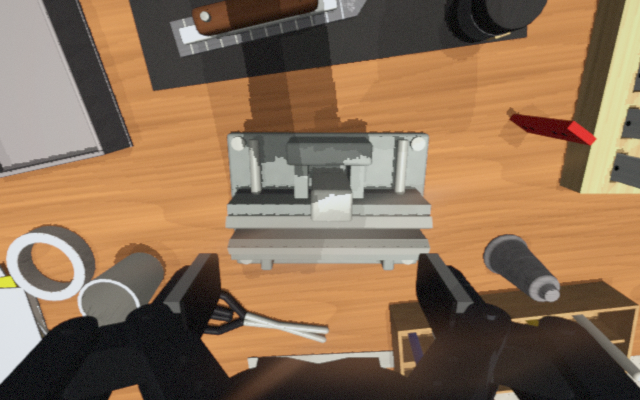

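View pics/w2c.png

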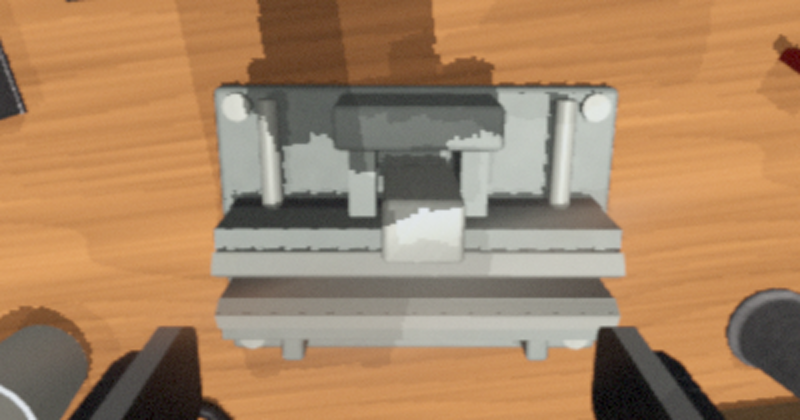

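Run:
```python
from h import *
f=lambda x,y,z:onz('w2',120+x/2,90+y/2,z)
C=[f(383,203,.143),f(463,203,.143),f(464,262,.143),f(383,262,.143)]
C=np.array(C);print(np.round(C,4));print('sides',np.linalg.norm(C[1]-C[0]),np.linalg.norm(C[2]-C[1]));w=C.mean(0);print('wedge',w)
A,B=f(212,276,.081),f(625,276,.081);print('lip',A,B,np.linalg.norm(A-B),'ang',np.degrees(np.arctan2(*(B-A)[1::-1])))
A2,B2=f(215,316,.081),f(620,316,.081);print('lip fixed',A2,B2,np.linalg.norm(A2-B2),'ang',np.degrees(np.arctan2(*(B2-A2)[1::-1])))
for z in(0,.01,.02):
    a,b=f(217,88,z),f(616,88,z);print('base',z,a,b,np.linalg.norm(a-b),np.degrees(np.arctan2(*(b-a)[1::-1])))
yaw=np.degrees(np.arctan2(*(B-A)[1::-1]))-90
c,s=np.cos(np.radians(yaw)),np.sin(np.radians(yaw));Rv=np.array([[c,-s],[s,c]])
o=w[:2]-Rv@[-.058,0];print('yaw',yaw,'origin',o)
for y,z in((203,.143),(262,.143),(228,.081),(250,.081),(276,.081),(279,.081),(297,.081),(316,.081),(340,.081)):
    p=f(423,y,z);print(y,np.round(Rv.T@(p[:2]-o),4))
for X,n in((A,'A'),(B,'B'),(A2,'A2'),(B2,'B2')):print(n,Rv.T@(X[:2]-o))
# top camera edges
```

```text
[[ 0.5849 -0.0295  0.143 ]
 [ 0.5893  0.0039  0.143 ]
 [ 0.6159  0.0017  0.143 ]
 [ 0.6113 -0.0331  0.143 ]]
sides 0.033684754334672204 0.02669911140781626
wedge [ 0.60033752 -0.01423902  0.143     ]
lip [ 0.63177424 -0.12940701  0.081     ] [0.66063706 0.08979457 0.081     ] 0.22109363693545783 ang 82.49887294674102
lip fixed [ 0.65512496 -0.132747    0.081     ] [0.6839813  0.08636571 0.081     ] 0.22100468356521977 ang 82.49753133973314
base 0 [ 0.5413662  -0.12845042  0.        ] [0.57317197 0.11328685 0.        ] 0.2438206604725697 82.50455230734188
base 0.01 [ 0.54047518 -0.12567413  0.01      ] [0.57151255 0.11022296 0.01      ] 0.23793014491101522 82.50455230734188
base 0.02 [ 0.53958416 -0.12289784  0.02      ] [0.56985313 0.10715906 0.02      ] 0.23203962934946074 82.50455230734188
yaw -7.501127053258983 origin [ 0.65784118 -0.02181067]
203 [-0.0713 -0.0003]
262 [-0.0447  0.0001]
228 [-0.0389  0.0025]
250 [-0.0267  0.0027]
276 [-0.0118  0.0029]
279 [-0.0101  0.0029]
297 [0.0005 0.003 ]
316 [0.0118 0.0031]
340 [0.0264 0.0033]
A [-0.01179763 -0.11007849]
B [-0.01179763  0.11101515]
A2 [ 0.01178929 -0.11034156]
B2 [0.01179446 0.11066312]
```

Run:
```python
from h import *
plan([.535,.330,.16],82.8)
print('red',onz('w1',217,247,.1),'pink',onz('w1',436,164,.1))
o=manip.get_obs();print(np.round(o['joint_pos'],2))
```

```text
t 2.5 p [ 0.5797 -0.02    0.2702] q [ 7.505e-01  6.609e-01  1.000e-04 -2.000e-04] F [ 0.4  0.5 -0.1] w 0.999
dp total [ 1.707 -0.443  0.552] min rows 8.9 jaw ang 82.74 tilt z [-1.e-04  5.e-04 -1.e+00]
turn z total -0.001 deg 0.06 rows 0.0
red [0.57466358 0.22428414 0.1       ] pink [0.52190842 0.43549086 0.1       ]
[-0.37  0.22  0.38  1.54 -0.08  1.4   1.47]
```

Call:
{"method": "move_arm", "body": {"claw": [0.5, 0.5, 0.5, 0.5, 0.5, 0.5, 0.5, 0.5], "dp": [[0.171, -0.044, 0], [0.171, -0.044, 0], [0.171, -0.044, 0], [0.171, -0.044, 0], [0.171, -0.044, 0], [0.171, -0.044, 0], [0.171, -0.044, 0.05], [0.171, -0.044, 0.1]], "turn": [[0, 0, 0], [0, 0, 0], [0, 0, 0], [0, 0, 0], [0, 0, 0], [0, 0, 0], [0, 0, 0], [0, 0, 0]]}}

```text
clock: 3.17
position: [0.5431, 0.2645, 0.2423]
ee_rot: [0.749, 0.662, 0.002, -0.0]
ft_force: [1.1, -0.8, -0.1]
grip_width: 0.501
```

Call:
{"method": "move_arm", "body": {"claw": [0.5, 0.5, 0.5, 0.5], "dp": [[0.171, -0.044, 0.1], [0.171, -0.044, 0.1], [0, 0, 0.1], [0, 0, 0]], "turn": [[0, 0, 0], [0, 0, 0], [0, 0, 0], [0, 0, 0]]}}

```text
clock: 3.5
position: [0.5302, 0.3338, 0.1753]
ee_rot: [0.748, 0.664, -0.003, -0.001]
ft_force: [-0.6, -1.0, -1.1]
grip_width: 0.5
```

Run:
```python
from h import *
im=snap('wrist','w3');plan([.535,.330,.074],82.8)
```

```text
t 3.55 p [0.5321 0.3318 0.178 ] q [ 7.486e-01  6.630e-01 -2.300e-03 -5.000e-04] F [ 0.6 -0.5 -0.8] w 0.502
dp total [-0.006  0.017  0.52 ] min rows 2.5 jaw ang 83.07 tilt z [-0.0041 -0.0023 -1.    ]
turn z total 0.006 deg -0.27 rows 0.0
```

View pics/w3.png

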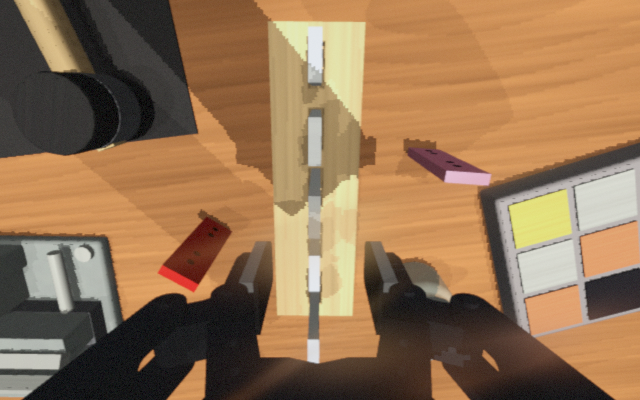

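Call:
{"method": "move_arm", "body": {"claw": [0.5, 0.5, 0.5, 0.5, 0.5], "dp": [[-0.006, 0.017, 0.1], [0, 0, 0.14], [0, 0, 0.14], [0, 0, 0.14], [0, 0, 0]], "turn": [[0, 0, 0], [0, 0, 0], [0, 0, 0], [0, 0, 0], [0, 0, 0]]}}

```text
clock: 3.97
position: [0.5359, 0.3267, 0.0725]
ee_rot: [0.75, 0.661, -0.003, -0.0]
ft_force: [-1.6, -0.9, -0.6]
grip_width: 0.502
```

Run:
```python
from h import *
im=snap('wrist','w4');plan([.535,.330,.074],82.8)
```

```text
t 4.02 p [0.5371 0.3275 0.0755] q [ 7.500e-01  6.615e-01 -1.700e-03 -2.000e-04] F [ 0.1 -0.2  0.7] w 0.5
dp total [ 0.011 -0.012  0.007] min rows 0.1 jaw ang 82.82 tilt z [-0.0028 -0.0021 -1.    ]
turn z total 0.001 deg -0.02 rows 0.0
```

View pics/w4.png

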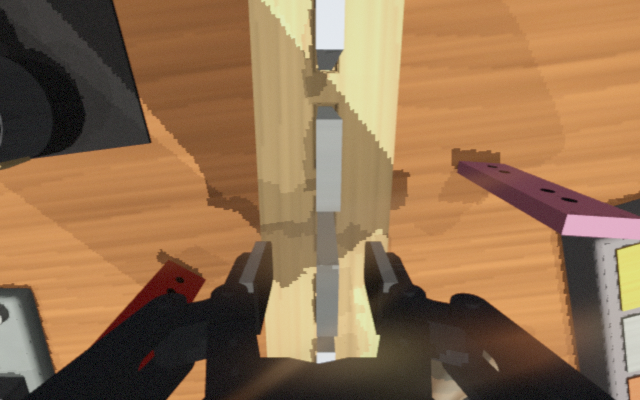

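Call:
{"method": "move_arm", "body": {"claw": [0.5, 0.5, 0.05, 0.05, 0.05, 0.05, 0.05, 0.05], "dp": [[0.01, -0.012, 0.005], [0, 0, 0], [0, 0, 0], [0, 0, 0], [0, 0, 0], [0, 0, 0], [0, 0, 0], [0, 0, 0]], "turn": [[0, 0, 0], [0, 0, 0], [0, 0, 0], [0, 0, 0], [0, 0, 0], [0, 0, 0], [0, 0, 0], [0, 0, 0]], "grip_force": 40}}

```text
clock: 4.68
position: [0.5365, 0.3307, 0.0766]
ee_rot: [0.75, 0.662, 0.001, 0.0]
ft_force: [-0.7, -0.8, 7.0]
grip_width: 0.087
```

Run:
```python
from h import *
plan([.535,.330,.20],82.8)
```

```text
t 4.68 p [0.5365 0.3307 0.0766] q [7.498e-01 6.617e-01 6.000e-04 1.000e-04] F [-0.7 -0.8  7. ] w 0.087
dp total [-0.004 -0.007 -0.617] min rows 3.0 jaw ang 82.86 tilt z [ 1.1e-03  7.0e-04 -1.0e+00]
turn z total 0.001 deg -0.06 rows 0.0
```

```bash
cat >> h.py <<'E'
def rows(p,dang,n,lift=None):
    """n rows to p in a straight line with total world yaw change dang (deg)"""
    o=st();Rm=R.from_quat(o['ee_rot']).as_matrix();a=np.degrees(np.arctan2(Rm[1,0],Rm[0,0]));d=(np.array(p)-o['position'])/n
    print('ang now',round(a,2),'per row mm',round(np.linalg.norm(d)*1e3,1),'turn/row',round(-dang/n/45,4),'deg',round(dang/n,2))
    for i in range(n):
        b=np.radians(a+dang*i/n);x=np.array([np.cos(b),np.sin(b),0]);y=np.array([np.sin(b),-np.cos(b),0])
        print('[%.3f, %.3f, %.3f],'%(x@d/.2,y@d/.2,-d[2]/.2),end=' ')
    print()
VO=np.array([.6604,-.0216]);c_,s_=np.cos(np.radians(-7.5)),np.sin(np.radians(-7.5))
def vice(x,y):return VO+np.array([c_*x-s_*y,s_*x+c_*y])
E
python3 - <<'E'
from h import *
print(vice(-.0025,.032),vice(-.0025,0))
E
```

```text
[0.66209823 0.01045255] [ 0.65792139 -0.02127368]
```

Call:
{"method": "move_arm", "body": {"claw": [0.05, 0.05, 0.05, 0.05, 0.05, 0.05], "dp": [[0, 0, -0.05], [0, 0, -0.12], [0, 0, -0.15], [0, 0, -0.15], [0, 0, -0.13], [0, 0, 0]], "turn": [[0, 0, 0], [0, 0, 0], [0, 0, 0], [0, 0, 0], [0, 0, 0], [0, 0, 0]]}}

```text
clock: 5.18
position: [0.5382, 0.3319, 0.2024]
ee_rot: [0.75, 0.662, 0.005, 0.0]
ft_force: [0.7, 1.0, -1.1]
grip_width: 0.088
```

Run:
```python
from h import *
p=vice(-.0025,.0335);print(p);rows([p[0],p[1],.20],89.7,14)
```

```text
[0.66229402 0.01193972]
t 5.18 p [0.5382 0.3319 0.2024] q [7.498e-01 6.617e-01 4.600e-03 3.000e-04] F [ 0.7  1.  -1.1] w 0.088
ang now 82.86 per row mm 24.5 turn/row -0.1424 deg 6.41
[-0.108, 0.058, 0.001], [-0.114, 0.046, 0.001], [-0.118, 0.033, 0.001], [-0.121, 0.019, 0.001], [-0.122, 0.006, 0.001], [-0.122, -0.008, 0.001], [-0.121, -0.022, 0.001], [-0.118, -0.035, 0.001], [-0.113, -0.048, 0.001], [-0.107, -0.060, 0.001], [-0.099, -0.072, 0.001], [-0.091, -0.082, 0.001], [-0.081, -0.092, 0.001], [-0.070, -0.100, 0.001],
```

Call:
{"method": "move_arm", "body": {"claw": [0.05, 0.05, 0.05, 0.05, 0.05, 0.05, 0.05], "dp": [[-0.108, 0.058, 0], [-0.114, 0.046, 0], [-0.118, 0.033, 0], [-0.121, 0.019, 0], [-0.122, 0.006, 0], [-0.122, -0.008, 0], [-0.121, -0.022, 0]], "turn": [[0, 0, -0.1424], [0, 0, -0.1424], [0, 0, -0.1424], [0, 0, -0.1424], [0, 0, -0.1424], [0, 0, -0.1424], [0, 0, -0.1424]]}}

```text
clock: 5.77
position: [0.5982, 0.1695, 0.1956]
ee_rot: [0.438, 0.899, 0.0, 0.0]
ft_force: [0.5, 0.5, -0.6]
grip_width: 0.087
```

Call:
{"method": "move_arm", "body": {"claw": [0.05, 0.05, 0.05, 0.05, 0.05, 0.05, 0.05, 0.05], "dp": [[-0.118, -0.035, 0], [-0.113, -0.048, 0], [-0.107, -0.06, 0], [-0.099, -0.072, 0], [-0.091, -0.082, 0], [-0.081, -0.092, 0], [-0.07, -0.1, 0], [0, 0, 0]], "turn": [[0, 0, -0.1424], [0, 0, -0.1424], [0, 0, -0.1424], [0, 0, -0.1424], [0, 0, -0.1424], [0, 0, -0.1424], [0, 0, -0.1424], [0, 0, 0]]}}

```text
clock: 6.43
position: [0.6416, 0.0447, 0.1851]
ee_rot: [0.152, 0.988, -0.006, -0.01]
ft_force: [0.5, -1.0, -1.5]
grip_width: 0.083
```

Call:
{"method": "move_arm", "body": {"claw": [0.05, 0.05, 0.05], "dp": [[0, 0, 0], [0, 0, 0], [0, 0, 0]], "turn": [[0, 0, 0], [0, 0, 0], [0, 0, 0]]}}

```text
clock: 6.68
position: [0.6415, 0.0485, 0.1857]
ee_rot: [0.151, 0.989, -0.007, -0.009]
ft_force: [-0.2, 0.2, -0.1]
grip_width: 0.087
```

Run:
```python
from h import *
snap('wrist','w5')
p=vice(-.0025,.0335);plan([p[0],p[1],.10],-7.5)
```

```text
t 6.73 p [0.6415 0.0488 0.1858] q [ 0.1503  0.9886 -0.0072 -0.0089] F [-0.6  0.7 -0.3] w 0.087
dp total [-0.161 -0.138  0.429] min rows 2.3 jaw ang 162.7 tilt z [-0.0197 -0.0115 -0.9997]
turn z total -0.218 deg 9.8 rows 1.4
```

View pics/w5.png

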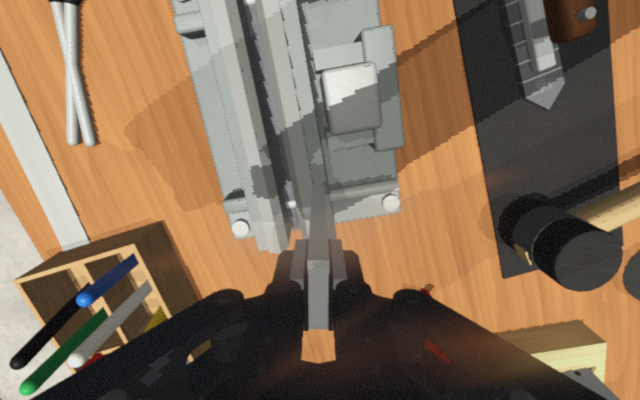

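```bash
cat >> h.py <<'E'
def plan2(p,ang):
    o=st();Rm=R.from_quat(o['ee_rot']).as_matrix();d=np.array(p)-o['position']
    a=np.degrees(np.arctan2(Rm[1,0],Rm[0,0]));t=(ang-a+90)%180-90;b=np.radians(a+t)
    T=np.array([[np.cos(b),np.sin(b),0],[np.sin(b),-np.cos(b),0],[0,0,-1]])
    rv=np.degrees(R.from_matrix(Rm.T@T).as_rotvec())/45
    print('ang',round(a,2),'turn first',np.round(rv,3),'rows',round(np.linalg.norm(rv)*45/7.16,1),'| dp before turn',np.round(Rm.T@d/.2,3),'| dp after turn',np.round(T.T@d/.2,3),'d mm',np.round(d*1e3,1))
E
python3 - <<'E'
from h import *
p=vice(-.0025,.0335);plan2([p[0],p[1],.185],-7.5);print(np.round(manip.get_obs()['joint_pos'],3))
E
```

```text
t 6.73 p [0.6415 0.0488 0.1858] q [ 0.1503  0.9886 -0.0072 -0.0089] F [-0.6  0.7 -0.3] w 0.087
ang 162.7 turn first [-0.02  -0.021 -0.218] rows 1.4 | dp before turn [-0.154 -0.145  0.004] | dp after turn [-0.127 -0.169  0.004] d mm [ 20.8 -36.9  -0.8]
[ 0.097  0.435 -0.335  1.434  0.151  1.318  2.59 ]
```

Call:
{"method": "move_arm", "body": {"claw": [0.05, 0.05, 0.05, 0.05, 0.05, 0.05, 0.05, 0.05], "dp": [[0, 0, -0.05], [0, 0, -0.05], [0, 0, 0], [0, 0, 0], [0, 0, 0], [0, 0, 0], [0, 0, 0], [0, 0, 0]], "turn": [[0, 0, 0.157], [0, 0, 0.157], [0, 0, 0.157], [0, 0, 0.157], [0, 0, 0.157], [0, 0, 0.157], [0, 0, 0.157], [0, 0, 0.157]]}}

```text
clock: 7.4
position: [0.6419, 0.0493, 0.2059]
ee_rot: [0.603, 0.798, -0.01, -0.004]
ft_force: [0.7, -0.0, -0.6]
grip_width: 0.09
```

Call:
{"method": "move_arm", "body": {"claw": [0.05, 0.05, 0.05, 0.05, 0.05, 0.05, 0.05, 0.05], "dp": [[0, 0, 0], [0, 0, 0], [0, 0, 0], [0, 0, 0], [0, 0, 0], [0, 0, 0], [0, 0, 0], [0, 0, 0]], "turn": [[0, 0, 0.157], [0, 0, 0.157], [0, 0, 0.157], [0, 0, 0.157], [0, 0, 0.157], [0, 0, 0.157], [0, 0, 0.157], [0, 0, 0.157]]}}

```text
clock: 8.07
position: [0.6419, 0.0494, 0.206]
ee_rot: [0.909, 0.418, -0.011, 0.001]
ft_force: [0.2, 0.1, -1.0]
grip_width: 0.086
```

Call:
{"method": "move_arm", "body": {"claw": [0.05, 0.05, 0.05, 0.05, 0.05, 0.05, 0.05, 0.05], "dp": [[0, 0, 0], [0, 0, 0], [0, 0, 0], [0, 0, 0], [0, 0, 0], [0, 0, 0], [0, 0, 0], [0, 0, 0]], "turn": [[0, 0, 0.157], [0, 0, 0.157], [0, 0, 0.157], [0, 0, 0.157], [0, 0, 0.157], [0, 0, 0.157], [0, 0, 0.157], [0, 0, 0.157]]}}

```text
clock: 8.73
position: [0.6419, 0.0494, 0.2062]
ee_rot: [0.998, -0.062, -0.009, 0.006]
ft_force: [0.1, 0.2, -0.4]
grip_width: 0.09
```

Call:
{"method": "move_arm", "body": {"claw": [0.05, 0.05], "dp": [[0, 0, 0], [0, 0, 0]], "turn": [[0, 0, 0], [0, 0, 0]]}}

```text
clock: 8.9
position: [0.6419, 0.0492, 0.206]
ee_rot: [0.998, -0.057, -0.009, 0.006]
ft_force: [-1.1, -0.2, -1.1]
grip_width: 0.089
```

Run:
```python
from h import *
p=vice(-.0025,.0305);plan2([p[0],p[1],.185],-7.5);print(np.round(manip.get_obs()['joint_pos'],3))
```

```text
t 8.9 p [0.6419 0.0492 0.206 ] q [ 0.9983 -0.0575 -0.0094  0.006 ] F [-1.1 -0.2 -1.1] w 0.089
ang -6.6 turn first [0.017 0.023 0.02 ] rows 0.2 | dp before turn [0.124 0.187 0.105] | dp after turn [0.125 0.186 0.105] d mm [ 20.  -40.2 -21. ]
[-0.239  0.399  0.117  1.429 -0.038  1.336 -0.237]
```

Call:
{"method": "move_arm", "body": {"claw": [0.05, 0.05, 0.05, 0.05, 0.05], "dp": [[0, 0, 0], [0.062, 0.093, 0], [0.063, 0.093, 0], [0, 0, 0], [0, 0, 0]], "turn": [[0.017, 0.023, 0.02], [0, 0, 0], [0, 0, 0], [0, 0, 0], [0, 0, 0]]}}

```text
clock: 9.32
position: [0.6619, 0.0064, 0.2056]
ee_rot: [0.998, -0.067, -0.0, 0.0]
ft_force: [-0.5, 0.8, -0.9]
grip_width: 0.091
```

Run:
```python
from h import *
snap('wrist','w6')
p=vice(-.0025,.0305);plan2([p[0],p[1],.14],-7.5)
```

```text
t 9.37 p [0.6617 0.0079 0.2055] q [ 9.978e-01 -6.660e-02 -3.000e-04 -2.000e-04] F [-0.2  1.  -1.1] w 0.087
ang -7.63 turn first [-0.     0.001 -0.003] rows 0.0 | dp before turn [ 0.001 -0.005  0.327] | dp after turn [ 0.    -0.006  0.327] d mm [  0.2   1.1 -65.5]
```

View pics/w6.png

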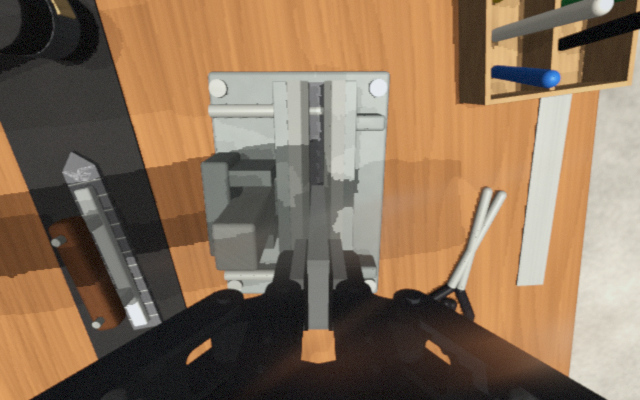

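Call:
{"method": "move_arm", "body": {"claw": [0.05, 0.05, 0.05, 0.05, 0.05, 0.05], "dp": [[0, -0.005, 0.1], [0, 0, 0.1], [0, 0, 0.08], [0, 0, 0.06], [0, 0, 0.04], [0, 0, 0]], "turn": [[0, 0, 0], [0, 0, 0], [0, 0, 0], [0, 0, 0], [0, 0, 0], [0, 0, 0]]}}

```text
clock: 9.87
position: [0.6609, 0.0094, 0.1278]
ee_rot: [0.998, -0.067, -0.002, -0.0]
ft_force: [-1.0, -0.1, 0.1]
grip_width: 0.089
```

Call:
{"method": "move_arm", "body": {"claw": [0.05, 0.05, 0.05, 0.05, 0.05, 0.05], "dp": [[0, 0, 0.03], [0, 0, 0.03], [0, 0, 0.03], [0, 0, 0.03], [0, 0, 0], [0, 0, 0]], "turn": [[0, 0, 0], [0, 0, 0], [0, 0, 0], [0, 0, 0], [0, 0, 0], [0, 0, 0]]}}

```text
clock: 10.37
position: [0.6616, 0.0086, 0.1051]
ee_rot: [0.998, -0.068, -0.001, -0.0]
ft_force: [-0.2, -0.5, -0.5]
grip_width: 0.09
```

Call:
{"method": "move_arm", "body": {"claw": [0.05, 0.05, 0.05], "dp": [[0, 0, 0.01], [0, 0, 0.005], [0, 0, 0]], "turn": [[0, 0, 0], [0, 0, 0], [0, 0, 0]]}}

```text
clock: 10.62
position: [0.6618, 0.0087, 0.1024]
ee_rot: [0.998, -0.068, -0.0, -0.0]
ft_force: [-0.5, 0.0, -1.7]
grip_width: 0.087
```

Call:
{"method": "move_arm", "body": {"claw": [0.15, 0.25, 0.25, 0.25, 0.25, 0.25, 0.25, 0.25], "dp": [[0, 0, 0], [0, 0, 0], [0, 0, 0], [0, 0, 0], [0, 0, -0.1], [0, 0, -0.15], [0, 0, -0.2], [0, 0, -0.05]], "turn": [[0, 0, 0], [0, 0, 0], [0, 0, 0], [0, 0, 0], [0, 0, 0], [0, 0, 0], [0, 0, 0], [0, 0, 0]]}}

```text
clock: 11.28
position: [0.6641, 0.0086, 0.2092]
ee_rot: [0.998, -0.068, 0.004, -0.001]
ft_force: [1.0, -0.4, 1.4]
grip_width: 0.252
```

Run:
```python
from h import *
snap('wrist','w7')
rows([.485,.336,.20],90,13)
```

```text
t 11.33 p [0.6643 0.0086 0.2092] q [ 9.977e-01 -6.810e-02  4.100e-03 -9.000e-04] F [0.7 0.6 1.7] w 0.251
ang now -7.81 per row mm 28.7 turn/row -0.1538 deg 6.92
[-0.085, -0.115, 0.004], [-0.071, -0.125, 0.004], [-0.055, -0.132, 0.004], [-0.039, -0.138, 0.004], [-0.022, -0.142, 0.004], [-0.005, -0.144, 0.004], [0.013, -0.143, 0.004], [0.030, -0.140, 0.004], [0.046, -0.136, 0.004], [0.062, -0.129, 0.004], [0.078, -0.121, 0.004], [0.092, -0.111, 0.004], [0.104, -0.099, 0.004],
```

View pics/w7.png

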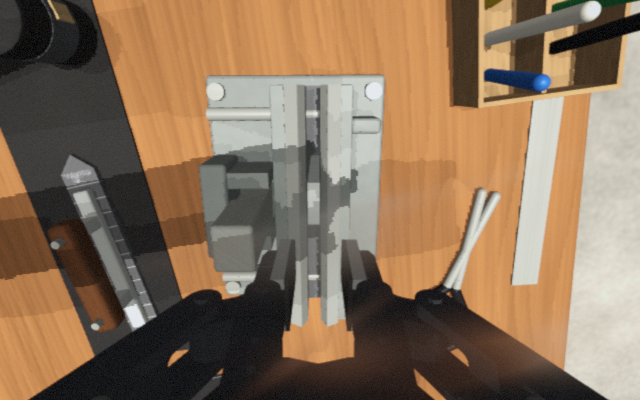

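Call:
{"method": "move_arm", "body": {"claw": [0.25, 0.25, 0.25, 0.25, 0.25, 0.4, 0.4, 0.4], "dp": [[-0.085, -0.115, 0], [-0.071, -0.125, 0], [-0.055, -0.132, 0], [-0.039, -0.138, 0], [-0.022, -0.142, 0], [-0.005, -0.144, 0], [0.013, -0.143, 0], [0.03, -0.14, 0]], "turn": [[0, 0, -0.1545], [0, 0, -0.1545], [0, 0, -0.1545], [0, 0, -0.1545], [0, 0, -0.1545], [0, 0, -0.1545], [0, 0, -0.1545], [0, 0, -0.1545]]}}

```text
clock: 12.0
position: [0.5505, 0.2109, 0.2027]
ee_rot: [0.913, 0.408, 0.0, -0.0]
ft_force: [1.5, -0.5, -0.2]
grip_width: 0.4
```

Call:
{"method": "move_arm", "body": {"claw": [0.4, 0.4, 0.4, 0.4, 0.4, 0.4, 0.4, 0.4], "dp": [[0.046, -0.136, 0], [0.062, -0.129, 0], [0.078, -0.121, 0], [0.092, -0.111, 0], [0.104, -0.1, 0], [0, 0, 0], [0, 0, 0], [0, 0, 0]], "turn": [[0, 0, -0.1545], [0, 0, -0.1545], [0, 0, -0.1545], [0, 0, -0.1545], [0, 0, -0.1545], [0, 0, 0], [0, 0, 0], [0, 0, 0]]}}

```text
clock: 12.67
position: [0.4818, 0.3347, 0.2026]
ee_rot: [0.752, 0.659, -0.0, -0.0]
ft_force: [-0.1, -0.5, -0.5]
grip_width: 0.404
```

Run:
```python
from h import *
plan2([.485,.336,.075],82.8)
a=[onz('w7',313.5,v,.135) for v in (183,225)]
for q in a:print(q, np.array([[c_,s_],[-s_,c_]])@(q[:2]-VO))
```

```text
t 12.67 p [0.4818 0.3347 0.2026] q [ 7.520e-01  6.592e-01 -1.000e-04 -1.000e-04] F [-0.1 -0.5 -0.5] w 0.404
ang 82.48 turn first [-0.     0.    -0.007] rows 0.0 | dp before turn [0.009 0.015 0.638] | dp after turn [0.008 0.015 0.638] d mm [   3.2    1.3 -127.6]
[0.66316812 0.02350936 0.135     ] [-0.00314352  0.04508475]
[ 0.65891374 -0.00655149  0.135     ] [-0.00343777  0.01472577]
```

Call:
{"method": "move_arm", "body": {"claw": [0.4, 0.4, 0.4, 0.4, 0.4, 0.4, 0.4], "dp": [[0.008, 0.015, 0.1], [0, 0, 0.15], [0, 0, 0.15], [0, 0, 0.15], [0, 0, 0.088], [0, 0, 0], [0, 0, 0]], "turn": [[0, 0, -0.007], [0, 0, 0], [0, 0, 0], [0, 0, 0], [0, 0, 0], [0, 0, 0], [0, 0, 0]]}}

```text
clock: 13.25
position: [0.4849, 0.3353, 0.0748]
ee_rot: [0.75, 0.661, -0.001, -0.0]
ft_force: [0.4, 0.5, -0.4]
grip_width: 0.402
```

Run:
```python
from h import *
plan2([.485,.336,.075],82.8);snap('wrist','w8')
```

```text
t 13.25 p [0.4849 0.3353 0.0748] q [ 7.504e-01  6.610e-01 -8.000e-04 -2.000e-04] F [ 0.4  0.5 -0.4] w 0.402
ang 82.75 turn first [-0.002  0.001 -0.001] rows 0.0 | dp before turn [ 0.004  0.    -0.001] | dp after turn [ 0.004  0.    -0.001] d mm [0.1 0.7 0.2]
```

View pics/w8.png

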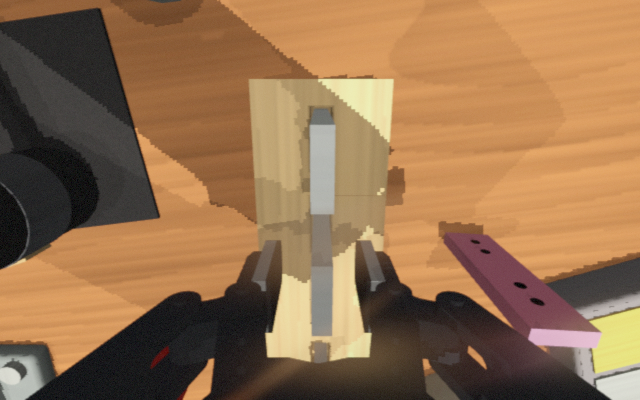

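Call:
{"method": "move_arm", "body": {"claw": [0.05, 0.05, 0.05, 0.05, 0.05, 0.05], "dp": [[0, 0, 0], [0, 0, 0], [0, 0, 0], [0, 0, 0], [0, 0, 0], [0, 0, 0]], "turn": [[0, 0, 0], [0, 0, 0], [0, 0, 0], [0, 0, 0], [0, 0, 0], [0, 0, 0]]}}

```text
clock: 13.8
position: [0.4854, 0.337, 0.0769]
ee_rot: [0.75, 0.662, 0.001, -0.0]
ft_force: [0.9, -1.5, 7.2]
grip_width: 0.086
```

Call:
{"method": "move_arm", "body": {"claw": [0.05, 0.05, 0.05, 0.05, 0.05, 0.05], "dp": [[0, 0, -0.05], [0, 0, -0.12], [0, 0, -0.15], [0, 0, -0.15], [0, 0, -0.13], [0, 0, 0]], "turn": [[0, 0, 0], [0, 0, 0], [0, 0, 0], [0, 0, 0], [0, 0, 0], [0, 0, 0]]}}

```text
clock: 14.3
position: [0.4864, 0.3384, 0.2021]
ee_rot: [0.75, 0.662, 0.005, 0.0]
ft_force: [0.6, 0.9, 0.5]
grip_width: 0.086
```

Run:
```python
from h import *
p=vice(-.0025,-.0017);print(p);rows([p[0],p[1],.215],-90.2,16)
```

```text
[ 0.65769949 -0.02295914]
t 14.3 p [0.4864 0.3384 0.2021] q [7.495e-01 6.620e-01 4.600e-03 1.000e-04] F [0.6 0.9 0.5] w 0.086
ang now 82.9 per row mm 25.0 turn/row 0.1253 deg -5.64
[-0.105, 0.067, -0.004], [-0.098, 0.077, -0.004], [-0.090, 0.086, -0.004], [-0.081, 0.095, -0.004], [-0.072, 0.102, -0.004], [-0.061, 0.109, -0.004], [-0.050, 0.114, -0.004], [-0.039, 0.119, -0.004], [-0.027, 0.122, -0.004], [-0.015, 0.124, -0.004], [-0.003, 0.125, -0.004], [0.010, 0.125, -0.004], [0.022, 0.123, -0.004], [0.034, 0.120, -0.004], [0.046, 0.116, -0.004], [0.057, 0.111, -0.004],
```

Call:
{"method": "move_arm", "body": {"claw": [0.05, 0.05, 0.05, 0.05, 0.05, 0.05, 0.05, 0.05], "dp": [[-0.105, 0.067, -0.014], [-0.098, 0.077, -0.014], [-0.09, 0.086, -0.014], [-0.081, 0.095, -0.014], [-0.072, 0.102, -0.014], [-0.061, 0.109, -0.014], [-0.05, 0.114, -0.014], [-0.039, 0.119, -0.014]], "turn": [[0, 0, 0.1253], [0, 0, 0.1253], [0, 0, 0.1253], [0, 0, 0.1253], [0, 0, 0.1253], [0, 0, 0.1253], [0, 0, 0.1253], [0, 0, 0.1253]]}}

```text
clock: 14.97
position: [0.5702, 0.1552, 0.218]
ee_rot: [0.947, 0.322, 0.0, -0.0]
ft_force: [0.9, 0.9, -1.0]
grip_width: 0.091
```

Call:
{"method": "move_arm", "body": {"claw": [0.05, 0.05, 0.05, 0.05, 0.05, 0.05, 0.05, 0.05], "dp": [[-0.027, 0.122, 0], [-0.015, 0.124, 0], [-0.003, 0.125, 0], [0.01, 0.125, 0], [0.022, 0.123, 0], [0.034, 0.12, 0], [0.046, 0.116, 0], [0.057, 0.111, 0]], "turn": [[0, 0, 0.1253], [0, 0, 0.1253], [0, 0, 0.1253], [0, 0, 0.1253], [0, 0, 0.1253], [0, 0, 0.1253], [0, 0, 0.1253], [0, 0, 0.1253]]}}

```text
clock: 15.63
position: [0.656, -0.0253, 0.2177]
ee_rot: [0.998, -0.066, -0.0, -0.0]
ft_force: [-0.0, 0.8, -0.7]
grip_width: 0.089
```

Call:
{"method": "move_arm", "body": {"claw": [0.05, 0.05], "dp": [[0, 0, 0], [0, 0, 0]], "turn": [[0, 0, 0], [0, 0, 0]]}}

```text
clock: 15.8
position: [0.6557, -0.026, 0.2173]
ee_rot: [0.998, -0.065, -0.0, 0.0]
ft_force: [-0.5, 1.3, -0.7]
grip_width: 0.086
```

Run:
```python
from h import *
snap('wrist','w9')
p=vice(-.0025,-.0017);plan2([p[0],p[1],.15],-7.5)
```

```text
t 15.85 p [ 0.6556 -0.0242  0.2173] q [ 9.98e-01 -6.35e-02 -4.00e-04 -4.00e-04] F [-0.3  1.1 -0.5] w 0.087
ang -7.28 turn first [-0.001  0.001  0.005] rows 0.0 | dp before turn [ 0.01  -0.007  0.337] | dp after turn [ 0.01  -0.008  0.337] d mm [  2.1   1.3 -67.3]
```

View pics/w9.png

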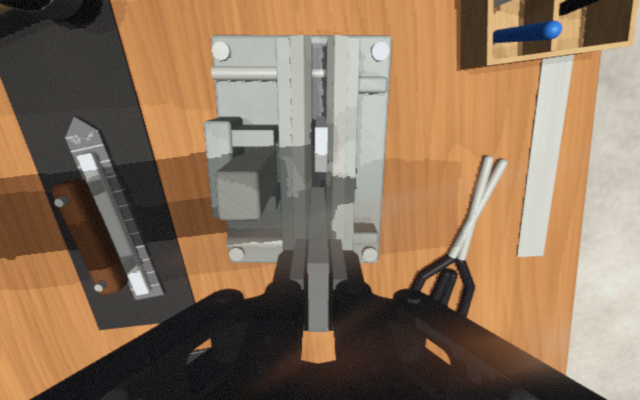

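Call:
{"method": "move_arm", "body": {"claw": [0.05, 0.05, 0.05, 0.05, 0.05, 0.05, 0.05], "dp": [[0.01, -0.007, 0.1], [0, 0, 0.12], [0, 0, 0.12], [0, 0, 0.08], [0, 0, 0.04], [0, 0, 0], [0, 0, 0]], "turn": [[0, 0, 0.005], [0, 0, 0], [0, 0, 0], [0, 0, 0], [0, 0, 0], [0, 0, 0], [0, 0, 0]]}}

```text
clock: 16.43
position: [0.6579, -0.0223, 0.126]
ee_rot: [0.998, -0.065, -0.0, -0.0]
ft_force: [0.6, -0.7, -0.8]
grip_width: 0.086
```

Run:
```python
from h import *
snap('wrist','w10')
p=vice(-.0025,-.0017);plan2([p[0],p[1],.102],-7.5)
```

```text
t 16.48 p [ 0.6584 -0.0226  0.1267] q [ 9.979e-01 -6.530e-02  6.000e-04 -4.000e-04] F [-0.1 -0.1 -1.2] w 0.089
ang -7.49 turn first [-0.001 -0.001  0.   ] rows 0.0 | dp before turn [-0.004  0.002  0.124] | dp after turn [-0.003  0.002  0.124] d mm [ -0.7  -0.3 -24.7]
```

View pics/w10.png

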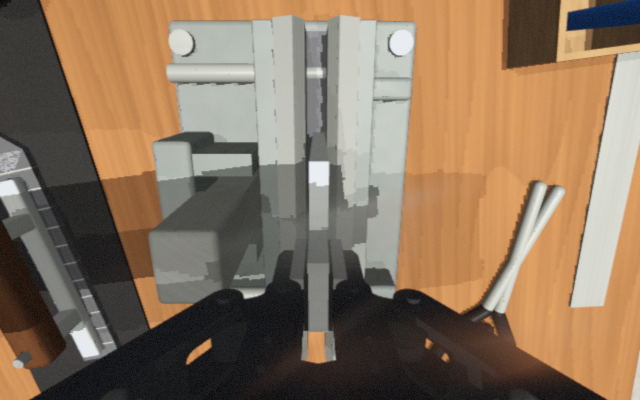

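Already between the lips and lined up with the first stay. Continue down, release, lift.

Call:
{"method": "move_arm", "body": {"claw": [0.05, 0.05, 0.05, 0.05, 0.05, 0.05], "dp": [[0, 0, 0.04], [0, 0, 0.04], [0, 0, 0.03], [0, 0, 0.014], [0, 0, 0], [0, 0, 0]], "turn": [[0, 0, 0], [0, 0, 0], [0, 0, 0], [0, 0, 0], [0, 0, 0], [0, 0, 0]]}}

```text
clock: 16.98
position: [0.6585, -0.0232, 0.1018]
ee_rot: [0.998, -0.066, 0.001, -0.0]
ft_force: [-2.3, 0.1, 10.6]
grip_width: 0.09
```

Call:
{"method": "move_arm", "body": {"claw": [0.15, 0.25, 0.25, 0.25, 0.25, 0.25, 0.25, 0.25], "dp": [[0, 0, 0], [0, 0, 0], [0, 0, 0], [0, 0, 0], [0, 0, -0.1], [0, 0, -0.15], [0, 0, -0.2], [0, 0, -0.05]], "turn": [[0, 0, 0], [0, 0, 0], [0, 0, 0], [0, 0, 0], [0, 0, 0], [0, 0, 0], [0, 0, 0], [0, 0, 0]]}}

```text
clock: 17.65
position: [0.66, -0.0234, 0.2067]
ee_rot: [0.998, -0.066, 0.003, -0.001]
ft_force: [0.7, 0.6, 1.0]
grip_width: 0.254
```

Run:
```python
from h import *
snap('wrist','w11')
rows([.4365,.342,.20],90.4,15)
```

```text
t 17.7 p [ 0.6603 -0.0234  0.2067] q [ 9.978e-01 -6.590e-02  3.900e-03 -6.000e-04] F [ 0.5 -0.5  0.9] w 0.249
ang now -7.55 per row mm 28.6 turn/row -0.1339 deg 6.03
[-0.090, -0.111, 0.002], [-0.078, -0.120, 0.002], [-0.065, -0.127, 0.002], [-0.051, -0.133, 0.002], [-0.037, -0.138, 0.002], [-0.022, -0.141, 0.002], [-0.007, -0.143, 0.002], [0.008, -0.143, 0.002], [0.023, -0.141, 0.002], [0.037, -0.138, 0.002], [0.052, -0.133, 0.002], [0.065, -0.127, 0.002], [0.078, -0.119, 0.002], [0.090, -0.111, 0.002], [0.102, -0.100, 0.002],
```

View pics/w11.png

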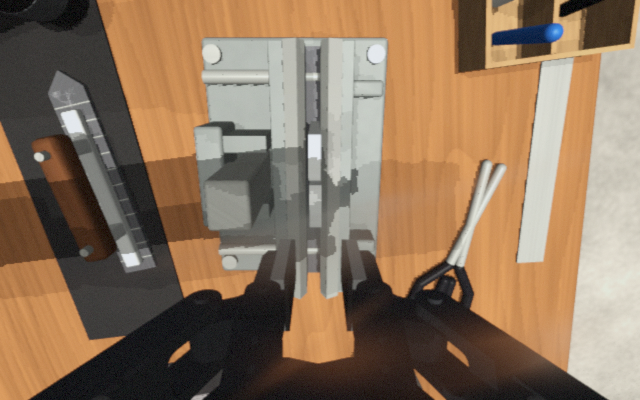

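Call:
{"method": "move_arm", "body": {"claw": [0.25, 0.25, 0.25, 0.25, 0.25, 0.4, 0.4, 0.4], "dp": [[-0.09, -0.111, 0], [-0.078, -0.12, 0], [-0.065, -0.127, 0], [-0.051, -0.133, 0], [-0.037, -0.138, 0], [-0.022, -0.141, 0], [-0.007, -0.143, 0], [0.008, -0.143, 0]], "turn": [[0, 0, -0.134], [0, 0, -0.134], [0, 0, -0.134], [0, 0, -0.134], [0, 0, -0.134], [0, 0, -0.134], [0, 0, -0.134], [0, 0, -0.134]]}}

```text
clock: 18.37
position: [0.5375, 0.1727, 0.2004]
ee_rot: [0.937, 0.35, -0.0, -0.0]
ft_force: [-0.1, 0.6, -0.6]
grip_width: 0.402
```

Call:
{"method": "move_arm", "body": {"claw": [0.4, 0.4, 0.4, 0.4, 0.4, 0.4, 0.4], "dp": [[0.023, -0.141, 0], [0.037, -0.138, 0], [0.052, -0.133, 0], [0.065, -0.127, 0], [0.078, -0.119, 0], [0.09, -0.111, 0], [0.102, -0.1, 0]], "turn": [[0, 0, -0.134], [0, 0, -0.134], [0, 0, -0.134], [0, 0, -0.134], [0, 0, -0.134], [0, 0, -0.134], [0, 0, -0.134]]}}

```text
clock: 18.95
position: [0.4329, 0.343, 0.2006]
ee_rot: [0.748, 0.664, 0.0, -0.0]
ft_force: [1.0, -0.2, -0.2]
grip_width: 0.396
```

Call:
{"method": "move_arm", "body": {"claw": [0.4, 0.4, 0.4], "dp": [[0, 0, 0], [0, 0, 0], [0, 0, 0]], "turn": [[0, 0, 0], [0, 0, 0], [0, 0, 0]]}}

```text
clock: 19.2
position: [0.4342, 0.3413, 0.2004]
ee_rot: [0.75, 0.661, -0.0, -0.0]
ft_force: [-0.1, -0.3, 0.9]
grip_width: 0.404
```

Run:
```python
from h import *
plan2([.4355,.342,.075],82.8)
```

```text
t 19.2 p [0.4342 0.3413 0.2004] q [ 7.500e-01  6.614e-01 -2.000e-04 -1.000e-04] F [-0.1 -0.3  0.9] w 0.404
ang 82.81 turn first [-0.001  0.     0.   ] rows 0.0 | dp before turn [0.004 0.007 0.627] | dp after turn [0.004 0.006 0.627] d mm [   1.3    0.7 -125.4]
```

Call:
{"method": "move_arm", "body": {"claw": [0.4, 0.4, 0.4, 0.4, 0.4, 0.4, 0.4], "dp": [[0.004, 0.006, 0.1], [0, 0, 0.15], [0, 0, 0.15], [0, 0, 0.14], [0, 0, 0.087], [0, 0, 0], [0, 0, 0]], "turn": [[0, 0, 0], [0, 0, 0], [0, 0, 0], [0, 0, 0], [0, 0, 0], [0, 0, 0], [0, 0, 0]]}}

```text
clock: 19.78
position: [0.4354, 0.3414, 0.075]
ee_rot: [0.75, 0.661, -0.001, -0.0]
ft_force: [-0.5, 0.2, 1.3]
grip_width: 0.4
```

Call:
{"method": "move_arm", "body": {"claw": [0.05, 0.05, 0.05, 0.05, 0.05, 0.05], "dp": [[0, 0, 0], [0, 0, 0], [0, 0, 0], [0, 0, 0], [0, 0, 0], [0, 0, 0]], "turn": [[0, 0, 0], [0, 0, 0], [0, 0, 0], [0, 0, 0], [0, 0, 0], [0, 0, 0]]}}

```text
clock: 20.28
position: [0.436, 0.3432, 0.0771]
ee_rot: [0.75, 0.662, 0.001, -0.0]
ft_force: [1.0, -1.7, 7.3]
grip_width: 0.087
```

Call:
{"method": "move_arm", "body": {"claw": [0.05, 0.05, 0.05, 0.05, 0.05, 0.05], "dp": [[0, 0, -0.05], [0, 0, -0.12], [0, 0, -0.16], [0, 0, -0.16], [0, 0, -0.16], [0, 0, 0]], "turn": [[0, 0, 0], [0, 0, 0], [0, 0, 0], [0, 0, 0], [0, 0, 0], [0, 0, 0]]}}

```text
clock: 20.78
position: [0.437, 0.3447, 0.2131]
ee_rot: [0.749, 0.662, 0.005, -0.0]
ft_force: [1.1, 0.5, -0.8]
grip_width: 0.086
```

Run:
```python
from h import *
for v in ((133,180),(182,225)):
  for k in v:
    q=onz('w11',315,k,.135);print(np.array([[c_,s_],[-s_,c_]])@(q[:2]-VO))
p=vice(-.0025,-.0335);print(p);rows([p[0],p[1],.22],-90.4,18)
```

```text
[-0.00194434  0.0463895 ]
[-0.00206735  0.0155492 ]
[-0.00207282  0.01417878]
[-0.00219531 -0.0165309 ]
[ 0.65354876 -0.05448709]
t 20.78 p [0.437  0.3447 0.2131] q [ 7.494e-01  6.620e-01  5.100e-03 -1.000e-04] F [ 1.1  0.5 -0.8] w 0.086
ang now 82.92 per row mm 25.2 turn/row 0.1116 deg -5.02
[-0.103, 0.073, -0.002], [-0.096, 0.082, -0.002], [-0.088, 0.090, -0.002], [-0.080, 0.098, -0.002], [-0.071, 0.104, -0.002], [-0.062, 0.110, -0.002], [-0.052, 0.115, -0.002], [-0.042, 0.119, -0.002], [-0.031, 0.122, -0.002], [-0.020, 0.125, -0.002], [-0.009, 0.126, -0.002], [0.002, 0.126, -0.002], [0.013, 0.125, -0.002], [0.024, 0.124, -0.002], [0.035, 0.121, -0.002], [0.045, 0.118, -0.002], [0.055, 0.113, -0.002], [0.065, 0.108, -0.002],
```

Call:
{"method": "move_arm", "body": {"claw": [0.05, 0.05, 0.05, 0.05, 0.05, 0.05, 0.05, 0.05], "dp": [[-0.103, 0.073, -0.014], [-0.096, 0.082, -0.014], [-0.088, 0.09, -0.014], [-0.08, 0.098, -0.014], [-0.071, 0.104, -0.014], [-0.062, 0.11, -0.014], [-0.052, 0.115, -0.014], [-0.042, 0.119, -0.014]], "turn": [[0, 0, 0.1116], [0, 0, 0.1116], [0, 0, 0.1116], [0, 0, 0.1116], [0, 0, 0.1116], [0, 0, 0.1116], [0, 0, 0.1116], [0, 0, 0.1116]]}}

```text
clock: 21.45
position: [0.5315, 0.164, 0.2286]
ee_rot: [0.932, 0.362, 0.0, -0.0]
ft_force: [0.8, 0.2, -1.0]
grip_width: 0.085
```

Call:
{"method": "move_arm", "body": {"claw": [0.05, 0.05, 0.05, 0.05, 0.05, 0.05, 0.05, 0.05], "dp": [[-0.031, 0.122, 0], [-0.02, 0.125, 0], [-0.009, 0.126, 0], [0.002, 0.126, 0], [0.013, 0.125, 0], [0.024, 0.124, 0], [0.035, 0.121, 0], [0.045, 0.118, 0]], "turn": [[0, 0, 0.1116], [0, 0, 0.1116], [0, 0, 0.1116], [0, 0, 0.1116], [0, 0, 0.1116], [0, 0, 0.1116], [0, 0, 0.1116], [0, 0, 0.1116]]}}

```text
clock: 22.12
position: [0.6281, -0.0131, 0.2283]
ee_rot: [1.0, 0.02, 0.0, -0.0]
ft_force: [1.2, -0.6, -0.6]
grip_width: 0.087
```

Call:
{"method": "move_arm", "body": {"claw": [0.05, 0.05, 0.05, 0.05, 0.05], "dp": [[0.055, 0.113, 0], [0.065, 0.108, 0], [0, 0, 0], [0, 0, 0], [0, 0, 0]], "turn": [[0, 0, 0.1116], [0, 0, 0.1116], [0, 0, 0], [0, 0, 0], [0, 0, 0]]}}

```text
clock: 22.53
position: [0.6516, -0.0554, 0.2277]
ee_rot: [0.998, -0.064, -0.0, -0.001]
ft_force: [-0.1, 1.3, 0.1]
grip_width: 0.086
```

Run:
```python
from h import *
p=vice(-.0025,-.0332);plan2([p[0],p[1],.125],-7.5);snap('wrist','w12')
```

```text
t 22.53 p [ 0.6516 -0.0554  0.2277] q [ 9.979e-01 -6.430e-02 -3.000e-04 -7.000e-04] F [-0.1  1.3  0.1] w 0.086
ang -7.38 turn first [-0.002  0.001  0.003] rows 0.0 | dp before turn [ 0.009 -0.007  0.514] | dp after turn [ 0.009 -0.007  0.514] d mm [   2.     1.2 -102.7]
```

View pics/w12.png

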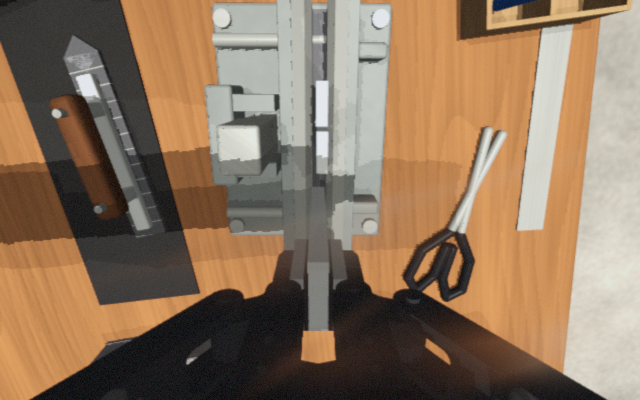

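Call:
{"method": "move_arm", "body": {"claw": [0.05, 0.05, 0.05, 0.05, 0.05, 0.05, 0.05], "dp": [[0.009, -0.007, 0.1], [0, 0, 0.13], [0, 0, 0.13], [0, 0, 0.11], [0, 0, 0.04], [0, 0, 0], [0, 0, 0]], "turn": [[0, 0, 0.003], [0, 0, 0], [0, 0, 0], [0, 0, 0], [0, 0, 0], [0, 0, 0], [0, 0, 0]]}}

```text
clock: 23.17
position: [0.6539, -0.0545, 0.1265]
ee_rot: [0.998, -0.066, 0.0, -0.0]
ft_force: [-0.6, 0.3, -0.1]
grip_width: 0.089
```

Run:
```python
from h import *
p=vice(-.0025,-.0332);plan2([p[0],p[1],.1025],-7.5)
```

```text
t 23.17 p [ 0.6539 -0.0545  0.1265] q [ 9.978e-01 -6.580e-02  0.000e+00 -4.000e-04] F [-0.6  0.3 -0.1] w 0.089
ang -7.55 turn first [-0.001 -0.    -0.001] rows 0.0 | dp before turn [-0.002 -0.001  0.12 ] | dp after turn [-0.002 -0.001  0.12 ] d mm [ -0.3   0.3 -24. ]
```

Call:
{"method": "move_arm", "body": {"claw": [0.05, 0.05, 0.05, 0.05, 0.05, 0.05], "dp": [[0, 0, 0.04], [0, 0, 0.04], [0, 0, 0.03], [0, 0, 0.01], [0, 0, 0], [0, 0, 0]], "turn": [[0, 0, 0], [0, 0, 0], [0, 0, 0], [0, 0, 0], [0, 0, 0], [0, 0, 0]]}}

```text
clock: 23.67
position: [0.6542, -0.0552, 0.1021]
ee_rot: [0.998, -0.066, 0.0, -0.0]
ft_force: [-1.3, 0.4, 5.4]
grip_width: 0.091
```

Call:
{"method": "move_arm", "body": {"claw": [0.15, 0.25, 0.25, 0.25, 0.25, 0.25, 0.25, 0.25], "dp": [[0, 0, 0], [0, 0, 0], [0, 0, 0], [0, 0, 0], [0, 0, -0.1], [0, 0, -0.15], [0, 0, -0.2], [0, 0, -0.1]], "turn": [[0, 0, 0], [0, 0, 0], [0, 0, 0], [0, 0, 0], [0, 0, 0], [0, 0, 0], [0, 0, 0], [0, 0, 0]]}}

```text
clock: 24.33
position: [0.6548, -0.0554, 0.2159]
ee_rot: [0.998, -0.067, 0.002, -0.0]
ft_force: [-0.8, 0.3, 1.4]
grip_width: 0.256
```

Run:
```python
from h import *
snap('wrist','w13');st()
im=snap('top','t1');cv2.imwrite('pics/t1c.png',cv2.resize(im[130:300,180:390,::-1],None,fx=3.6,fy=3.5,interpolation=cv2.INTER_CUBIC))
```

```text
t 24.38 p [ 0.6562 -0.0555  0.2192] q [ 9.978e-01 -6.660e-02  4.300e-03 -5.000e-04] F [0.6 0.1 2.9] w 0.25
```

View pics/w13.png

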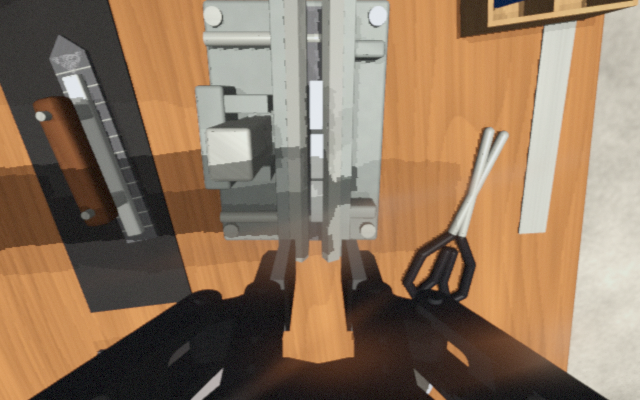

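View pics/t1.png

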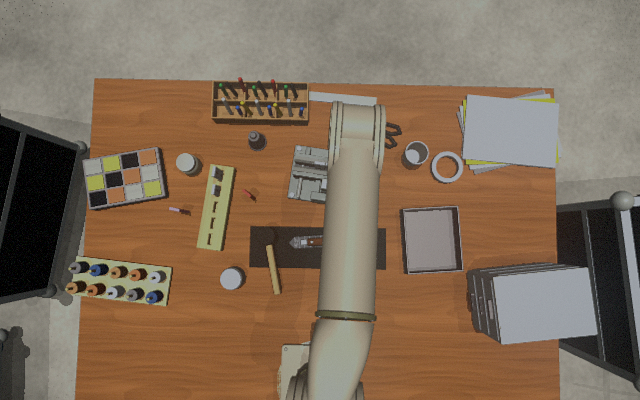

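Run:
```python
from h import *
f=lambda x,y,z:onz('t0',180+x/3.6,130+y/3.5,z)
a=f(320,405,.057);b=f(348,573,.057);h=f(302,372,.088);print(a,b,h);d=a-b;ang=np.degrees(np.arctan2(d[1],d[0]));print('handle dir',ang,np.linalg.norm(d))
u=d/np.linalg.norm(d);ax=b+.180*u;print('axis',ax,'grip',ax-.058*u)
g=ax-.058*u
rows([g[0]+.02,g[1],.22],ang+90-(-7.6),14)
```

```text
[0.41892388 0.1571748  0.057     ] [0.27598871 0.12958668 0.057     ] [0.44738435 0.16921383 0.088     ]
handle dir 10.924402559537956 0.14557323622937215
axis [0.45272677 0.16369914 0.057     ] grip [0.39577784 0.15270735 0.057     ]
t 24.43 p [ 0.6558 -0.0556  0.2165] q [ 9.978e-01 -6.660e-02  3.500e-03 -4.000e-04] F [-0.1 -0.1  0.3] w 0.248
ang now -7.64 per row mm 22.7 turn/row -0.1723 deg 7.75
[-0.095, -0.062, -0.001], [-0.086, -0.075, -0.001], [-0.075, -0.085, -0.001], [-0.063, -0.095, -0.001], [-0.049, -0.102, -0.001], [-0.035, -0.108, -0.001], [-0.020, -0.112, -0.001], [-0.005, -0.113, -0.001], [0.011, -0.113, -0.001], [0.026, -0.111, -0.001], [0.040, -0.106, -0.001], [0.054, -0.100, -0.001], [0.067, -0.091, -0.001], [0.079, -0.082, -0.001],
```

Run:
```python
from h import *
rows([.43,.155,.22],108,16)
```

```text
t 24.43 p [ 0.6558 -0.0556  0.2165] q [ 9.978e-01 -6.660e-02  3.500e-03 -4.000e-04] F [-0.1 -0.1  0.3] w 0.248
ang now -7.64 per row mm 19.3 turn/row -0.15 deg 6.75
[-0.079, -0.056, -0.001], [-0.072, -0.065, -0.001], [-0.063, -0.073, -0.001], [-0.054, -0.080, -0.001], [-0.045, -0.085, -0.001], [-0.034, -0.090, -0.001], [-0.024, -0.094, -0.001], [-0.012, -0.096, -0.001], [-0.001, -0.096, -0.001], [0.010, -0.096, -0.001], [0.021, -0.094, -0.001], [0.032, -0.091, -0.001], [0.043, -0.086, -0.001], [0.053, -0.081, -0.001], [0.062, -0.074, -0.001], [0.070, -0.066, -0.001],
```

Call:
{"method": "move_arm", "body": {"claw": [0.25, 0.25, 0.25, 0.5, 0.5, 0.5, 0.5, 0.5], "dp": [[-0.079, -0.056, 0], [-0.072, -0.065, 0], [-0.063, -0.073, 0], [-0.054, -0.08, 0], [-0.045, -0.085, 0], [-0.034, -0.09, 0], [-0.024, -0.094, 0], [-0.012, -0.096, 0]], "turn": [[0, 0, -0.15], [0, 0, -0.15], [0, 0, -0.15], [0, 0, -0.15], [0, 0, -0.15], [0, 0, -0.15], [0, 0, -0.15], [0, 0, -0.15]]}}

```text
clock: 25.1
position: [0.5397, 0.0508, 0.2108]
ee_rot: [0.918, 0.396, -0.001, -0.0]
ft_force: [0.7, -0.3, -0.4]
grip_width: 0.502
```

Call:
{"method": "move_arm", "body": {"claw": [0.5, 0.5, 0.5, 0.5, 0.5, 0.5, 0.5, 0.5], "dp": [[-0.001, -0.096, 0], [0.01, -0.096, 0], [0.021, -0.094, 0], [0.032, -0.091, 0], [0.043, -0.086, 0], [0.053, -0.081, 0], [0.062, -0.074, 0], [0.07, -0.066, 0]], "turn": [[0, 0, -0.15], [0, 0, -0.15], [0, 0, -0.15], [0, 0, -0.15], [0, 0, -0.15], [0, 0, -0.15], [0, 0, -0.15], [0, 0, -0.15]]}}

```text
clock: 25.77
position: [0.4269, 0.1558, 0.211]
ee_rot: [0.638, 0.77, -0.0, -0.001]
ft_force: [-1.1, 0.6, -0.3]
grip_width: 0.499
```

Call:
{"method": "move_arm", "body": {"claw": [0.5, 0.5], "dp": [[0, 0, 0], [0, 0, 0]], "turn": [[0, 0, 0], [0, 0, 0]]}}

```text
clock: 25.93
position: [0.4274, 0.1558, 0.2113]
ee_rot: [0.64, 0.768, -0.0, -0.0]
ft_force: [0.5, -0.3, -0.2]
grip_width: 0.499
```

Run:
```python
from h import *
snap('wrist','w14');st();print(np.round(manip.get_obs()['joint_pos'],2))
```

```text
t 25.98 p [0.428  0.1551 0.2114] q [ 6.410e-01  7.676e-01 -1.000e-04 -3.000e-04] F [-0.4 -0.5  0.2] w 0.502
[-0.25 -0.02 -0.2   1.91 -0.    1.26  1.31]
```

View pics/w14.png

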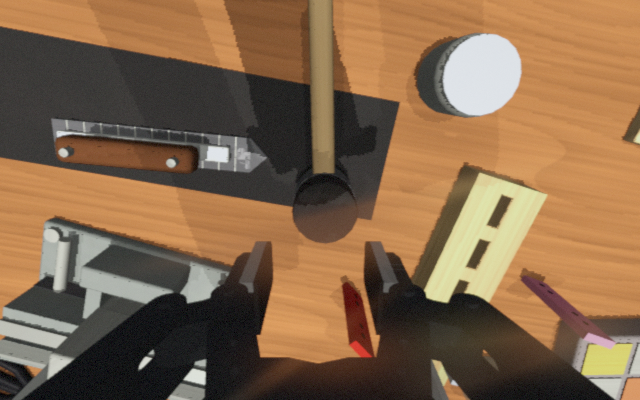

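Run:
```python
from h import *
im=np.load('pics/w14.npy');hsv=cv2.cvtColor(im,cv2.COLOR_RGB2HSV)
for v in(20,60,100,140,160):
    print(v,[tuple(int(x) for x in im[v,u]) for u in (300,304,308,312,316,320,328,332,336,340)])
A=onz('w14',320.5,20,.060);B=onz('w14',323.5,150,.060);H=onz('w14',325,208,.091);d=B-A
ang=np.degrees(np.arctan2(d[1],d[0]));print(A,B,H,ang)
u=d/np.linalg.norm(d);t=(H-A)@u;ax=A+t*u;g=ax-.058*u;print('axis',ax,'grip',g,'perp err',np.linalg.norm((H-ax)[:2]))
plan2([g[0],g[1],.10],ang+90)
```

```text
20 [(115, 75, 43), (101, 65, 43), (98, 74, 49), (145, 120, 83), (161, 135, 95), (165, 139, 99), (155, 129, 89), (125, 97, 62), (183, 124, 77), (183, 125, 76)]
60 [(134, 87, 55), (103, 68, 40), (99, 62, 31), (135, 113, 78), (157, 131, 92), (164, 140, 97), (154, 130, 91), (115, 93, 62), (118, 77, 43), (168, 110, 66)]
100 [(30, 34, 33), (29, 30, 30), (29, 29, 32), (124, 102, 70), (150, 125, 87), (160, 135, 92), (155, 130, 93), (125, 102, 69), (33, 34, 33), (24, 28, 24)]
140 [(36, 32, 33), (35, 33, 36), (31, 30, 28), (100, 85, 61), (144, 122, 84), (157, 132, 88), (160, 136, 94), (134, 113, 76), (27, 30, 28), (26, 27, 24)]
160 [(36, 37, 34), (33, 34, 30), (28, 26, 21), (70, 59, 43), (130, 110, 74), (138, 116, 76), (142, 118, 80), (127, 107, 71), (38, 34, 31), (53, 50, 51)]
[0.30019607 0.13375689 0.06      ] [0.40159829 0.15525818 0.06      ] [0.44400313 0.1639761  0.091     ] 11.971660049634734
axis [0.44394762 0.16423792 0.06      ] grip [0.3872091 0.1522071 0.06     ] perp err 0.0002676365222279387
t 25.98 p [0.428  0.1551 0.2114] q [ 6.410e-01  7.676e-01 -1.000e-04 -3.000e-04] F [-0.4 -0.5  0.2] w 0.502
ang 100.27 turn first [-0.001 -0.    -0.038] rows 0.2 | dp before turn [ 0.022 -0.203  0.557] | dp after turn [ 0.028 -0.203  0.557] d mm [ -40.8   -2.9 -111.4]
```

Call:
{"method": "move_arm", "body": {"claw": [0.5, 0.5, 0.5, 0.5, 0.5, 0.5, 0.5, 0.5], "dp": [[0.014, -0.095, 0], [0.014, -0.093, 0], [0, 0, 0.15], [0, 0, 0.15], [0, 0, 0.15], [0, 0, 0.15], [0, 0, 0], [0, 0, 0]], "turn": [[0, 0, 0], [0, 0, -0.033], [0, 0, 0], [0, 0, 0], [0, 0, 0], [0, 0, 0], [0, 0, 0], [0, 0, 0]]}}

```text
clock: 26.65
position: [0.3894, 0.1533, 0.0911]
ee_rot: [0.631, 0.776, -0.001, -0.001]
ft_force: [0.0, 0.0, 1.4]
grip_width: 0.498
```

Run:
```python
from h import *
snap('wrist','w15');plan2([.390,.1525,.028],101.5)
```

```text
t 26.7 p [0.3905 0.1539 0.0925] q [ 6.310e-01  7.758e-01 -0.000e+00 -4.000e-04] F [-0.2 -0.   0.1] w 0.501
ang 101.76 turn first [-0.001 -0.001  0.006] rows 0.0 | dp before turn [-0.007 -0.004  0.323] | dp after turn [-0.007 -0.004  0.323] d mm [ -0.5  -1.4 -64.5]
```

View pics/w15.png

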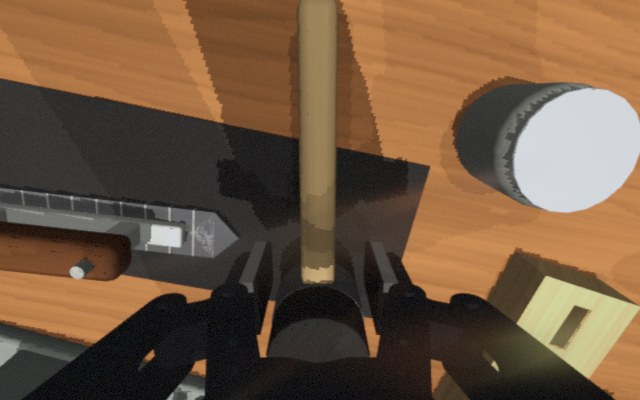

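Call:
{"method": "move_arm", "body": {"claw": [0.45, 0.45, 0.45, 0.45, 0.45], "dp": [[-0.007, 0, 0.1], [0, 0, 0.12], [0, 0, 0.1], [0, 0, 0], [0, 0, 0]], "turn": [[0, 0, 0.006], [0, 0, 0], [0, 0, 0], [0, 0, 0], [0, 0, 0]]}}

```text
clock: 27.12
position: [0.3909, 0.153, 0.029]
ee_rot: [0.632, 0.775, 0.0, -0.0]
ft_force: [0.7, 0.7, 0.7]
grip_width: 0.451
```

Call:
{"method": "move_arm", "body": {"claw": [0.1, 0.1, 0.1, 0.1, 0.1, 0.1, 0.1], "dp": [[0, 0, 0], [0, 0, 0], [0, 0, 0], [0, 0, 0], [0, 0, 0], [0, 0, 0], [0, 0, 0]], "turn": [[0, 0, 0], [0, 0, 0], [0, 0, 0], [0, 0, 0], [0, 0, 0], [0, 0, 0], [0, 0, 0]], "grip_force": 110}}

```text
clock: 27.7
position: [0.3915, 0.1535, 0.0298]
ee_rot: [0.632, 0.775, 0.001, 0.0]
ft_force: [-2.7, -0.1, 9.4]
grip_width: 0.214
```

Run:
```python
from h import *
o=st();print(np.round(o['joint_pos'],2), np.round(o['torque'],2))
```

```text
t 27.7 p [0.3915 0.1535 0.0298] q [6.321e-01 7.749e-01 1.400e-03 5.000e-04] F [-2.7 -0.1  9.4] w 0.214
[-0.27  0.13 -0.22  2.18  0.04  0.83  1.26] [-0.14  0.43  0.05]
```

Call:
{"method": "move_arm", "body": {"claw": [0.1, 0.1, 0.1, 0.1, 0.1, 0.1, 0.1, 0.1], "dp": [[0, 0, -0.05], [0, 0, -0.1], [0, 0, -0.15], [0, 0, -0.16], [0, 0, -0.16], [0, 0, -0.16], [0, 0, -0.1], [0, 0, 0]], "turn": [[0, 0, 0], [0, 0, 0], [0, 0, 0], [0, 0, 0], [0, 0, 0], [0, 0, 0], [0, 0, 0], [0, 0, 0]]}}

```text
clock: 28.37
position: [0.3919, 0.1537, 0.2091]
ee_rot: [0.632, 0.775, 0.003, 0.001]
ft_force: [1.8, -0.2, -4.7]
grip_width: 0.213
```

Run:
```python
from h import *
snap('wrist','w16');rows([.5485,-.0071,.205],-19.1,8)
```

```text
t 28.42 p [0.391  0.1532 0.2062] q [6.321e-01 7.749e-01 2.000e-03 7.000e-04] F [-0.5  0.  -4.8] w 0.214
ang now 101.59 per row mm 28.1 turn/row 0.0531 deg -2.39
[-0.118, 0.076, 0.001], [-0.115, 0.081, 0.001], [-0.111, 0.086, 0.001], [-0.107, 0.090, 0.001], [-0.104, 0.095, 0.001], [-0.100, 0.099, 0.001], [-0.095, 0.103, 0.001], [-0.091, 0.107, 0.001],
```

View pics/w16.png

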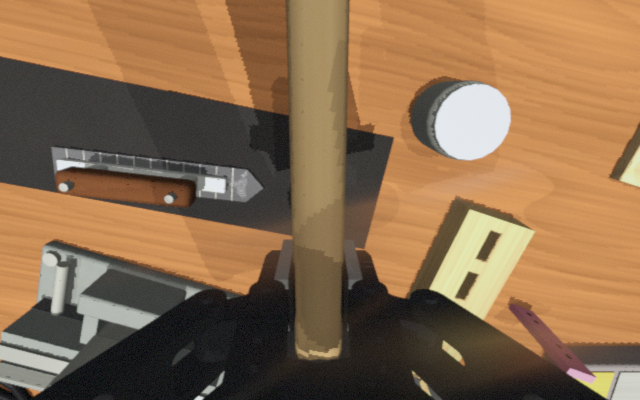

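Call:
{"method": "move_arm", "body": {"claw": [0.1, 0.1, 0.1, 0.1, 0.1, 0.1, 0.1, 0.1], "dp": [[-0.118, 0.076, 0], [-0.115, 0.081, 0], [-0.111, 0.086, 0], [-0.107, 0.09, 0], [-0.104, 0.095, 0], [-0.1, 0.099, 0], [-0.095, 0.103, 0], [-0.091, 0.107, 0]], "turn": [[0, 0, 0.053], [0, 0, 0.053], [0, 0, 0.053], [0, 0, 0.053], [0, 0, 0.053], [0, 0, 0.053], [0, 0, 0.053], [0, 0, 0.053]]}}

```text
clock: 29.08
position: [0.5472, -0.0087, 0.2017]
ee_rot: [0.752, 0.659, -0.001, -0.001]
ft_force: [0.2, 0.5, -4.7]
grip_width: 0.218
```

Call:
{"method": "move_arm", "body": {"claw": [0.1, 0.1, 0.1], "dp": [[0, 0, 0], [0, 0, 0], [0, 0, 0]], "turn": [[0, 0, 0], [0, 0, 0], [0, 0, 0]]}}

```text
clock: 29.33
position: [0.5465, -0.0072, 0.2019]
ee_rot: [0.752, 0.66, -0.001, -0.001]
ft_force: [-1.0, -0.2, -5.5]
grip_width: 0.219
```

Run:
```python
from h import *
im=snap('scene','s1');plan2([.5485,-.0071,.175],82.5)
cv2.imwrite('pics/s1c.png',cv2.resize(im[140:320,220:470,::-1],None,fx=3.2,fy=3.2,interpolation=cv2.INTER_CUBIC))
```

```text
t 29.38 p [ 0.5466 -0.0067  0.2024] q [ 0.7513  0.6599 -0.0008 -0.0013] F [-0.3  0.5 -4.7] w 0.213
ang 82.59 turn first [-0.004 -0.001  0.002] rows 0.0 | dp before turn [-0.001  0.01   0.137] | dp after turn [-0.001  0.01   0.137] d mm [  1.9  -0.4 -27.4]
```

View pics/s1c.png

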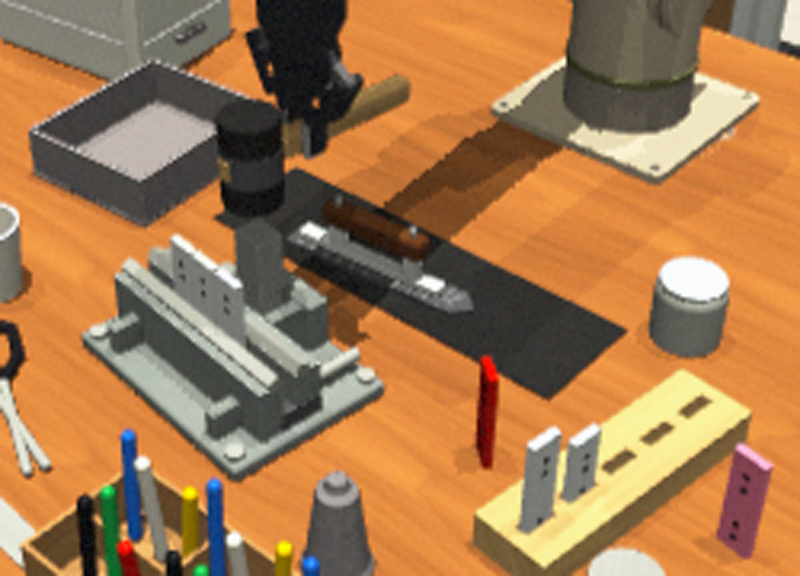

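Run:
```python
from h import *
for p in ([.6015,-.0141,.1755],[.6015,-.0141,.263],[.6015,-.0141,.143]):
    q=proj('s1',p);print((q-[220,140])*3.2)
```

```text
[252.73013777 195.28157883]
[249.22214767 109.09327531]
[253.9635351  225.58509179]
```

Call:
{"method": "move_arm", "body": {"claw": [0.1, 0.1, 0.1, 0.1, 0.1, 0.1, 0.1, 0.1], "dp": [[0, 0.01, 0.07], [0, 0, 0.07], [0, 0, 0.02], [0, 0, 0.02], [0, 0, 0.02], [0, 0, 0.02], [0, 0, 0.02], [0, 0, 0]], "turn": [[0, 0, 0], [0, 0, 0], [0, 0, 0], [0, 0, 0], [0, 0, 0], [0, 0, 0], [0, 0, 0], [0, 0, 0]]}}

```text
clock: 30.05
position: [0.5499, -0.0072, 0.1564]
ee_rot: [0.752, 0.66, 0.001, -0.0]
ft_force: [-2.0, 0.9, -2.9]
grip_width: 0.214
```

Run:
```python
from h import *
im=snap('scene','s2');st()
cv2.imwrite('pics/s2c.png',cv2.resize(im[140:320,220:470,::-1],None,fx=3.2,fy=3.2,interpolation=cv2.INTER_CUBIC))
```

```text
t 30.1 p [ 0.5499 -0.0072  0.1564] q [ 7.515e-01  6.597e-01  6.000e-04 -0.000e+00] F [-1.6  1.2 -1.6] w 0.213
```

View pics/s2c.png

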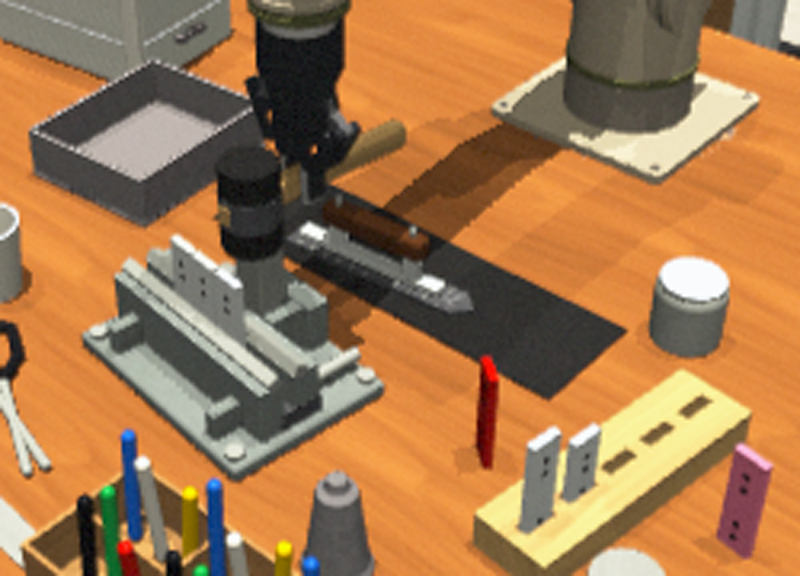

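Call:
{"method": "move_arm", "body": {"claw": [0.1, 0.1, 0.1, 0.1, 0.1], "dp": [[0, 0, 0.02], [0, 0, 0.02], [0, 0, 0.02], [0, 0, 0.01], [0, 0, 0]], "turn": [[0, 0, 0], [0, 0, 0], [0, 0, 0], [0, 0, 0], [0, 0, 0]]}}

```text
clock: 30.52
position: [0.5501, -0.0074, 0.1412]
ee_rot: [0.752, 0.66, 0.0, -0.0]
ft_force: [1.4, 2.1, -0.4]
grip_width: 0.216
```

Call:
{"method": "move_arm", "body": {"claw": [0.1, 0.1], "dp": [[0, 0, 0.015], [0, 0, 0.015]], "turn": [[0, 0, 0], [0, 0, 0]]}}

```text
clock: 30.68
position: [0.5498, -0.0074, 0.1376]
ee_rot: [0.752, 0.659, 0.0, -0.0]
ft_force: [-23.7, 3.9, 45.3]
grip_width: 0.217
```

Call:
{"method": "move_arm", "body": {"claw": [0.1, 0.1, 0.1], "dp": [[0, 0, 0], [0, 0, 0], [0, 0, 0]], "turn": [[0, 0, 0], [0, 0, 0], [0, 0, 0]]}}

```text
clock: 30.93
position: [0.5499, -0.0074, 0.1379]
ee_rot: [0.752, 0.659, 0.001, -0.0]
ft_force: [-11.7, 3.0, 24.3]
grip_width: 0.217
```

Call:
{"method": "move_arm", "body": {"claw": [0.1, 0.1, 0.1, 0.1, 0.1, 0.1], "dp": [[0, 0, -0.04], [0, 0, -0.08], [0, 0, -0.12], [0, 0, -0.12], [0, 0, -0.06], [0, 0, 0]], "turn": [[0, 0, 0], [0, 0, 0], [0, 0, 0], [0, 0, 0], [0, 0, 0], [0, 0, 0]]}}

```text
clock: 31.43
position: [0.5505, -0.0083, 0.2214]
ee_rot: [0.752, 0.659, 0.001, 0.001]
ft_force: [0.5, 0.4, -4.6]
grip_width: 0.221
```

Run:
```python
from h import *
im=snap('scene','s3');st()
cv2.imwrite('pics/s3c.png',cv2.resize(im[140:320,220:470,::-1],None,fx=3.2,fy=3.2,interpolation=cv2.INTER_CUBIC))
for z in(.143,.113,.135):print(z,(proj('s3',[.602,-.0141,z])-[220,140])*3.2)
```

```text
t 31.48 p [ 0.5498 -0.0083  0.2194] q [ 7.520e-01  6.592e-01  1.000e-04 -0.000e+00] F [-0.2  0.3 -6.3] w 0.215
0.143 [253.56798307 225.83140633]
0.113 [254.68072724 253.03928335]
0.135 [253.86760989 233.1576273 ]
```

View pics/s3c.png

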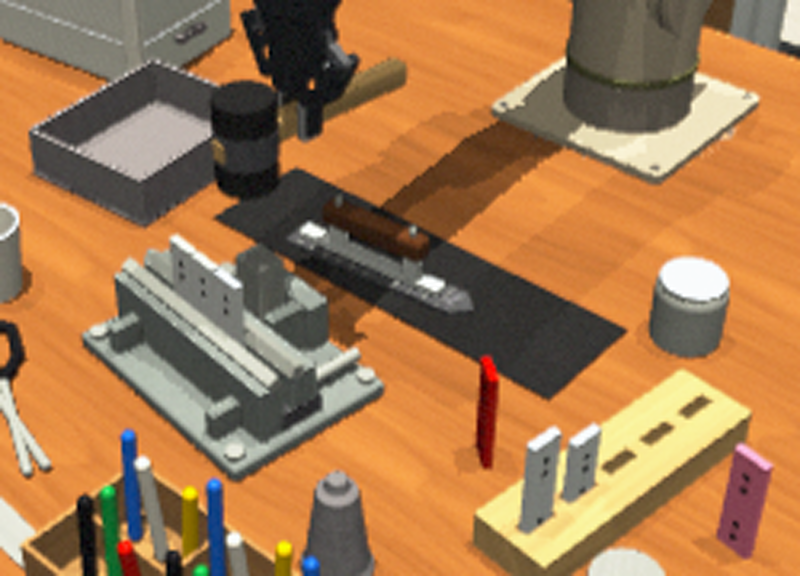

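Run:
```python
from h import *
f=lambda x,y,z:onz('t0',180+x/3.6,130+y/3.5,z)
for c in((254,338),(741,345),(740,488),(249,480)):print(f(*c,.003))
print(proj('w14',[.4439,.1642,.003]))
for c in((398,101),(372,220)):print('w14 corner',onz('w14',*c,.003))
rows([.388,.1515,.21],19.1,8)
```

```text
[0.47626662 0.22317513 0.003     ]
[ 0.47887892 -0.205571    0.003     ]
[ 0.35043597 -0.20588509  0.003     ]
[0.34884999 0.22336053 0.003     ]
[323.50043732 180.70487247]
w14 corner [0.34853271 0.22283457 0.003     ]
w14 corner [0.47895192 0.22622009 0.003     ]
t 31.48 p [ 0.5498 -0.0083  0.2194] q [ 7.520e-01  6.592e-01  1.000e-04 -0.000e+00] F [-0.2  0.3 -6.3] w 0.215
ang now 82.48 per row mm 28.4 turn/row -0.0531 deg 2.39
[0.086, -0.113, 0.006], [0.090, -0.110, 0.006], [0.095, -0.106, 0.006], [0.099, -0.102, 0.006], [0.103, -0.098, 0.006], [0.107, -0.093, 0.006], [0.111, -0.089, 0.006], [0.115, -0.084, 0.006],
```

Call:
{"method": "move_arm", "body": {"claw": [0.1, 0.1, 0.1, 0.1, 0.1, 0.1, 0.1, 0.1], "dp": [[0.095, -0.113, 0], [0.1, -0.11, 0], [0.105, -0.106, 0], [0.109, -0.102, 0], [0.113, -0.098, 0], [0.117, -0.093, 0], [0.121, -0.089, 0], [0.125, -0.084, 0]], "turn": [[0, 0, -0.053], [0, 0, -0.053], [0, 0, -0.053], [0, 0, -0.053], [0, 0, -0.053], [0, 0, -0.053], [0, 0, -0.053], [0, 0, -0.053]]}}

```text
clock: 32.15
position: [0.3852, 0.1675, 0.2174]
ee_rot: [0.631, 0.775, -0.002, -0.001]
ft_force: [1.2, 1.0, -4.7]
grip_width: 0.217
```

Call:
{"method": "move_arm", "body": {"claw": [0.1, 0.1, 0.1, 0.1, 0.1, 0.1, 0.1], "dp": [[0, 0, 0.1], [0, 0, 0.15], [0, 0, 0.15], [0, 0, 0.15], [0, 0, 0.15], [0, 0, 0.07], [0, 0, 0]], "turn": [[0, 0, 0], [0, 0, 0], [0, 0, 0], [0, 0, 0], [0, 0, 0], [0, 0, 0], [0, 0, 0]]}}

```text
clock: 32.73
position: [0.3834, 0.1655, 0.0609]
ee_rot: [0.632, 0.775, -0.004, -0.002]
ft_force: [-1.3, -1.3, -5.1]
grip_width: 0.219
```

Run:
```python
from h import *
plan2([.388,.167,.030],101.5)
```

```text
t 32.73 p [0.3834 0.1655 0.0609] q [ 0.6321  0.7749 -0.0041 -0.0024] F [-1.3 -1.3 -5.1] w 0.219
ang 101.59 turn first [-0.012  0.002  0.002] rows 0.1 | dp before turn [0.003 0.025 0.154] | dp after turn [0.003 0.024 0.154] d mm [  4.6   1.5 -30.9]
```

Call:
{"method": "move_arm", "body": {"claw": [0.1, 0.1, 0.1, 0.1, 0.1, 0.1], "dp": [[0, 0.015, 0.05], [0, 0, 0.05], [0, 0, 0.03], [0, 0, 0.014], [0, 0, 0.01], [0, 0, 0]], "turn": [[-0.01, 0, 0], [0, 0, 0], [0, 0, 0], [0, 0, 0], [0, 0, 0], [0, 0, 0]]}}

```text
clock: 33.23
position: [0.3901, 0.1681, 0.0348]
ee_rot: [0.632, 0.775, 0.003, 0.002]
ft_force: [-0.3, -0.6, -5.5]
grip_width: 0.219
```

Call:
{"method": "move_arm", "body": {"claw": [0.1, 0.1, 0.1], "dp": [[0, 0, 0], [0, 0, 0], [0, 0, 0]], "turn": [[0, 0, 0], [0, 0, 0], [0, 0, 0]]}}

```text
clock: 33.48
position: [0.3904, 0.1683, 0.0352]
ee_rot: [0.632, 0.775, 0.003, 0.002]
ft_force: [0.0, -1.3, -4.9]
grip_width: 0.216
```

Call:
{"method": "move_arm", "body": {"claw": [0.1, 0.1, 0.1, 0.1], "dp": [[0, 0, 0.012], [0, 0, 0.01], [0, 0, 0], [0, 0, 0]], "turn": [[0, 0, 0], [0, 0, 0], [0, 0, 0], [0, 0, 0]]}}

```text
clock: 33.82
position: [0.3901, 0.1681, 0.0303]
ee_rot: [0.632, 0.775, 0.003, 0.002]
ft_force: [-0.3, -0.2, -4.0]
grip_width: 0.214
```

Call:
{"method": "move_arm", "body": {"claw": [0.1, 0.1, 0.1], "dp": [[0, 0, 0.008], [0, 0, 0], [0, 0, 0]], "turn": [[0, 0, 0], [0, 0, 0], [0, 0, 0]]}}

```text
clock: 34.07
position: [0.3901, 0.1682, 0.0297]
ee_rot: [0.632, 0.775, 0.003, 0.002]
ft_force: [-8.6, -2.0, 13.7]
grip_width: 0.217
```

Call:
{"method": "move_arm", "body": {"claw": [0.25, 0.4, 0.45, 0.45, 0.45, 0.45, 0.45, 0.45], "dp": [[0, 0, 0], [0, 0, 0], [0, 0, 0], [0, 0, 0], [0, 0, -0.1], [0, 0, -0.15], [0, 0, -0.2], [0, 0, -0.2]], "turn": [[0, 0, 0], [0, 0, 0], [0, 0, 0], [0, 0, 0], [0, 0, 0], [0, 0, 0], [0, 0, 0], [0, 0, 0]]}}

```text
clock: 34.73
position: [0.3886, 0.1676, 0.1601]
ee_rot: [0.632, 0.775, 0.002, 0.002]
ft_force: [1.3, 0.4, 0.3]
grip_width: 0.452
```

Call:
{"method": "move_arm", "body": {"claw": [0.45, 0.45, 0.45, 0.45, 0.45, 0.45, 0.45, 0.45], "dp": [[0.05, 0.03, -0.15], [0.1, 0.05, -0.1], [0.15, 0.05, 0], [0.15, 0.05, 0], [0.15, 0.02, 0], [0.15, 0, 0], [0.1, 0, 0], [0, 0, 0]], "turn": [[0, 0, 0], [0, 0, 0], [0, 0, 0], [0, 0, 0], [0, 0, 0], [0, 0, 0], [0, 0, 0], [0, 0, 0]]}}

```text
clock: 35.4
position: [0.3919, 0.3468, 0.2091]
ee_rot: [0.63, 0.777, 0.003, 0.001]
ft_force: [-0.1, -0.1, -0.2]
grip_width: 0.447
```

Run:
```python
from h import *
snap('wrist','w17');st()
```

```text
t 35.45 p [0.3929 0.3444 0.209 ] q [0.6306 0.7761 0.003  0.0016] F [ 0.1 -0.1 -0.5] w 0.451
```

View pics/w17.png

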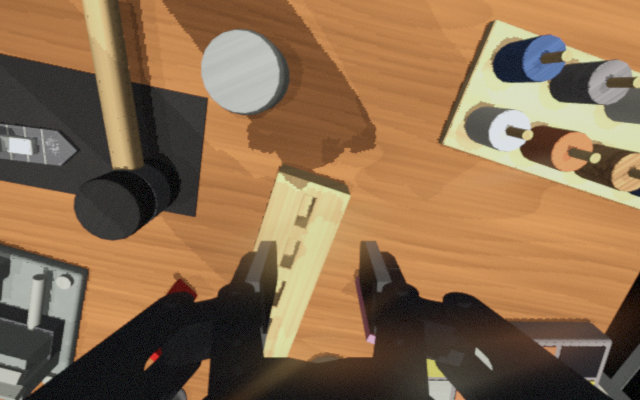

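Run:
```python
from h import *
rows([.44,-.08,.25],-101,16)
```

```text
t 35.45 p [0.3929 0.3444 0.209 ] q [0.6306 0.7761 0.003  0.0016] F [ 0.1 -0.1 -0.5] w 0.451
ang now 101.81 per row mm 26.8 turn/row 0.1403 deg -6.31
[-0.133, -0.013, -0.013], [-0.133, 0.002, -0.013], [-0.132, 0.017, -0.013], [-0.130, 0.031, -0.013], [-0.126, 0.045, -0.013], [-0.120, 0.059, -0.013], [-0.113, 0.072, -0.013], [-0.104, 0.083, -0.013], [-0.094, 0.094, -0.013], [-0.083, 0.104, -0.013], [-0.071, 0.113, -0.013], [-0.059, 0.120, -0.013], [-0.045, 0.126, -0.013], [-0.031, 0.130, -0.013], [-0.016, 0.132, -0.013], [-0.002, 0.133, -0.013],
```

Call:
{"method": "move_arm", "body": {"claw": [0.5, 0.5, 0.5, 0.5, 0.5, 0.5, 0.5, 0.5], "dp": [[-0.133, -0.013, -0.02], [-0.133, 0.002, -0.02], [-0.132, 0.017, -0.02], [-0.13, 0.031, -0.02], [-0.126, 0.045, -0.02], [-0.12, 0.059, -0.02], [-0.113, 0.072, -0.02], [-0.104, 0.083, -0.02]], "turn": [[0, 0, 0.14], [0, 0, 0.14], [0, 0, 0.14], [0, 0, 0.14], [0, 0, 0.14], [0, 0, 0.14], [0, 0, 0.14], [0, 0, 0.14]]}}

```text
clock: 36.12
position: [0.4166, 0.1274, 0.2413]
ee_rot: [0.903, 0.429, 0.004, 0.001]
ft_force: [0.8, -0.2, -0.1]
grip_width: 0.497
```

Call:
{"method": "move_arm", "body": {"claw": [0.5, 0.5, 0.5, 0.5, 0.5, 0.5, 0.5, 0.5], "dp": [[-0.094, 0.094, 0], [-0.083, 0.104, 0], [-0.071, 0.113, 0], [-0.059, 0.12, 0], [-0.045, 0.126, 0], [-0.031, 0.13, 0], [-0.016, 0.132, 0], [-0.002, 0.133, 0]], "turn": [[0, 0, 0.14], [0, 0, 0.14], [0, 0, 0.14], [0, 0, 0.14], [0, 0, 0.14], [0, 0, 0.14], [0, 0, 0.14], [0, 0, 0.14]]}}

```text
clock: 36.78
position: [0.4395, -0.0845, 0.2408]
ee_rot: [1.0, 0.003, 0.004, -0.001]
ft_force: [1.0, -0.0, -0.3]
grip_width: 0.504
```

Call:
{"method": "move_arm", "body": {"claw": [0.5, 0.5, 0.5], "dp": [[0, 0, 0], [0, 0, 0], [0, 0, 0]], "turn": [[0, 0, 0], [0, 0, 0], [0, 0, 0]]}}

```text
clock: 37.03
position: [0.4398, -0.0821, 0.2407]
ee_rot: [1.0, 0.007, 0.004, -0.001]
ft_force: [-0.0, 1.0, -0.5]
grip_width: 0.499
```

Run:
```python
from h import *
snap('wrist','w18');st()
```

```text
t 37.08 p [ 0.4398 -0.0816  0.2407] q [ 1.      0.0078  0.0036 -0.0011] F [1.  0.2 1. ] w 0.503
```

View pics/w18.png

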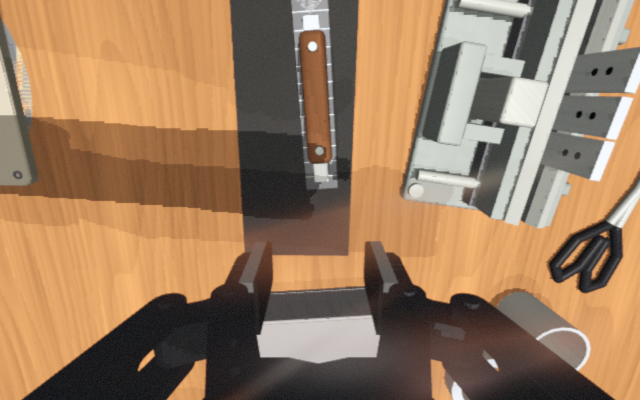

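Run:
```python
from h import *
im=np.load('pics/w18.npy').astype(int)
m=((im[:,:,0]-im[:,:,2]>35)&(im[:,:,0]<170)).astype(np.uint8);m[:, :285]=0;m[:,345:]=0;m[200:]=0
n,l,s,c=cv2.connectedComponentsWithStats(m);k=1+np.argmax(s[1:,4]);print(s[k],c[k]);ys,xs=np.where(l==k)
cn,_=cv2.findContours((l==k).astype(np.uint8),cv2.RETR_EXTERNAL,cv2.CHAIN_APPROX_NONE);r=cv2.minAreaRect(cn[0]);print(r)
A=onz('w18',313,30.5,.065);B=onz('w18',319.5,163,.065);d=A-B;print(A,B,np.linalg.norm(d),np.degrees(np.arctan2(d[1],d[0])),(A+B)/2)
b=cv2.boxPoints(r);print(b);P=[onz('w18',*q,.065) for q in b];print(np.round(P,4))
# tail / blade end at z=.003 holder
print('blade tail',onz('w18',321,189,.02))
plan2([0.42,-.03,.10],0)
```

```text
[ 300   30   32  133 3015] [315.42421227  95.33996683]
((315.053466796875, 96.40861511230469), (132.35943603515625, 25.19175148010254), 86.633544921875)
[0.43433966 0.04170208 0.065     ] [ 0.44176633 -0.07487081  0.065     ] 0.1168092162435797 93.64529506683532 [ 0.43805299 -0.01658436  0.065     ]
[[298.59314   31.082756]
 [323.7414    29.603447]
 [331.5138   161.73447 ]
 [306.36554  163.21378 ]]
[[ 0.4219  0.0411  0.065 ]
 [ 0.4436  0.0425  0.065 ]
 [ 0.4534 -0.0735  0.065 ]
 [ 0.4291 -0.0752  0.065 ]]
blade tail [ 0.44457336 -0.11411329  0.02      ]
t 37.08 p [ 0.4398 -0.0816  0.2407] q [ 1.      0.0078  0.0036 -0.0011] F [1.  0.2 1. ] w 0.503
ang 0.9 turn first [-0.003 -0.009  0.02 ] rows 0.1 | dp before turn [-0.1   -0.258  0.704] | dp after turn [-0.099 -0.258  0.704] d mm [ -19.8   51.6 -140.7]
```

Call:
{"method": "move_arm", "body": {"claw": [0.6, 0.6, 0.6, 0.6, 0.6, 0.6, 0.6, 0.6], "dp": [[0, 0, 0], [0.006, -0.16, 0], [0.006, -0.163, 0.1], [0, 0, 0.15], [0, 0, 0.15], [0, 0, 0.15], [0, 0, 0.12], [0, 0, 0]], "turn": [[-0.003, -0.009, -0.069], [0, 0, 0], [0, 0, 0], [0, 0, 0], [0, 0, 0], [0, 0, 0], [0, 0, 0], [0, 0, 0]]}}

```text
clock: 37.75
position: [0.4349, -0.0167, 0.1026]
ee_rot: [0.999, 0.035, -0.003, 0.0]
ft_force: [-0.5, 0.1, -0.5]
grip_width: 0.6
```

Run:
```python
from h import *
snap('wrist','w19');plan2([0.438,-.0166,.038],4)
```

```text
t 37.8 p [ 0.4364 -0.0168  0.1052] q [ 9.994e-01  3.520e-02 -2.100e-03  3.000e-04] F [-0.8 -0.   0.1] w 0.598
ang 4.03 turn first [0.001 0.005 0.001] rows 0.0 | dp before turn [ 0.01  -0.001  0.336] | dp after turn [ 0.008 -0.001  0.336] d mm [  1.6   0.2 -67.2]
```

View pics/w19.png

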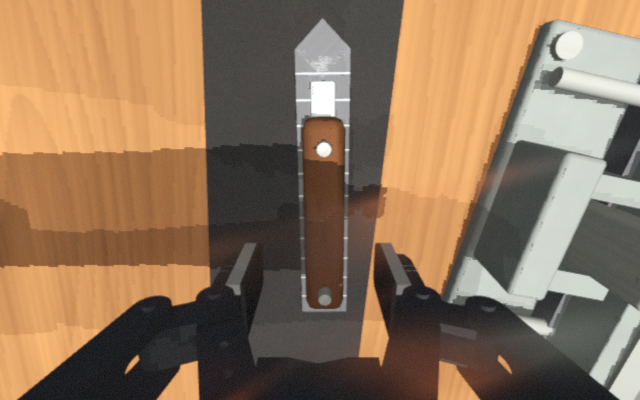

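Call:
{"method": "move_arm", "body": {"claw": [0.6, 0.6, 0.6, 0.6, 0.6, 0.6], "dp": [[0.008, 0, 0.08], [0, 0, 0.1], [0, 0, 0.1], [0, 0, 0.05], [0, 0, 0], [0, 0, 0]], "turn": [[0, 0.003, 0], [0, 0, 0], [0, 0, 0], [0, 0, 0], [0, 0, 0], [0, 0, 0]]}}

```text
clock: 38.3
position: [0.4405, -0.0172, 0.0418]
ee_rot: [0.999, 0.034, 0.002, 0.0]
ft_force: [-0.1, 0.2, -0.6]
grip_width: 0.599
```

Call:
{"method": "move_arm", "body": {"claw": [0.1, 0.1, 0.1, 0.1, 0.1, 0.1, 0.1], "dp": [[0, 0, 0], [0, 0, 0], [0, 0, 0], [0, 0, 0], [0, 0, 0], [0, 0, 0], [0, 0, 0]], "turn": [[0, 0, 0], [0, 0, 0], [0, 0, 0], [0, 0, 0], [0, 0, 0], [0, 0, 0], [0, 0, 0]], "grip_force": 100}}

```text
clock: 38.88
position: [0.4405, -0.0174, 0.042]
ee_rot: [0.999, 0.034, 0.002, 0.0]
ft_force: [-3.7, 0.3, 9.6]
grip_width: 0.261
```

Run:
```python
from h import *
plan2([0.438,-.0166,.038],4)
```

```text
t 38.88 p [ 0.4405 -0.0174  0.042 ] q [9.994e-01 3.410e-02 1.900e-03 3.000e-04] F [-3.7  0.3  9.6] w 0.261
ang 3.91 turn first [ 0.001 -0.005 -0.002] rows 0.0 | dp before turn [-0.012 -0.005  0.02 ] | dp after turn [-0.012 -0.005  0.02 ] d mm [-2.5  0.8 -4. ]
```

Call:
{"method": "move_arm", "body": {"claw": [0.1, 0.1, 0.1, 0.1, 0.1, 0.1, 0.1, 0.1], "dp": [[0, 0, -0.05], [0, 0, -0.1], [0, 0, -0.15], [0, 0, -0.16], [0, 0, -0.16], [0, 0, -0.14], [0, 0, -0.08], [0, 0, 0]], "turn": [[0, 0, 0], [0, 0, 0], [0, 0, 0], [0, 0, 0], [0, 0, 0], [0, 0, 0], [0, 0, 0], [0, 0, 0]]}}

```text
clock: 39.55
position: [0.441, -0.0173, 0.2129]
ee_rot: [0.999, 0.034, 0.004, 0.0]
ft_force: [0.6, -0.0, -4.8]
grip_width: 0.26
```

Run:
```python
from h import *
p=vice(-.001,-.054);print(p,vice(-.001,.051));rows([p[0],p[1],.205],-11.4,8)
```

```text
[ 0.65236014 -0.0750075 ] [0.66606539 0.02909421]
t 39.55 p [ 0.441  -0.0173  0.2129] q [9.994e-01 3.400e-02 4.500e-03 2.000e-04] F [ 0.6 -0.  -4.8] w 0.26
ang now 3.89 per row mm 27.4 turn/row 0.0317 deg -1.43
[0.129, 0.045, 0.005], [0.130, 0.042, 0.005], [0.131, 0.038, 0.005], [0.132, 0.035, 0.005], [0.133, 0.032, 0.005], [0.134, 0.029, 0.005], [0.135, 0.025, 0.005], [0.135, 0.022, 0.005],
```

Call:
{"method": "move_arm", "body": {"claw": [0.1, 0.1, 0.1, 0.1, 0.1, 0.1, 0.1, 0.1], "dp": [[0.129, 0.045, 0], [0.13, 0.042, 0], [0.131, 0.038, 0], [0.132, 0.035, 0], [0.133, 0.032, 0], [0.134, 0.029, 0], [0.135, 0.025, 0], [0.135, 0.022, 0]], "turn": [[0, 0, 0.0317], [0, 0, 0.0317], [0, 0, 0.0317], [0, 0, 0.0317], [0, 0, 0.0317], [0, 0, 0.0317], [0, 0, 0.0317], [0, 0, 0.0317]]}}

```text
clock: 40.22
position: [0.6508, -0.0754, 0.2072]
ee_rot: [0.998, -0.066, -0.0, 0.0]
ft_force: [0.7, -0.4, -4.2]
grip_width: 0.257
```

Call:
{"method": "move_arm", "body": {"claw": [0.1, 0.1, 0.1, 0.1], "dp": [[0, 0, 0], [0, 0, 0], [0, 0, 0], [0, 0, 0]], "turn": [[0, 0, 0], [0, 0, 0], [0, 0, 0], [0, 0, 0]]}}

```text
clock: 40.55
position: [0.6495, -0.0748, 0.2087]
ee_rot: [0.998, -0.065, 0.001, 0.0]
ft_force: [0.0, -0.0, -4.8]
grip_width: 0.256
```

Run:
```python
from h import *
p=vice(-.001,-.054);plan2([p[0],p[1],.180],-7.5)
snap('wrist','w20');im=snap('scene','s4')
cv2.imwrite('pics/s4c.png',cv2.resize(im[110:290,200:450,::-1],None,fx=3.2,fy=3.2,interpolation=cv2.INTER_CUBIC))
```

```text
t 40.55 p [ 0.6495 -0.0748  0.2087] q [ 9.979e-01 -6.530e-02  6.000e-04  0.000e+00] F [ 0.  -0.  -4.8] w 0.256
ang -7.48 turn first [ 0.    -0.002  0.   ] rows 0.0 | dp before turn [ 0.014 -0.001  0.143] | dp after turn [ 0.014 -0.001  0.143] d mm [  2.8  -0.2 -28.7]
```

View pics/s4c.png

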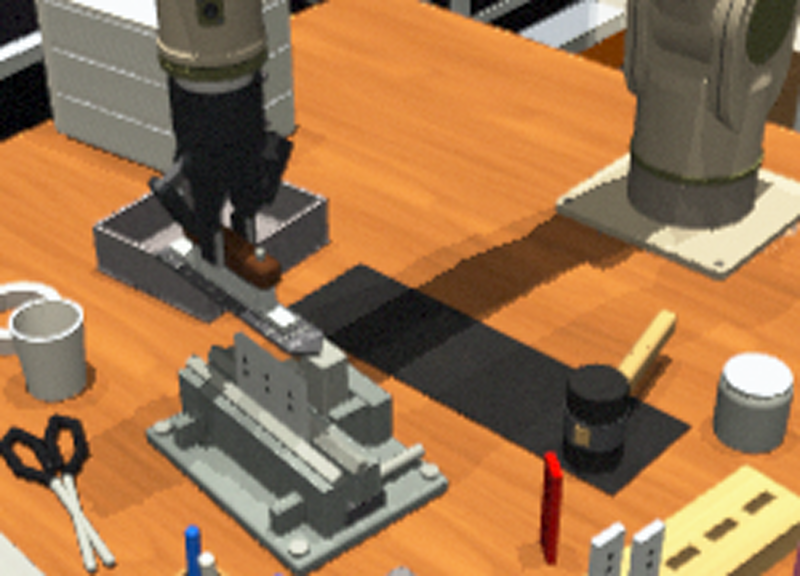

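View pics/w20.png

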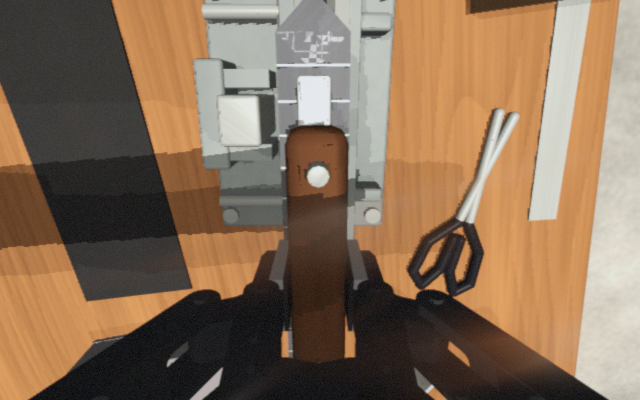

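Call:
{"method": "move_arm", "body": {"claw": [0.1, 0.1, 0.1, 0.1, 0.1, 0.1], "dp": [[0.012, 0, 0.05], [0, 0, 0.05], [0, 0, 0.04], [0, 0, 0.02], [0, 0, 0], [0, 0, 0]], "turn": [[0, 0, 0], [0, 0, 0], [0, 0, 0], [0, 0, 0], [0, 0, 0], [0, 0, 0]]}}

```text
clock: 41.15
position: [0.6528, -0.0755, 0.1769]
ee_rot: [0.998, -0.066, 0.001, 0.0]
ft_force: [0.5, -0.4, -3.7]
grip_width: 0.256
```

Run:
```python
from h import *
p=vice(-.001,-.054);plan2([p[0],p[1],.174],-7.5)
```

```text
t 41.15 p [ 0.6528 -0.0755  0.1769] q [ 9.979e-01 -6.550e-02  9.000e-04  2.000e-04] F [ 0.5 -0.4 -3.7] w 0.256
ang -7.51 turn first [ 0.    -0.002 -0.   ] rows 0.0 | dp before turn [-0.002 -0.002  0.014] | dp after turn [-0.002 -0.002  0.014] d mm [-0.4  0.5 -2.9]
```

Call:
{"method": "move_arm", "body": {"claw": [0.1, 0.1, 0.1, 0.1], "dp": [[0, 0, 0.007], [0, 0, 0.007], [0, 0, 0], [0, 0, 0]], "turn": [[0, 0, 0], [0, 0, 0], [0, 0, 0], [0, 0, 0]]}}

```text
clock: 41.48
position: [0.653, -0.0755, 0.1746]
ee_rot: [0.998, -0.066, 0.001, 0.0]
ft_force: [0.6, 0.7, -4.3]
grip_width: 0.261
```

Call:
{"method": "move_arm", "body": {"claw": [0.1, 0.1, 0.1], "dp": [[0, 0, 0.006], [0, 0, 0], [0, 0, 0]], "turn": [[0, 0, 0], [0, 0, 0], [0, 0, 0]]}}

```text
clock: 41.73
position: [0.6532, -0.0756, 0.1738]
ee_rot: [0.998, -0.066, 0.002, 0.0]
ft_force: [-0.5, -0.7, 0.8]
grip_width: 0.261
```

Call:
{"method": "move_arm", "body": {"claw": [0.1, 0.1, 0.1, 0.1, 0.1, 0.1, 0.1, 0.1], "dp": [[0, 0, 0.005], [0, 0, 0], [0, -0.02, 0], [0, -0.04, 0], [0, -0.045, 0], [0, -0.045, 0], [0, -0.045, 0], [0, -0.045, 0]], "turn": [[0, 0, 0], [0, 0, 0], [0, 0, 0], [0, 0, 0], [0, 0, 0], [0, 0, 0], [0, 0, 0], [0, 0, 0]]}}

```text
clock: 42.4
position: [0.6602, -0.0298, 0.1738]
ee_rot: [0.998, -0.067, 0.003, 0.001]
ft_force: [-0.3, -5.3, 5.9]
grip_width: 0.261
```

Call:
{"method": "move_arm", "body": {"claw": [0.1, 0.1, 0.1, 0.1, 0.1, 0.1, 0.1, 0.1], "dp": [[0, -0.045, 0], [0, -0.045, 0], [0, -0.045, 0], [0, -0.045, 0], [0, -0.045, 0], [0, -0.04, 0], [0, -0.02, 0], [0, 0, 0]], "turn": [[0, 0, 0], [0, 0, 0], [0, 0, 0], [0, 0, 0], [0, 0, 0], [0, 0, 0], [0, 0, 0], [0, 0, 0]]}}

```text
clock: 43.07
position: [0.6677, 0.0285, 0.1736]
ee_rot: [0.998, -0.065, 0.003, 0.001]
ft_force: [0.1, -1.5, 5.2]
grip_width: 0.257
```

Run:
```python
from h import *
p=vice(-.001,.051);plan2([p[0],p[1],.1735],-7.5)
```

```text
t 43.07 p [0.6677 0.0285 0.1736] q [ 9.979e-01 -6.550e-02  2.700e-03  6.000e-04] F [ 0.1 -1.5  5.2] w 0.257
ang -7.51 turn first [ 0.001 -0.007 -0.   ] rows 0.0 | dp before turn [-0.008 -0.002  0.001] | dp after turn [-0.008 -0.002  0.001] d mm [-1.6  0.6 -0.1]
```

Call:
{"method": "move_arm", "body": {"claw": [0.1, 0.1, 0.1, 0.1, 0.1, 0.1, 0.1, 0.1], "dp": [[0, 0, -0.05], [0, 0, -0.08], [0, 0.1, 0], [-0.008, 0.13, 0], [0, 0.13, 0], [0, 0.11, 0], [0, 0.055, 0], [0, 0, 0]], "turn": [[0, 0, 0], [0, 0, 0], [0, 0, 0], [0, -0.006, 0], [0, 0, 0], [0, 0, 0], [0, 0, 0], [0, 0, 0]]}}

```text
clock: 43.73
position: [0.6506, -0.079, 0.1983]
ee_rot: [0.998, -0.068, -0.001, 0.001]
ft_force: [-0.2, -0.6, -4.9]
grip_width: 0.257
```

Call:
{"method": "move_arm", "body": {"claw": [0.1, 0.1, 0.1, 0.1, 0.1, 0.1], "dp": [[0, 0, 0.05], [0, 0, 0.05], [0, 0, 0.018], [0, 0, 0.006], [0, 0, 0], [0, 0, 0]], "turn": [[0, 0, 0], [0, 0, 0], [0, 0, 0], [0, 0, 0], [0, 0, 0], [0, 0, 0]]}}

```text
clock: 44.23
position: [0.6511, -0.0731, 0.1738]
ee_rot: [0.998, -0.064, -0.001, -0.001]
ft_force: [-5.1, -0.0, 6.9]
grip_width: 0.262
```

Run:
```python
from h import *
p=vice(-.001,-.054);plan2([p[0],p[1],.1735],-7.5)
```

```text
t 44.23 p [ 0.6511 -0.0731  0.1738] q [ 9.979e-01 -6.430e-02 -1.400e-03 -6.000e-04] F [-5.1 -0.   6.9] w 0.262
ang -7.38 turn first [-0.001  0.004  0.003] rows 0.0 | dp before turn [0.007 0.009 0.001] | dp after turn [0.007 0.009 0.001] d mm [ 1.2 -1.9 -0.3]
```

Call:
{"method": "move_arm", "body": {"claw": [0.1, 0.1, 0.1, 0.1, 0.1, 0.1, 0.1], "dp": [[0, -0.02, 0], [0, -0.04, 0], [0, -0.045, 0], [0, -0.045, 0], [0, -0.045, 0], [0, -0.045, 0], [0, -0.045, 0]], "turn": [[0, 0, 0], [0, 0, 0], [0, 0, 0], [0, 0, 0], [0, 0, 0], [0, 0, 0], [0, 0, 0]]}}

```text
clock: 44.82
position: [0.6592, -0.0183, 0.1739]
ee_rot: [0.998, -0.065, -0.0, 0.0]
ft_force: [0.2, -4.5, 4.8]
grip_width: 0.259
```

Call:
{"method": "move_arm", "body": {"claw": [0.1, 0.1, 0.1, 0.1, 0.1, 0.1, 0.1], "dp": [[0, -0.045, 0], [0, -0.045, 0], [0, -0.045, 0], [0, -0.045, 0], [0, -0.04, 0], [0, -0.02, 0], [0, 0, 0]], "turn": [[0, 0, 0], [0, 0, 0], [0, 0, 0], [0, 0, 0], [0, 0, 0], [0, 0, 0], [0, 0, 0]]}}

```text
clock: 45.4
position: [0.6653, 0.0307, 0.1737]
ee_rot: [0.998, -0.065, -0.001, -0.0]
ft_force: [-0.5, -1.1, 6.5]
grip_width: 0.259
```

Run:
```python
from h import *
p=vice(-.001,.051);plan2([p[0],p[1],.1735],-7.5)
```

```text
t 45.4 p [0.6653 0.0307 0.1737] q [ 9.979e-01 -6.450e-02 -7.000e-04 -3.000e-04] F [-0.5 -1.1  6.5] w 0.259
ang -7.4 turn first [-0.001  0.002  0.002] rows 0.0 | dp before turn [0.005 0.007 0.001] | dp after turn [0.005 0.007 0.001] d mm [ 0.8 -1.6 -0.2]
```

Third stroke after a lifted return.

Call:
{"method": "move_arm", "body": {"claw": [0.1, 0.1, 0.1, 0.1, 0.1, 0.1, 0.1, 0.1], "dp": [[0, 0, -0.05], [0, 0, -0.08], [0, 0.1, 0], [0.004, 0.13, 0], [0, 0.13, 0], [0, 0.12, 0], [0, 0.055, 0], [0, 0, 0]], "turn": [[0, 0, 0], [0, 0, 0], [0, 0, 0], [0, 0.001, 0.001], [0, 0, 0], [0, 0, 0], [0, 0, 0], [0, 0, 0]]}}

```text
clock: 46.07
position: [0.6508, -0.0807, 0.1989]
ee_rot: [0.998, -0.068, -0.002, 0.0]
ft_force: [-0.9, 0.0, -4.8]
grip_width: 0.263
```

Call:
{"method": "move_arm", "body": {"claw": [0.1, 0.1, 0.1, 0.1, 0.1, 0.1], "dp": [[0, 0, 0.05], [0, 0, 0.05], [0, 0, 0.018], [0, 0, 0.008], [0, 0, 0], [0, 0, 0]], "turn": [[0, 0, 0], [0, 0, 0], [0, 0, 0], [0, 0, 0], [0, 0, 0], [0, 0, 0]]}}

```text
clock: 46.57
position: [0.6517, -0.0756, 0.1738]
ee_rot: [0.998, -0.065, -0.001, -0.001]
ft_force: [-1.1, 0.7, -1.1]
grip_width: 0.253
```

Run:
```python
from h import *
p=vice(-.001,-.054);plan2([p[0],p[1],.1735],-7.5)
```

```text
t 46.57 p [ 0.6517 -0.0756  0.1738] q [ 9.979e-01 -6.490e-02 -1.100e-03 -5.000e-04] F [-1.1  0.7 -1.1] w 0.253
ang -7.44 turn first [-0.001  0.003  0.001] rows 0.0 | dp before turn [ 0.003 -0.003  0.002] | dp after turn [ 0.003 -0.003  0.002] d mm [ 0.7  0.5 -0.3]
```

Call:
{"method": "move_arm", "body": {"claw": [0.1, 0.1, 0.1, 0.1, 0.1, 0.1, 0.1, 0.1], "dp": [[0, 0, 0.006], [0, 0, 0], [0, -0.02, 0], [0, -0.045, 0], [0, -0.045, 0], [0, -0.045, 0], [0, -0.045, 0], [0, -0.045, 0]], "turn": [[0, 0, 0], [0, 0, 0], [0, 0, 0], [0, 0, 0], [0, 0, 0], [0, 0, 0], [0, 0, 0], [0, 0, 0]]}}

```text
clock: 47.23
position: [0.6589, -0.0294, 0.1738]
ee_rot: [0.998, -0.066, 0.0, 0.001]
ft_force: [-0.7, -5.1, 5.1]
grip_width: 0.256
```

Call:
{"method": "move_arm", "body": {"claw": [0.1, 0.1, 0.1, 0.1, 0.1, 0.1, 0.1, 0.1], "dp": [[0, -0.045, 0], [0, -0.045, 0], [0, -0.045, 0], [0, -0.045, 0], [0, -0.045, 0], [0, -0.04, 0], [0, -0.015, 0], [0, 0, 0]], "turn": [[0, 0, 0], [0, 0, 0], [0, 0, 0], [0, 0, 0], [0, 0, 0], [0, 0, 0], [0, 0, 0], [0, 0, 0]]}}

```text
clock: 47.9
position: [0.6662, 0.0277, 0.1737]
ee_rot: [0.998, -0.065, 0.0, 0.0]
ft_force: [-0.3, -1.4, 5.1]
grip_width: 0.26
```

Call:
{"method": "move_arm", "body": {"claw": [0.1, 0.1, 0.1, 0.1, 0.1], "dp": [[0, 0, -0.05], [0, 0, -0.08], [0, 0, -0.06], [0, 0, 0], [0, 0, 0]], "turn": [[0, 0, 0], [0, 0, 0], [0, 0, 0], [0, 0, 0], [0, 0, 0]]}}

```text
clock: 48.32
position: [0.6658, 0.0273, 0.2114]
ee_rot: [0.998, -0.066, -0.0, -0.0]
ft_force: [-0.1, -0.4, -5.5]
grip_width: 0.259
```

Run:
```python
from h import *
rows([.414,-.06,.215],-1+2,9)
```

```text
t 48.32 p [0.6658 0.0273 0.2114] q [ 9.978e-01 -6.570e-02 -2.000e-04 -3.000e-04] F [-0.1 -0.4 -5.5] w 0.259
ang now -7.54 per row mm 29.6 turn/row -0.0025 deg 0.11
[-0.132, 0.066, -0.002], [-0.132, 0.066, -0.002], [-0.133, 0.066, -0.002], [-0.133, 0.066, -0.002], [-0.133, 0.065, -0.002], [-0.133, 0.065, -0.002], [-0.133, 0.065, -0.002], [-0.133, 0.065, -0.002], [-0.133, 0.064, -0.002],
```

Call:
{"method": "move_arm", "body": {"claw": [0.1, 0.1, 0.1, 0.1, 0.1, 0.1, 0.1, 0.1], "dp": [[-0.133, 0.066, 0], [-0.133, 0.066, 0], [-0.133, 0.066, 0], [-0.133, 0.066, 0], [-0.133, 0.065, 0], [-0.133, 0.065, 0], [-0.133, 0.065, 0], [-0.133, 0.065, 0]], "turn": [[0, 0, 0], [0, 0, 0], [0, 0, 0], [0, 0, 0], [0, 0, 0], [0, 0, 0], [0, 0, 0], [0, 0, 0]]}}

```text
clock: 48.98
position: [0.4389, -0.0493, 0.2102]
ee_rot: [0.998, -0.066, -0.001, -0.0]
ft_force: [-0.4, -0.2, -4.6]
grip_width: 0.259
```

Call:
{"method": "move_arm", "body": {"claw": [0.1, 0.1, 0.1, 0.1, 0.1, 0.1, 0.1, 0.1], "dp": [[-0.133, 0.065, 0], [0, 0, 0], [0, 0, 0.15], [0, 0, 0.15], [0, 0, 0.15], [0, 0, 0.15], [0, 0, 0.1], [0, 0, 0]], "turn": [[0, 0, -0.08], [0, 0, -0.087], [0, 0, 0], [0, 0, 0], [0, 0, 0], [0, 0, 0], [0, 0, 0], [0, 0, 0]]}}

```text
clock: 49.65
position: [0.4089, -0.0583, 0.0671]
ee_rot: [1.0, -0.0, -0.005, -0.0]
ft_force: [-1.8, -0.9, -4.5]
grip_width: 0.255
```

Run:
```python
from h import *
plan2([.414,-.06,.0425],0);snap('wrist','w21')
```

```text
t 49.65 p [ 0.4089 -0.0583  0.0671] q [ 1.0e+00 -3.0e-04 -4.7e-03 -1.0e-04] F [-1.8 -0.9 -4.5] w 0.255
ang -0.03 turn first [-0.     0.012 -0.001] rows 0.1 | dp before turn [0.027 0.009 0.123] | dp after turn [0.025 0.009 0.123] d mm [  5.1  -1.7 -24.6]
```

View pics/w21.png

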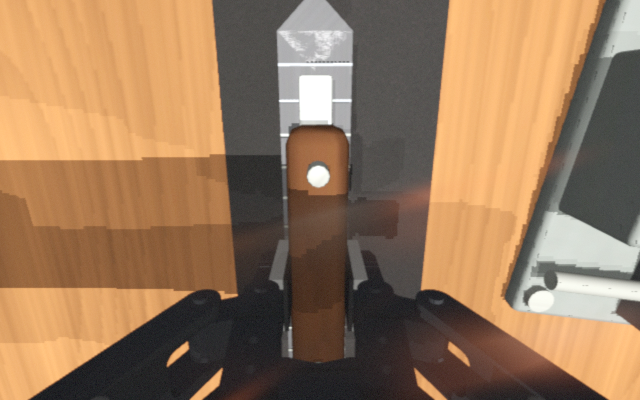

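Call:
{"method": "move_arm", "body": {"claw": [0.1, 0.1, 0.1, 0.1, 0.1, 0.1, 0.1], "dp": [[0.015, 0, 0.05], [0, 0, 0.04], [0, 0, 0.02], [0, 0, 0.01], [0, 0, 0.005], [0, 0, 0], [0, 0, 0]], "turn": [[0, 0.006, 0], [0, 0, 0], [0, 0, 0], [0, 0, 0], [0, 0, 0], [0, 0, 0], [0, 0, 0]]}}

```text
clock: 50.28
position: [0.4159, -0.0585, 0.0468]
ee_rot: [1.0, -0.0, 0.002, -0.0]
ft_force: [-0.6, 0.7, -4.9]
grip_width: 0.254
```

Call:
{"method": "move_arm", "body": {"claw": [0.1, 0.1, 0.1, 0.1, 0.1], "dp": [[0, 0, 0.014], [0, 0, 0.008], [0, 0, 0.004], [0, 0, 0], [0, 0, 0]], "turn": [[0, 0, 0], [0, 0, 0], [0, 0, 0], [0, 0, 0], [0, 0, 0]]}}

```text
clock: 50.7
position: [0.4159, -0.0585, 0.0421]
ee_rot: [1.0, -0.0, 0.002, -0.0]
ft_force: [-6.2, 1.8, 13.5]
grip_width: 0.257
```

Call:
{"method": "move_arm", "body": {"claw": [0.3, 0.5, 0.6, 0.6, 0.6, 0.6, 0.6, 0.6], "dp": [[0, 0, 0], [0, 0, 0], [0, 0, 0], [0, 0, -0.1], [0, 0, -0.18], [0, 0, -0.2], [0, 0, -0.2], [0, 0, -0.15]], "turn": [[0, 0, 0], [0, 0, 0], [0, 0, 0], [0, 0, 0], [0, 0, 0], [0, 0, 0], [0, 0, 0], [0, 0, 0]]}}

```text
clock: 51.37
position: [0.4157, -0.0586, 0.2106]
ee_rot: [1.0, -0.0, 0.003, -0.0]
ft_force: [0.8, 0.3, 0.5]
grip_width: 0.595
```

Run:
```python
from h import *
rows([.585,-.012,.215],82.5,12)
```

```text
t 51.37 p [ 0.4157 -0.0586  0.2106] q [ 1.0e+00 -5.0e-04  3.3e-03 -0.0e+00] F [0.8 0.3 0.5] w 0.595
ang now -0.05 per row mm 14.6 turn/row -0.1528 deg 6.88
[0.071, -0.019, -0.002], [0.072, -0.011, -0.002], [0.073, -0.002, -0.002], [0.073, 0.007, -0.002], [0.072, 0.015, -0.002], [0.069, 0.024, -0.002], [0.066, 0.032, -0.002], [0.062, 0.039, -0.002], [0.056, 0.047, -0.002], [0.050, 0.053, -0.002], [0.044, 0.059, -0.002], [0.036, 0.063, -0.002],
```

Call:
{"method": "move_arm", "body": {"claw": [0.7, 0.7, 0.7, 0.7, 0.7, 0.7, 0.7, 0.7], "dp": [[0.071, -0.019, -0.02], [0.072, -0.011, -0.02], [0.073, -0.002, 0], [0.073, 0.007, 0], [0.072, 0.015, 0], [0.069, 0.024, 0], [0.066, 0.032, 0], [0.062, 0.039, 0]], "turn": [[0, 0, -0.153], [0, 0, -0.153], [0, 0, -0.153], [0, 0, -0.153], [0, 0, -0.153], [0, 0, -0.153], [0, 0, -0.153], [0, 0, -0.153]]}}

```text
clock: 52.03
position: [0.5289, -0.0272, 0.2155]
ee_rot: [0.885, 0.465, 0.002, 0.001]
ft_force: [0.5, -0.6, -0.5]
grip_width: 0.698
```

Call:
{"method": "move_arm", "body": {"claw": [0.7, 0.7, 0.7, 0.7, 0.7, 0.7, 0.7], "dp": [[0.056, 0.047, 0], [0.05, 0.053, 0], [0.044, 0.059, 0], [0.036, 0.063, 0], [0, 0, 0], [0, 0, 0], [0, 0, 0]], "turn": [[0, 0, -0.153], [0, 0, -0.153], [0, 0, -0.153], [0, 0, -0.153], [0, 0, 0], [0, 0, 0], [0, 0, 0]]}}

```text
clock: 52.62
position: [0.584, -0.0123, 0.2155]
ee_rot: [0.752, 0.659, 0.001, 0.001]
ft_force: [0.1, 0.5, -0.0]
grip_width: 0.698
```

Run:
```python
from h import *
st();im=snap('wrist','w22')
cv2.imwrite('pics/w22c.png',cv2.resize(im[90:300,180:480,::-1],None,fx=2.6,fy=2.6,interpolation=cv2.INTER_CUBIC))
snap('top','t2')
```

```text
t 52.62 p [ 0.584  -0.0123  0.2155] q [0.7525 0.6586 0.001  0.001 ] F [ 0.1  0.5 -0. ] w 0.698
```

View pics/w22c.png

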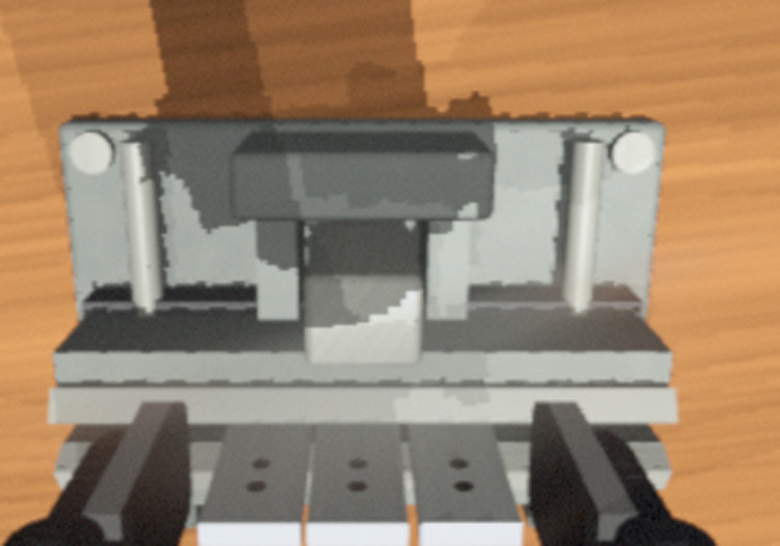

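View pics/w22.png

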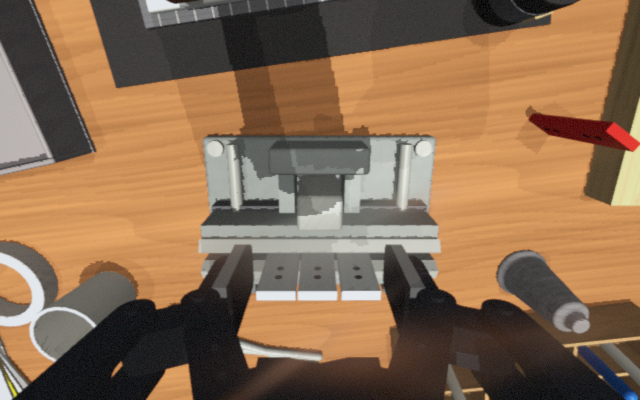

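Run:
```python
from h import *
f=lambda x,y,z:onz('w22',180+x/2.6,90+y/2.6,z)
C=np.array([f(x,y,.113) for x,y in((305,276),(421,276),(422,362),(305,362))]);w=C.mean(0);print(np.round(C,4),w,np.linalg.norm(C[1]-C[0]),np.linalg.norm(C[2]-C[1]))
print('vice frame',np.array([[c_,s_],[-s_,c_]])@(w[:2]-VO))
plan2([w[0],w[1],.135],82.5)
```

```text
[[ 0.5843 -0.0294  0.113 ]
 [ 0.5888  0.0046  0.113 ]
 [ 0.6162  0.0018  0.113 ]
 [ 0.6115 -0.0335  0.113 ]] [ 0.60018291 -0.01412272  0.113     ] 0.03426884944653176 0.027536299011535835
vice frame [-0.06067791 -0.00044659]
t 52.72 p [ 0.584  -0.0123  0.2159] q [0.7522 0.6589 0.0013 0.0011] F [-0.5 -0.  -0.1] w 0.706
ang 82.44 turn first [ 0.004 -0.    -0.001] rows 0.0 | dp before turn [0.002 0.08  0.405] | dp after turn [0.002 0.082 0.404] d mm [ 16.2  -1.8 -80.9]
```

Call:
{"method": "move_arm", "body": {"claw": [0.7, 0.7, 0.7, 0.7, 0.7, 0.7, 0.7, 0.7], "dp": [[0.002, 0.042, 0], [0, 0.043, 0.05], [0, 0, 0.15], [0, 0, 0.15], [0, 0, 0.14], [0, 0, 0.1], [0, 0, 0.05], [0, 0, 0]], "turn": [[0.004, 0, 0], [0, 0, 0], [0, 0, 0], [0, 0, 0], [0, 0, 0], [0, 0, 0], [0, 0, 0], [0, 0, 0]]}}

```text
clock: 53.38
position: [0.5997, -0.014, 0.085]
ee_rot: [0.752, 0.66, -0.001, -0.001]
ft_force: [0.1, 0.5, -0.7]
grip_width: 0.698
```

Run:
```python
from h import *
plan2([.601,-.0142,.082],82.5);im=snap('scene','s5')
cv2.imwrite('pics/s5c.png',cv2.resize(im[140:320,220:470,::-1],None,fx=3.2,fy=3.2,interpolation=cv2.INTER_CUBIC))
```

```text
t 53.38 p [ 0.5997 -0.014   0.085 ] q [ 0.7516  0.6596 -0.0015 -0.0014] F [ 0.1  0.5 -0.7] w 0.698
ang 82.53 turn first [-0.005  0.     0.001] rows 0.0 | dp before turn [-0.     0.007  0.015] | dp after turn [-0.     0.006  0.015] d mm [ 1.3 -0.2 -3. ]
```

View pics/s5c.png

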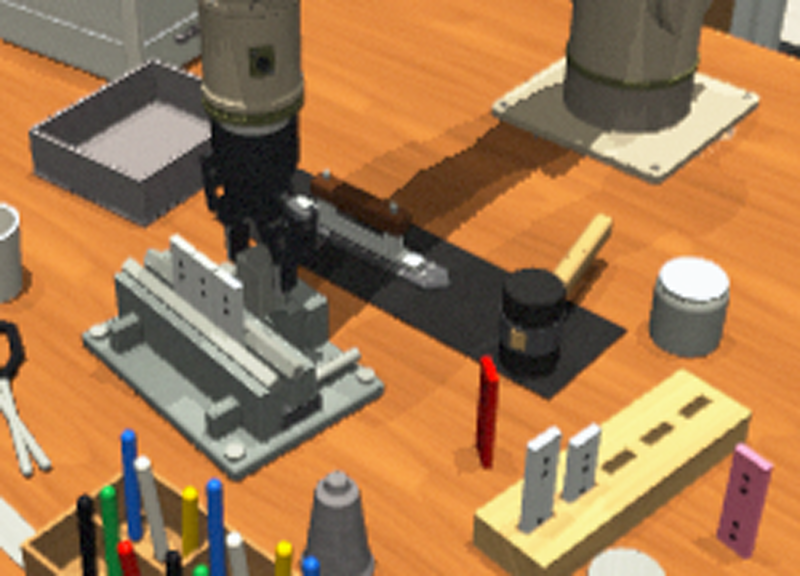

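Straddling the wedge. Close with high force and pull up in small steps.

Call:
{"method": "move_arm", "body": {"claw": [0.2, 0.2, 0.2, 0.2, 0.2, 0.2], "dp": [[0, 0.005, 0], [0, 0, 0], [0, 0, 0], [0, 0, 0], [0, 0, 0], [0, 0, 0]], "turn": [[0, 0, 0], [0, 0, 0], [0, 0, 0], [0, 0, 0], [0, 0, 0], [0, 0, 0]], "grip_force": 110}}

```text
clock: 53.93
position: [0.6036, -0.0139, 0.0899]
ee_rot: [0.751, 0.66, 0.002, 0.001]
ft_force: [-1.1, 0.5, 6.2]
grip_width: 0.401
```

Call:
{"method": "move_arm", "body": {"claw": [0.2, 0.2, 0.2, 0.2, 0.2, 0.2, 0.2], "dp": [[0, 0, -0.015], [0, 0, -0.02], [0, 0, -0.02], [0, 0, -0.02], [0, 0, -0.02], [0, 0, -0.02], [0, 0, -0.02]], "turn": [[0, 0, 0], [0, 0, 0], [0, 0, 0], [0, 0, 0], [0, 0, 0], [0, 0, 0], [0, 0, 0]]}}

```text
clock: 54.52
position: [0.6035, -0.0139, 0.1145]
ee_rot: [0.751, 0.66, 0.001, 0.001]
ft_force: [12.0, 0.2, -16.1]
grip_width: 0.395
```

Call:
{"method": "move_arm", "body": {"claw": [0.2, 0.2, 0.2, 0.2, 0.2], "dp": [[0, 0, -0.015], [0, 0, -0.015], [0, 0, -0.01], [0, 0, 0], [0, 0, 0]], "turn": [[0, 0, 0], [0, 0, 0], [0, 0, 0], [0, 0, 0], [0, 0, 0]]}}

```text
clock: 54.93
position: [0.6035, -0.0139, 0.1208]
ee_rot: [0.751, 0.66, 0.001, 0.001]
ft_force: [17.5, -0.0, -27.9]
grip_width: 0.395
```

Run:
```python
from h import *
st();im=snap('scene','s6')
cv2.imwrite('pics/s6c.png',cv2.resize(im[140:320,220:470,::-1],None,fx=3.2,fy=3.2,interpolation=cv2.INTER_CUBIC))
```

```text
t 54.93 p [ 0.6035 -0.0139  0.1208] q [7.514e-01 6.598e-01 1.000e-03 6.000e-04] F [ 17.5  -0.  -27.9] w 0.395
```

View pics/s6c.png

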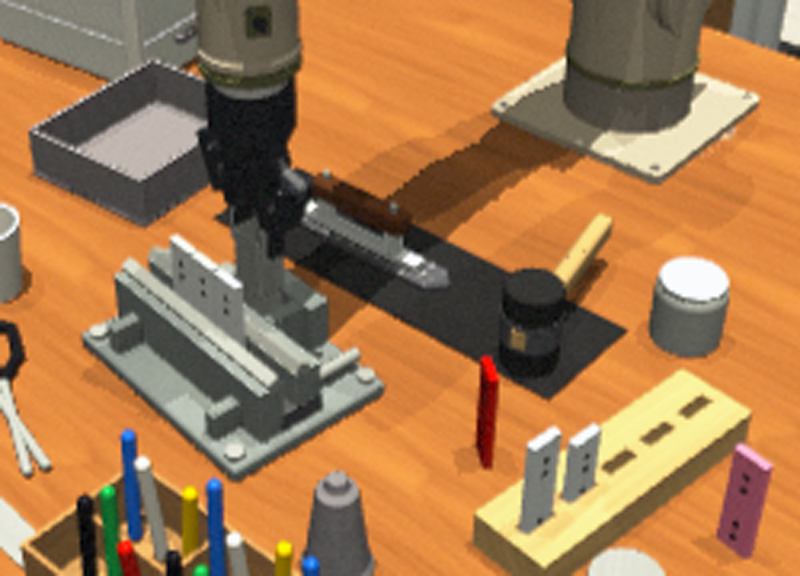

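Call:
{"method": "move_arm", "body": {"claw": [0.4, 0.55, 0.65, 0.65, 0.65, 0.65, 0.65, 0.65], "dp": [[0, 0, 0.01], [0, 0, 0], [0, 0, 0], [0, 0, 0], [0, 0, -0.08], [0, 0, -0.15], [0, 0, -0.15], [0, 0, -0.15]], "turn": [[0, 0, 0], [0, 0, 0], [0, 0, 0], [0, 0, 0], [0, 0, 0], [0, 0, 0], [0, 0, 0], [0, 0, 0]]}}

```text
clock: 55.65
position: [0.602, -0.014, 0.2287]
ee_rot: [0.751, 0.66, 0.0, -0.0]
ft_force: [0.5, 0.6, 0.6]
grip_width: 0.651
```

Run:
```python
from h import *
st();im=snap('wrist','w23');im=snap('scene','s7')
cv2.imwrite('pics/s7c.png',cv2.resize(im[140:320,150:400,::-1],None,fx=3.2,fy=3.2,interpolation=cv2.INTER_CUBIC))
p=vice(-.0025,-.033);rows([p[0],p[1],.225],-90,13)
```

```text
t 55.65 p [ 0.602  -0.014   0.2287] q [ 7.514e-01  6.598e-01  3.000e-04 -0.000e+00] F [0.5 0.6 0.6] w 0.651
t 55.75 p [ 0.6047 -0.0139  0.2332] q [0.7514 0.6598 0.0039 0.0028] F [ 0.3 -1.1 -0.4] w 0.65
ang now 82.57 per row mm 4.9 turn/row 0.1538 deg -6.92
[-0.013, 0.021, 0.003], [-0.010, 0.022, 0.003], [-0.008, 0.023, 0.003], [-0.005, 0.024, 0.003], [-0.002, 0.024, 0.003], [0.001, 0.024, 0.003], [0.004, 0.024, 0.003], [0.007, 0.023, 0.003], [0.010, 0.022, 0.003], [0.012, 0.021, 0.003], [0.015, 0.019, 0.003], [0.017, 0.017, 0.003], [0.019, 0.015, 0.003],
```

View pics/s7c.png

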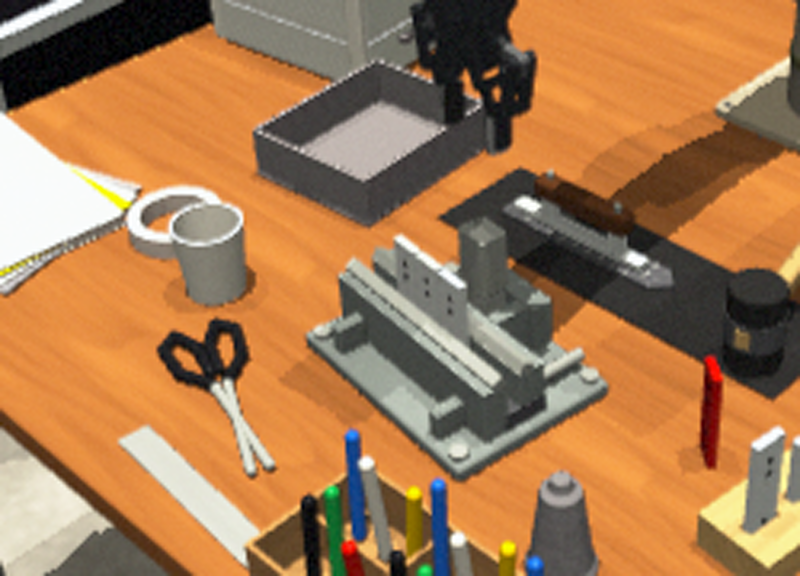

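View pics/w23.png

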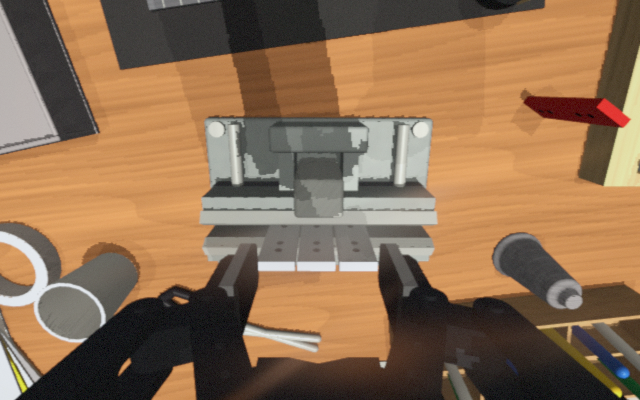

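Call:
{"method": "move_arm", "body": {"claw": [0.4, 0.3, 0.3, 0.3, 0.3, 0.3, 0.3], "dp": [[-0.013, 0.021, 0], [-0.01, 0.022, 0], [-0.008, 0.023, 0], [-0.005, 0.024, 0], [-0.002, 0.024, 0], [0.001, 0.024, 0], [0.004, 0.024, 0]], "turn": [[0, 0, 0.154], [0, 0, 0.154], [0, 0, 0.154], [0, 0, 0.154], [0, 0, 0.154], [0, 0, 0.154], [0, 0, 0.154]], "grip_force": 40}}

```text
clock: 56.33
position: [0.6285, -0.0358, 0.2268]
ee_rot: [0.957, 0.29, 0.0, -0.0]
ft_force: [-0.4, -0.0, 0.2]
grip_width: 0.301
```

Call:
{"method": "move_arm", "body": {"claw": [0.3, 0.3, 0.3, 0.3, 0.3, 0.3, 0.3, 0.3], "dp": [[0.007, 0.023, 0], [0.01, 0.022, 0], [0.012, 0.021, 0], [0.015, 0.019, 0], [0.017, 0.017, 0], [0.019, 0.015, 0], [0, 0, 0], [0, 0, 0]], "turn": [[0, 0, 0.154], [0, 0, 0.154], [0, 0, 0.154], [0, 0, 0.154], [0, 0, 0.154], [0, 0, 0.154], [0, 0, 0], [0, 0, 0]]}}

```text
clock: 57.0
position: [0.6509, -0.0538, 0.2266]
ee_rot: [0.998, -0.064, -0.0, -0.0]
ft_force: [0.3, -0.0, -0.9]
grip_width: 0.301
```

Run:
```python
from h import *
snap('wrist','w24');p=vice(-.001,-.033);plan2([p[0],p[1],.105],-7.5)
```

```text
t 57.05 p [ 0.6508 -0.0536  0.2267] q [ 9.98e-01 -6.33e-02 -0.00e+00 -3.00e-04] F [-0.3  0.2 -0.1] w 0.301
ang -7.26 turn first [-0.001  0.     0.005] rows 0.0 | dp before turn [0.022 0.001 0.608] | dp after turn [0.022 0.    0.608] d mm [   4.3   -0.6 -121.7]
```

View pics/w24.png

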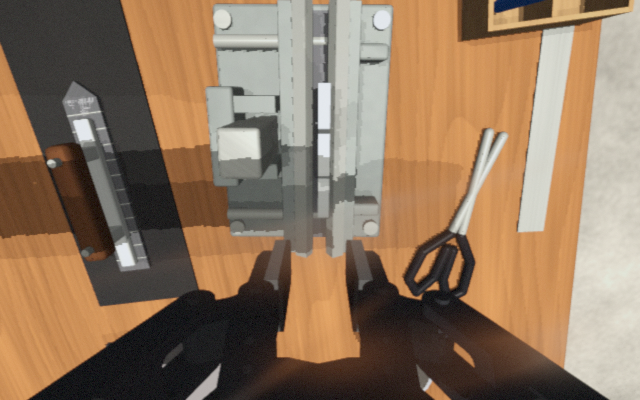

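Run:
```python
from h import *
for a,b in((82,130),(134,176),(179,219)):
    q=onz('w24',324,(a+b)/2,.135);print(q,np.array([[c_,s_],[-s_,c_]])@(q[:2]-VO))
```

```text
[0.66263769 0.00902022 0.135     ] [-0.0017782   0.03065034]
[ 0.65852918 -0.02429699  0.135     ] [-0.00150278 -0.00291811]
[ 0.65452381 -0.05677792  0.135     ] [-0.00123428 -0.03564397]
```

Call:
{"method": "move_arm", "body": {"claw": [0.3, 0.3, 0.3, 0.3, 0.3, 0.3, 0.3, 0.3], "dp": [[0.02, 0.005, 0.05], [0, 0, 0.15], [0, 0, 0.15], [0, 0, 0.13], [0, 0, 0.1], [0, 0, 0.04], [0, 0, 0], [0, 0, 0]], "turn": [[0, 0, 0.005], [0, 0, 0], [0, 0, 0], [0, 0, 0], [0, 0, 0], [0, 0, 0], [0, 0, 0], [0, 0, 0]]}}

```text
clock: 57.72
position: [0.6551, -0.0554, 0.1032]
ee_rot: [0.998, -0.067, 0.0, -0.0]
ft_force: [0.4, 0.1, 0.6]
grip_width: 0.299
```

Call:
{"method": "move_arm", "body": {"claw": [0.05, 0.05, 0.05, 0.05, 0.05], "dp": [[0, 0, 0], [0, 0, 0], [0, 0, 0], [0, 0, 0], [0, 0, 0]], "turn": [[0, 0, 0], [0, 0, 0], [0, 0, 0], [0, 0, 0], [0, 0, 0]]}}

```text
clock: 58.13
position: [0.6551, -0.0553, 0.1045]
ee_rot: [0.998, -0.067, 0.001, -0.0]
ft_force: [-3.8, 1.2, 6.1]
grip_width: 0.088
```

Call:
{"method": "move_arm", "body": {"claw": [0.05, 0.05, 0.05, 0.05, 0.05, 0.05], "dp": [[0, 0, -0.05], [0, 0, -0.12], [0, 0, -0.15], [0, 0, -0.16], [0, 0, -0.15], [0, 0, 0]], "turn": [[0, 0, 0], [0, 0, 0], [0, 0, 0], [0, 0, 0], [0, 0, 0], [0, 0, 0]]}}

```text
clock: 58.63
position: [0.6578, -0.0558, 0.2375]
ee_rot: [0.998, -0.068, 0.006, -0.001]
ft_force: [0.9, -0.3, -0.8]
grip_width: 0.083
```

Run:
```python
from h import *
st()
im=snap('top','t3');cv2.imwrite('pics/t3c.png',cv2.resize(im[180:300,370:490,::-1],None,fx=5,fy=5,interpolation=cv2.INTER_CUBIC))
```

```text
t 58.63 p [ 0.6578 -0.0558  0.2375] q [ 9.977e-01 -6.750e-02  5.900e-03 -6.000e-04] F [ 0.9 -0.3 -0.8] w 0.083
```

View pics/t3c.png

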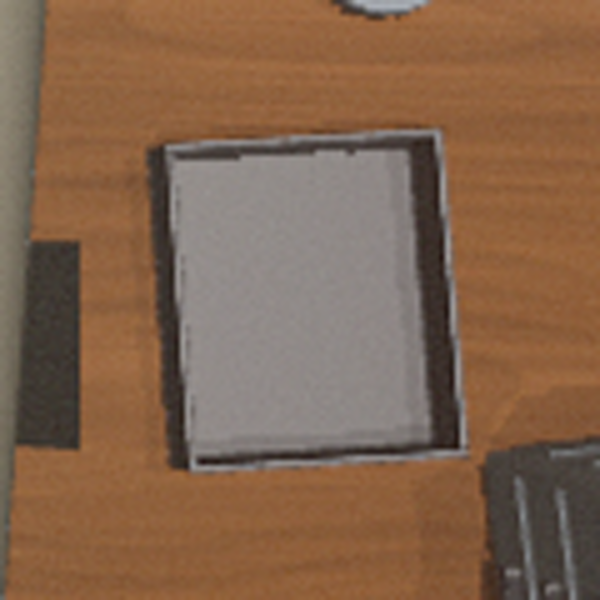

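Run:
```python
from h import *
C=np.array([onz('t3',370+x/5,180+y/5,.06) for x,y in((165,146),(440,130),(467,455),(190,468))]);print(np.round(C,4),C.mean(0))
print([round(np.linalg.norm(C[i]-C[(i+1)%4]),4) for i in range(4)])
d=C[1]-C[2];print('yaw long',np.degrees(np.arctan2(d[1],d[0])));d=C[0]-C[3];print(np.degrees(np.arctan2(d[1],d[0])))
c=C.mean(0)
p=[c[0]+.015,c[1]-.045,.225];rows(p,-87,15);print(np.round(manip.get_obs()['joint_pos'],2))
```

```text
[[ 0.5381 -0.248   0.06  ]
 [ 0.5514 -0.4158  0.06  ]
 [ 0.3552 -0.4315  0.06  ]
 [ 0.3441 -0.2643  0.06  ]] [ 0.44719688 -0.33990261  0.06      ]
[np.float64(0.1684), np.float64(0.1968), np.float64(0.1676), np.float64(0.1947)]
yaw long 4.5645824310541325
4.801278648472173
t 58.68 p [ 0.6569 -0.0557  0.2342] q [ 9.977e-01 -6.750e-02  4.300e-03 -5.000e-04] F [-0.1  0.6 -1.2] w 0.086
ang now -7.74 per row mm 25.5 turn/row 0.1289 deg -5.8
[-0.050, 0.117, 0.003], [-0.037, 0.122, 0.003], [-0.025, 0.125, 0.003], [-0.012, 0.127, 0.003], [0.001, 0.127, 0.003], [0.014, 0.127, 0.003], [0.026, 0.125, 0.003], [0.039, 0.121, 0.003], [0.051, 0.117, 0.003], [0.062, 0.111, 0.003], [0.073, 0.104, 0.003], [0.084, 0.096, 0.003], [0.093, 0.087, 0.003], [0.101, 0.078, 0.003], [0.109, 0.067, 0.003], 
[-0.18  0.4   0.26  1.38 -0.1   1.36 -0.05]
```

Run:
```python
from h import *
rows([.447+.015+.0037,-.340-.0438,.225],-77.6,14)
```

```text
t 58.68 p [ 0.6569 -0.0557  0.2342] q [ 9.977e-01 -6.750e-02  4.300e-03 -5.000e-04] F [-0.1  0.6 -1.2] w 0.086
ang now -7.74 per row mm 27.1 turn/row 0.1232 deg -5.54
[-0.052, 0.125, 0.003], [-0.040, 0.130, 0.003], [-0.027, 0.133, 0.003], [-0.014, 0.135, 0.003], [-0.001, 0.136, 0.003], [0.012, 0.135, 0.003], [0.025, 0.133, 0.003], [0.038, 0.130, 0.003], [0.050, 0.126, 0.003], [0.062, 0.120, 0.003], [0.074, 0.114, 0.003], [0.084, 0.106, 0.003], [0.094, 0.098, 0.003], [0.103, 0.088, 0.003],
```

Call:
{"method": "move_arm", "body": {"claw": [0.05, 0.05, 0.05, 0.05, 0.05, 0.05, 0.05], "dp": [[-0.052, 0.125, 0], [-0.04, 0.13, 0], [-0.027, 0.133, 0], [-0.014, 0.135, 0], [-0.001, 0.136, 0], [0.012, 0.135, 0], [0.025, 0.133, 0]], "turn": [[0, 0, 0.123], [0, 0, 0.123], [0, 0, 0.123], [0, 0, 0.123], [0, 0, 0.123], [0, 0, 0.123], [0, 0, 0.123]]}}

```text
clock: 59.27
position: [0.5581, -0.2203, 0.2287]
ee_rot: [0.918, -0.397, 0.0, -0.0]
ft_force: [0.3, -0.4, -0.4]
grip_width: 0.086
```

Call:
{"method": "move_arm", "body": {"claw": [0.05, 0.05, 0.05, 0.05, 0.05, 0.05, 0.05, 0.05], "dp": [[0.038, 0.13, 0], [0.05, 0.126, 0], [0.062, 0.12, 0], [0.074, 0.114, 0], [0.084, 0.106, 0], [0.094, 0.098, 0], [0.103, 0.088, 0], [0, 0, 0]], "turn": [[0, 0, 0.123], [0, 0, 0.123], [0, 0, 0.123], [0, 0, 0.123], [0, 0, 0.123], [0, 0, 0.123], [0, 0, 0.123], [0, 0, 0]]}}

```text
clock: 59.93
position: [0.459, -0.3886, 0.2289]
ee_rot: [0.731, -0.682, 0.0, 0.001]
ft_force: [-0.2, 0.0, 0.2]
grip_width: 0.091
```

Call:
{"method": "move_arm", "body": {"claw": [0.05, 0.05, 0.05, 0.05, 0.05, 0.05], "dp": [[0, 0, 0], [0, 0, 0], [0, 0, 0], [0, 0, 0], [0, 0, 0], [0, 0, 0]], "turn": [[0.133, 0, 0], [0.133, 0, 0], [0.133, 0, 0], [0.133, 0, 0], [0.133, 0, 0], [0, 0, 0]]}}

```text
clock: 60.43
position: [0.4597, -0.3844, 0.2274]
ee_rot: [0.709, -0.656, 0.176, -0.192]
ft_force: [-1.0, -0.5, -2.2]
grip_width: 0.089
```

```bash
cat >> h.py <<'E'
def plan3(p):
    o=st();Rm=R.from_quat(o['ee_rot']).as_matrix();d=np.array(p)-o['position'];print('dp',np.round(Rm.T@d/.2,3),'mm',np.round(d*1e3,1));print(np.round(Rm,3))
E
python3 - <<'E'
from h import *
plan3([.4657,-.3838,.080]);snap('wrist','w25');print(np.round(manip.get_obs()['joint_pos'],2))
im=snap('scene','s8')
E
```

```text
t 60.43 p [ 0.4597 -0.3844  0.2274] q [ 0.7085 -0.6558  0.1762 -0.192 ] F [-1.  -0.5 -2.2] w 0.089
dp [0.001 0.345 0.652] mm [   6.     0.6 -147.4]
[[ 0.078 -0.862  0.501]
 [-0.997 -0.066  0.041]
 [-0.002 -0.503 -0.864]]
[ 0.25  0.07  0.63  1.9  -0.57  0.95 -0.34]
```

View pics/s8.png

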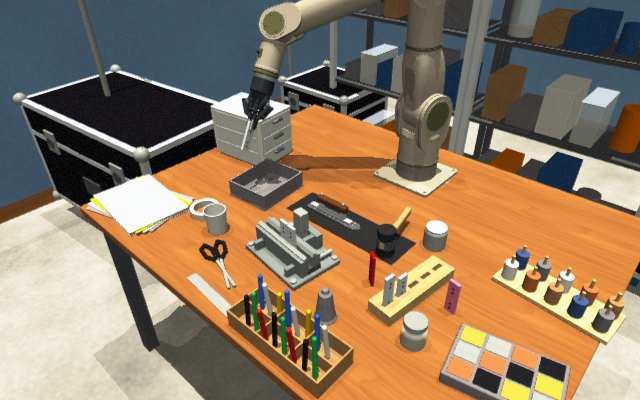

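View pics/w25.png

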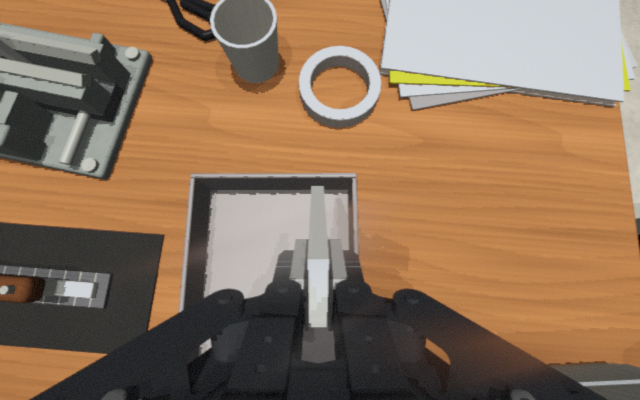

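Call:
{"method": "move_arm", "body": {"claw": [0.05, 0.05, 0.05, 0.05, 0.05, 0.05, 0.05, 0.05], "dp": [[-0.08, 0, 0], [-0.07, 0, 0], [0, 0.07, 0.13], [0, 0.08, 0.15], [0, 0.08, 0.15], [0, 0.07, 0.13], [0, 0.045, 0.09], [0, 0, 0]], "turn": [[0, 0, 0], [0, 0, 0], [0, 0, 0], [0, 0, 0], [0, 0, 0], [0, 0, 0], [0, 0, 0], [0, 0, 0]]}}

```text
clock: 61.2
position: [0.4659, -0.3499, 0.077]
ee_rot: [0.713, -0.654, 0.171, -0.19]
ft_force: [0.2, 0.1, -1.5]
grip_width: 0.086
```

Run:
```python
from h import *
plan3([.463,-.354,.078]);snap('wrist','w26')
```

```text
t 61.2 p [ 0.4659 -0.3499  0.077 ] q [ 0.7127 -0.6535  0.1706 -0.1895] F [ 0.2  0.1 -1.5] w 0.086
dp [ 0.019  0.012 -0.012] mm [-2.9 -4.1  1. ]
[[ 0.088 -0.867  0.491]
 [-0.996 -0.074  0.047]
 [-0.005 -0.493 -0.87 ]]
```

View pics/w26.png

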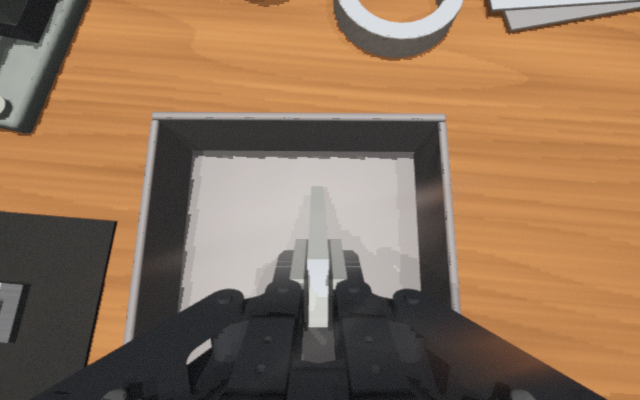

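Call:
{"method": "move_arm", "body": {"claw": [0.05, 0.2, 0.35, 0.35, 0.35, 0.35], "dp": [[0, 0.01, 0.02], [0, 0, 0], [0, 0, 0], [0, 0, 0], [0, 0, 0], [0, 0, 0]], "turn": [[0, 0, 0], [0, 0, 0], [0, 0, 0], [0, 0, 0], [0, 0, 0], [0, 0, 0]]}}

```text
clock: 61.75
position: [0.4666, -0.353, 0.0778]
ee_rot: [0.711, -0.654, 0.175, -0.19]
ft_force: [0.9, -0.2, 0.1]
grip_width: 0.35
```

Run:
```python
from h import *
st();snap('wrist','w27')
```

```text
t 61.75 p [ 0.4666 -0.353   0.0778] q [ 0.7109 -0.654   0.1752 -0.1904] F [ 0.9 -0.2  0.1] w 0.35
```

View pics/w27.png

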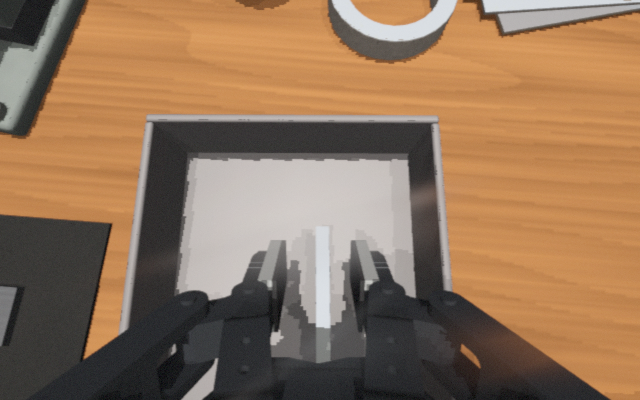

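Call:
{"method": "move_arm", "body": {"claw": [0.35, 0.35, 0.35, 0.35, 0.35, 0.35, 0.35, 0.35], "dp": [[0, -0.05, -0.09], [0, -0.08, -0.14], [0, -0.09, -0.155], [0, -0.09, -0.155], [0, -0.06, -0.1], [0, 0, 0], [0, 0, 0], [0, 0, 0]], "turn": [[0, 0, 0], [0, 0, 0], [0, 0, 0], [0, 0, 0], [-0.12, 0, 0], [-0.15, 0, 0], [-0.15, 0, 0], [-0.15, 0, 0]]}}

```text
clock: 62.47
position: [0.4667, -0.3536, 0.2271]
ee_rot: [0.735, -0.677, 0.025, -0.026]
ft_force: [0.2, -1.1, -0.4]
grip_width: 0.345
```

Run:
```python
from h import *
p=vice(-.0013,-.002);plan2([p[0],p[1],.225],-85.3);rows([p[0],p[1],.225],78,14)
```

```text
t 62.47 p [ 0.4667 -0.3536  0.2271] q [ 0.7349 -0.6772  0.0253 -0.0258] F [ 0.2 -1.1 -0.4] w 0.345
ang -85.33 turn first [-0.092 -0.003 -0.   ] rows 0.6 | dp before turn [-1.567 -1.089  0.086] | dp after turn [-1.566 -1.093  0.011] d mm [192.2 330.1  -2.1]
t 62.47 p [ 0.4667 -0.3536  0.2271] q [ 0.7349 -0.6772  0.0253 -0.0258] F [ 0.2 -1.1 -0.4] w 0.345
ang now -85.33 per row mm 27.3 turn/row -0.1238 deg 5.57
[-0.112, -0.078, 0.001], [-0.104, -0.089, 0.001], [-0.095, -0.098, 0.001], [-0.085, -0.107, 0.001], [-0.074, -0.115, 0.001], [-0.062, -0.121, 0.001], [-0.050, -0.127, 0.001], [-0.038, -0.131, 0.001], [-0.025, -0.134, 0.001], [-0.012, -0.136, 0.001], [0.001, -0.136, 0.001], [0.015, -0.136, 0.001], [0.028, -0.134, 0.001], [0.041, -0.130, 0.001],
```

Call:
{"method": "move_arm", "body": {"claw": [0.3, 0.3, 0.3, 0.3, 0.3, 0.3, 0.3, 0.3], "dp": [[0, 0, 0], [-0.112, -0.078, 0], [-0.104, -0.089, 0], [-0.095, -0.098, 0], [-0.085, -0.107, 0], [-0.074, -0.115, 0], [-0.062, -0.121, 0], [-0.05, -0.127, 0]], "turn": [[-0.092, 0, 0], [0, 0, -0.124], [0, 0, -0.124], [0, 0, -0.124], [0, 0, -0.124], [0, 0, -0.124], [0, 0, -0.124], [0, 0, -0.124]]}}

```text
clock: 63.13
position: [0.5629, -0.1863, 0.2254]
ee_rot: [0.921, -0.39, 0.001, -0.001]
ft_force: [-0.1, 0.4, -1.3]
grip_width: 0.305
```

Call:
{"method": "move_arm", "body": {"claw": [0.3, 0.3, 0.3, 0.3, 0.3, 0.3, 0.3, 0.3], "dp": [[-0.038, -0.131, 0], [-0.025, -0.134, 0], [-0.012, -0.136, 0], [0.001, -0.136, 0], [0.015, -0.136, 0], [0.028, -0.134, 0], [0.041, -0.13, 0], [0, 0, 0]], "turn": [[0, 0, -0.124], [0, 0, -0.124], [0, 0, -0.124], [0, 0, -0.124], [0, 0, -0.124], [0, 0, -0.124], [0, 0, -0.124], [0, 0, 0]]}}

```text
clock: 63.8
position: [0.6596, -0.0151, 0.2248]
ee_rot: [0.998, -0.056, 0.001, -0.002]
ft_force: [-0.1, 1.3, -0.4]
grip_width: 0.303
```

Call:
{"method": "move_arm", "body": {"claw": [0.3, 0.3], "dp": [[0, 0, 0], [0, 0, 0]], "turn": [[0, 0, 0], [0, 0, 0]]}}

```text
clock: 63.97
position: [0.6579, -0.023, 0.2255]
ee_rot: [0.998, -0.063, 0.001, -0.0]
ft_force: [0.8, 0.2, 0.3]
grip_width: 0.3
```

Run:
```python
from h import *
p=vice(-.0013,-.002);plan2([p[0],p[1],.104],-7.5);snap('wrist','w28')
```

```text
t 63.97 p [ 0.6579 -0.023   0.2255] q [ 0.998  -0.0629  0.0011 -0.    ] F [0.8 0.2 0.3] w 0.3
ang -7.21 turn first [-0.    -0.003  0.006] rows 0.0 | dp before turn [0.004 0.002 0.607] | dp after turn [0.005 0.001 0.607] d mm [   1.    -0.4 -121.5]
```

View pics/w28.png

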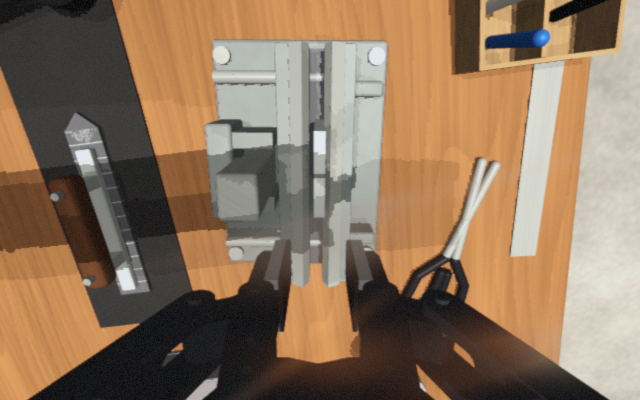

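Two stays still upright (tops at v 125–172 and 178–218). Grasp the middle one.

Call:
{"method": "move_arm", "body": {"claw": [0.3, 0.3, 0.3, 0.3, 0.3, 0.3, 0.3, 0.3], "dp": [[0.004, 0, 0.05], [0, 0, 0.15], [0, 0, 0.15], [0, 0, 0.13], [0, 0, 0.09], [0, 0, 0.04], [0, 0, 0], [0, 0, 0]], "turn": [[0, 0, 0.006], [0, 0, 0], [0, 0, 0], [0, 0, 0], [0, 0, 0], [0, 0, 0], [0, 0, 0], [0, 0, 0]]}}

```text
clock: 64.68
position: [0.6593, -0.0228, 0.1041]
ee_rot: [0.998, -0.065, 0.001, -0.0]
ft_force: [1.4, -0.0, 0.6]
grip_width: 0.302
```

Call:
{"method": "move_arm", "body": {"claw": [0.05, 0.05, 0.05, 0.05, 0.05], "dp": [[0, 0, 0], [0, 0, 0], [0, 0, 0], [0, 0, 0], [0, 0, 0]], "turn": [[0, 0, 0], [0, 0, 0], [0, 0, 0], [0, 0, 0], [0, 0, 0]]}}

```text
clock: 65.1
position: [0.6594, -0.0223, 0.1053]
ee_rot: [0.998, -0.064, 0.002, -0.001]
ft_force: [-3.8, -0.8, 5.6]
grip_width: 0.087
```

Call:
{"method": "move_arm", "body": {"claw": [0.05, 0.05, 0.05, 0.05, 0.05, 0.05], "dp": [[0, 0, -0.05], [0, 0, -0.12], [0, 0, -0.15], [0, 0, -0.16], [0, 0, -0.15], [0, 0, 0]], "turn": [[0, 0, 0], [0, 0, 0], [0, 0, 0], [0, 0, 0], [0, 0, 0], [0, 0, 0]]}}

```text
clock: 65.6
position: [0.6618, -0.0226, 0.2385]
ee_rot: [0.998, -0.065, 0.007, -0.001]
ft_force: [1.3, -0.3, -0.2]
grip_width: 0.084
```

Run:
```python
from h import *
rows([.460,-.312,.225],-77.6,13)
im=snap('top','t4');cv2.imwrite('pics/t4c.png',cv2.resize(im[180:300,370:490,::-1],None,fx=5,fy=5,interpolation=cv2.INTER_CUBIC))
```

```text
t 65.6 p [ 0.6618 -0.0226  0.2385] q [ 0.9979 -0.0645  0.0071 -0.0011] F [ 1.3 -0.3 -0.2] w 0.084
ang now -7.4 per row mm 27.2 turn/row 0.1326 deg -5.97
[-0.063, 0.120, 0.005], [-0.050, 0.126, 0.005], [-0.036, 0.131, 0.005], [-0.023, 0.134, 0.005], [-0.009, 0.135, 0.005], [0.006, 0.136, 0.005], [0.020, 0.134, 0.005], [0.034, 0.131, 0.005], [0.047, 0.127, 0.005], [0.060, 0.122, 0.005], [0.072, 0.115, 0.005], [0.084, 0.107, 0.005], [0.095, 0.097, 0.005],
```

View pics/t4c.png

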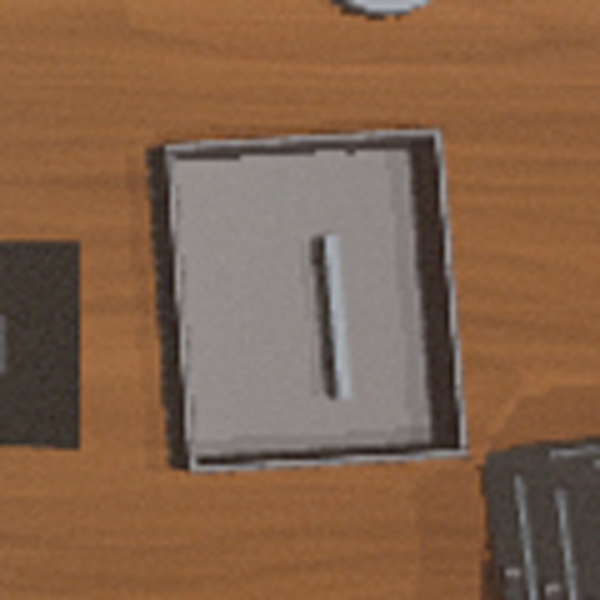

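Call:
{"method": "move_arm", "body": {"claw": [0.05, 0.05, 0.05, 0.05, 0.05, 0.05, 0.05], "dp": [[-0.063, 0.12, 0], [-0.05, 0.126, 0], [-0.036, 0.131, 0], [-0.023, 0.134, 0], [-0.009, 0.135, 0], [0.006, 0.136, 0], [0.02, 0.134, 0]], "turn": [[0, 0, 0.1326], [0, 0, 0.1326], [0, 0, 0.1326], [0, 0, 0.1326], [0, 0, 0.1326], [0, 0, 0.1326], [0, 0, 0.1326]]}}

```text
clock: 66.23
position: [0.5492, -0.179, 0.2292]
ee_rot: [0.908, -0.418, 0.001, -0.001]
ft_force: [0.4, -0.0, -1.0]
grip_width: 0.085
```

Call:
{"method": "move_arm", "body": {"claw": [0.05, 0.05, 0.05, 0.05, 0.05, 0.05, 0.05], "dp": [[0.034, 0.131, 0], [0.047, 0.127, 0], [0.06, 0.122, 0], [0.072, 0.115, 0], [0.084, 0.107, 0], [0.095, 0.097, 0], [0, 0, 0]], "turn": [[0, 0, 0.1326], [0, 0, 0.1326], [0, 0, 0.1326], [0, 0, 0.1326], [0, 0, 0.1326], [0, 0, 0.1326], [0, 0, 0]]}}

```text
clock: 66.82
position: [0.4532, -0.317, 0.2293]
ee_rot: [0.733, -0.68, 0.001, -0.0]
ft_force: [-0.2, -1.1, -0.4]
grip_width: 0.085
```

Call:
{"method": "move_arm", "body": {"claw": [0.05, 0.05, 0.05, 0.05, 0.05, 0.05, 0.05], "dp": [[0, 0, 0], [0, 0, 0], [0, 0, 0], [0, 0, 0], [0, 0, 0], [0, 0, 0], [0, 0, 0]], "turn": [[0.133, 0, 0], [0.133, 0, 0], [0.133, 0, 0], [0.133, 0, 0], [0.133, 0, 0], [0, 0, 0], [0, 0, 0]]}}

```text
clock: 67.4
position: [0.4562, -0.3117, 0.2287]
ee_rot: [0.712, -0.653, 0.175, -0.192]
ft_force: [-0.2, -0.3, -0.3]
grip_width: 0.085
```

Run:
```python
from h import *
plan3([.462,-.310,.078])
```

```text
t 67.4 p [ 0.4562 -0.3117  0.2287] q [ 0.7118 -0.6528  0.1746 -0.1916] F [-0.2 -0.3 -0.3] w 0.085
dp [-0.005  0.352  0.667] mm [   5.8    1.7 -150.7]
[[ 0.087 -0.862  0.499]
 [-0.996 -0.074  0.045]
 [-0.002 -0.501 -0.866]]
```

Call:
{"method": "move_arm", "body": {"claw": [0.05, 0.05, 0.05, 0.05, 0.05, 0.05, 0.05], "dp": [[-0.005, 0.07, 0.13], [0, 0.08, 0.15], [0, 0.08, 0.15], [0, 0.07, 0.14], [0, 0.05, 0.095], [0, 0, 0], [0, 0, 0]], "turn": [[0, 0, 0], [0, 0, 0], [0, 0, 0], [0, 0, 0], [0, 0, 0], [0, 0, 0], [0, 0, 0]]}}

```text
clock: 67.98
position: [0.4638, -0.3096, 0.0782]
ee_rot: [0.713, -0.652, 0.173, -0.191]
ft_force: [-0.9, -0.7, 0.1]
grip_width: 0.09
```

Call:
{"method": "move_arm", "body": {"claw": [0.05, 0.15, 0.3, 0.3, 0.3, 0.3], "dp": [[0, 0, 0], [0, 0, 0], [0, 0, 0], [0, 0, 0], [0, 0, 0], [0, 0, 0]], "turn": [[0, 0, 0], [0, 0, 0], [0, 0, 0], [0, 0, 0], [0, 0, 0], [0, 0, 0]]}}

```text
clock: 68.48
position: [0.4635, -0.3102, 0.0792]
ee_rot: [0.712, -0.652, 0.175, -0.192]
ft_force: [-0.7, -0.6, -0.8]
grip_width: 0.302
```

Call:
{"method": "move_arm", "body": {"claw": [0.3, 0.3, 0.3, 0.3, 0.3, 0.3, 0.3, 0.3], "dp": [[0, -0.05, -0.09], [0, -0.08, -0.14], [0, -0.09, -0.155], [0, -0.09, -0.155], [0, -0.06, -0.1], [0, 0, 0], [0, 0, 0], [0, 0, 0]], "turn": [[0, 0, 0], [0, 0, 0], [0, 0, 0], [0, 0, 0], [-0.14, 0, 0], [-0.155, 0, 0], [-0.155, 0, 0], [-0.155, 0, 0]]}}

```text
clock: 69.15
position: [0.4635, -0.3108, 0.2287]
ee_rot: [0.737, -0.676, 0.017, -0.017]
ft_force: [0.7, -0.2, -0.2]
grip_width: 0.302
```

Run:
```python
from h import *
p=vice(-.0013,.031);plan2([p[0],p[1],.225],-85.3);rows([p[0],p[1],.225],78,14);snap('wrist','w29')
```

```text
t 69.15 p [ 0.4635 -0.3108  0.2287] q [ 0.7369 -0.6756  0.0166 -0.0169] F [ 0.7 -0.2 -0.2] w 0.302
ang -85.03 turn first [-0.06  -0.002  0.006] rows 0.4 | dp before turn [-1.508 -1.131  0.07 ] | dp after turn [-1.513 -1.126  0.019] d mm [199.7 320.1  -3.7]
t 69.15 p [ 0.4635 -0.3108  0.2287] q [ 0.7369 -0.6756  0.0166 -0.0169] F [ 0.7 -0.2 -0.2] w 0.302
ang now -85.03 per row mm 26.9 turn/row -0.1238 deg 5.57
[-0.108, -0.081, 0.001], [-0.099, -0.091, 0.001], [-0.090, -0.100, 0.001], [-0.080, -0.109, 0.001], [-0.069, -0.116, 0.001], [-0.057, -0.122, 0.001], [-0.045, -0.127, 0.001], [-0.033, -0.131, 0.001], [-0.020, -0.133, 0.001], [-0.007, -0.135, 0.001], [0.006, -0.135, 0.001], [0.019, -0.133, 0.001], [0.032, -0.131, 0.001], [0.045, -0.127, 0.001],
```

View pics/w29.png

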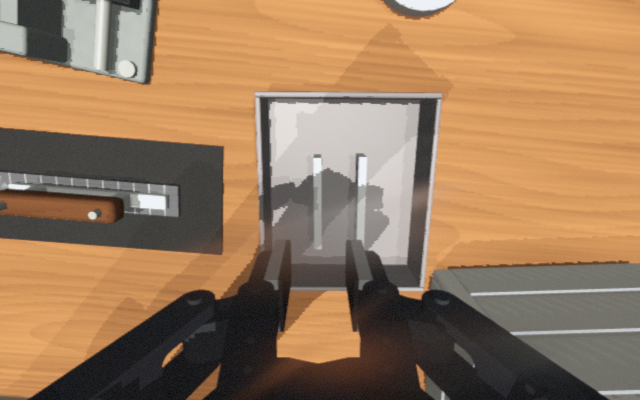

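Call:
{"method": "move_arm", "body": {"claw": [0.3, 0.3, 0.3, 0.3, 0.3, 0.3, 0.3, 0.3], "dp": [[0, 0, 0], [-0.108, -0.081, 0], [-0.099, -0.091, 0], [-0.09, -0.1, 0], [-0.08, -0.109, 0], [-0.069, -0.116, 0], [-0.057, -0.122, 0], [-0.045, -0.127, 0]], "turn": [[-0.06, 0, 0.006], [0, 0, -0.124], [0, 0, -0.124], [0, 0, -0.124], [0, 0, -0.124], [0, 0, -0.124], [0, 0, -0.124], [0, 0, -0.124]]}}

```text
clock: 69.87
position: [0.5641, -0.1493, 0.2269]
ee_rot: [0.921, -0.39, 0.001, -0.001]
ft_force: [1.5, -0.0, -0.5]
grip_width: 0.296
```

Call:
{"method": "move_arm", "body": {"claw": [0.3, 0.3, 0.3, 0.3, 0.3, 0.3, 0.3, 0.3], "dp": [[-0.033, -0.131, 0], [-0.02, -0.133, 0], [-0.007, -0.135, 0], [0.006, -0.135, 0], [0.019, -0.133, 0], [0.032, -0.131, 0], [0.045, -0.127, 0], [0, 0, 0]], "turn": [[0, 0, -0.124], [0, 0, -0.124], [0, 0, -0.124], [0, 0, -0.124], [0, 0, -0.124], [0, 0, -0.124], [0, 0, -0.124], [0, 0, 0]]}}

```text
clock: 70.53
position: [0.6651, 0.0162, 0.2262]
ee_rot: [0.998, -0.056, 0.001, -0.002]
ft_force: [-0.5, 1.1, -0.2]
grip_width: 0.301
```

Call:
{"method": "move_arm", "body": {"claw": [0.3, 0.3], "dp": [[0, 0, 0], [0, 0, 0]], "turn": [[0, 0, 0], [0, 0, 0]]}}

```text
clock: 70.7
position: [0.6635, 0.0087, 0.2271]
ee_rot: [0.998, -0.063, 0.001, -0.0]
ft_force: [-0.5, -1.6, -1.2]
grip_width: 0.302
```

Run:
```python
from h import *
p=vice(-.0013,.031);plan2([p[0],p[1],.104],-7.5);snap('wrist','w30')
```

```text
t 70.7 p [0.6635 0.0087 0.2271] q [ 9.98e-01 -6.28e-02  1.10e-03 -2.00e-04] F [-0.5 -1.6 -1.2] w 0.302
ang -7.2 turn first [-0.001 -0.003  0.007] rows 0.0 | dp before turn [-0.004 -0.003  0.615] | dp after turn [-0.002 -0.003  0.615] d mm [  -0.4    0.6 -123.1]
```

View pics/w30.png

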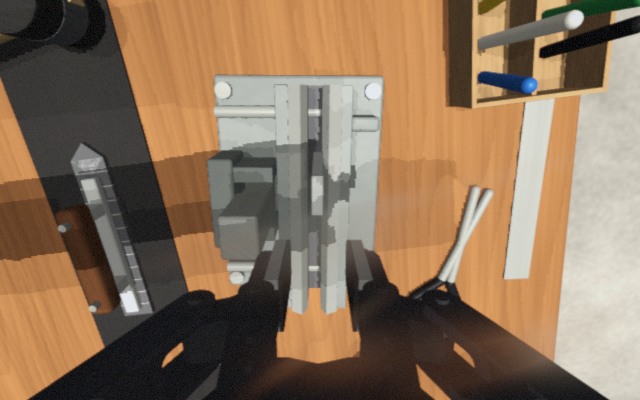

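Last stay upright at (316, 195), on the centre line. Grasp it.

Call:
{"method": "move_arm", "body": {"claw": [0.3, 0.3, 0.3, 0.3, 0.3, 0.3, 0.3, 0.3], "dp": [[-0.003, 0, 0.05], [0, 0, 0.15], [0, 0, 0.15], [0, 0, 0.13], [0, 0, 0.09], [0, 0, 0.045], [0, 0, 0], [0, 0, 0]], "turn": [[0, 0, 0.006], [0, 0, 0], [0, 0, 0], [0, 0, 0], [0, 0, 0], [0, 0, 0], [0, 0, 0], [0, 0, 0]]}}

```text
clock: 71.42
position: [0.6636, 0.0091, 0.1048]
ee_rot: [0.998, -0.065, 0.001, -0.0]
ft_force: [0.3, -0.2, 0.2]
grip_width: 0.298
```

Call:
{"method": "move_arm", "body": {"claw": [0.05, 0.05, 0.05, 0.05, 0.05], "dp": [[0, 0, 0], [0, 0, 0], [0, 0, 0], [0, 0, 0], [0, 0, 0]], "turn": [[0, 0, 0], [0, 0, 0], [0, 0, 0], [0, 0, 0], [0, 0, 0]]}}

```text
clock: 71.83
position: [0.6637, 0.0096, 0.1061]
ee_rot: [0.998, -0.064, 0.002, -0.001]
ft_force: [-3.9, -0.6, 5.3]
grip_width: 0.089
```

Call:
{"method": "move_arm", "body": {"claw": [0.05, 0.05, 0.05, 0.05, 0.05, 0.05], "dp": [[0, 0, -0.05], [0, 0, -0.12], [0, 0, -0.15], [0, 0, -0.16], [0, 0, -0.15], [0, 0, 0]], "turn": [[0, 0, 0], [0, 0, 0], [0, 0, 0], [0, 0, 0], [0, 0, 0], [0, 0, 0]]}}

```text
clock: 72.33
position: [0.6661, 0.0094, 0.2392]
ee_rot: [0.998, -0.064, 0.007, -0.001]
ft_force: [1.5, 1.1, 0.0]
grip_width: 0.086
```

Run:
```python
from h import *
rows([.466,-.327,.225],-77.6,14)
```

```text
t 72.33 p [0.6661 0.0094 0.2392] q [ 0.9979 -0.0644  0.0071 -0.0014] F [1.5 1.1 0. ] w 0.086
ang now -7.39 per row mm 28.0 turn/row 0.1232 deg -5.54
[-0.055, 0.128, 0.005], [-0.043, 0.133, 0.005], [-0.030, 0.137, 0.005], [-0.016, 0.139, 0.005], [-0.003, 0.140, 0.005], [0.011, 0.139, 0.005], [0.024, 0.138, 0.005], [0.037, 0.135, 0.005], [0.050, 0.131, 0.005], [0.062, 0.125, 0.005], [0.074, 0.118, 0.005], [0.085, 0.111, 0.005], [0.096, 0.102, 0.005], [0.105, 0.092, 0.005],
```

Call:
{"method": "move_arm", "body": {"claw": [0.05, 0.05, 0.05, 0.05, 0.05, 0.05, 0.05], "dp": [[-0.055, 0.128, 0], [-0.043, 0.133, 0], [-0.03, 0.137, 0], [-0.016, 0.139, 0], [-0.003, 0.14, 0], [0.011, 0.139, 0], [0.024, 0.138, 0]], "turn": [[0, 0, 0.123], [0, 0, 0.123], [0, 0, 0.123], [0, 0, 0.123], [0, 0, 0.123], [0, 0, 0.123], [0, 0, 0.123]]}}

```text
clock: 72.92
position: [0.5628, -0.16, 0.2312]
ee_rot: [0.919, -0.394, 0.002, -0.001]
ft_force: [0.1, -0.5, -0.1]
grip_width: 0.088
```

Call:
{"method": "move_arm", "body": {"claw": [0.05, 0.05, 0.05, 0.05, 0.05, 0.05, 0.05, 0.05], "dp": [[0.037, 0.135, 0], [0.05, 0.131, 0], [0.062, 0.125, 0], [0.074, 0.118, 0], [0.085, 0.111, 0], [0.096, 0.102, 0], [0.105, 0.092, 0], [0, 0, 0]], "turn": [[0, 0, 0.123], [0, 0, 0.123], [0, 0, 0.123], [0, 0, 0.123], [0, 0, 0.123], [0, 0, 0.123], [0, 0, 0.123], [0, 0, 0]]}}

```text
clock: 73.58
position: [0.4597, -0.3329, 0.2312]
ee_rot: [0.733, -0.68, 0.002, -0.001]
ft_force: [-0.6, -1.2, -0.0]
grip_width: 0.09
```

Call:
{"method": "move_arm", "body": {"claw": [0.05, 0.05, 0.05, 0.05, 0.05, 0.05, 0.05], "dp": [[0, 0, 0], [0, 0, 0], [0, 0, 0], [0, 0, 0], [0, 0, 0], [0, 0, 0], [0, 0, 0]], "turn": [[0.133, 0, 0], [0.133, 0, 0], [0.133, 0, 0], [0.133, 0, 0], [0.133, 0, 0], [0, 0, 0], [0, 0, 0]]}}

```text
clock: 74.17
position: [0.4625, -0.3274, 0.2304]
ee_rot: [0.712, -0.652, 0.175, -0.192]
ft_force: [0.5, 0.7, 0.4]
grip_width: 0.083
```

Run:
```python
from h import *
plan3([.4635,-.332,.079]);snap('wrist','w31')
f=lambda u,v,z:onz('w29',u,v,z)
print(f(318,155,.035),f(318,248,.035),f(361,155,.035),f(362,248,.035))
```

```text
t 74.17 p [ 0.4625 -0.3274  0.2304] q [ 0.7121 -0.6522  0.1751 -0.1921] F [0.5 0.7 0.4] w 0.083
dp [0.024 0.378 0.656] mm [   1.    -4.6 -151.4]
[[ 0.088 -0.862  0.5  ]
 [-0.996 -0.076  0.045]
 [-0.001 -0.502 -0.865]]
[ 0.48396846 -0.310238    0.035     ] [ 0.38241345 -0.31902895  0.035     ] [ 0.48773121 -0.35380439  0.035     ] [ 0.38653806 -0.36693774  0.035     ]
```

View pics/w31.png

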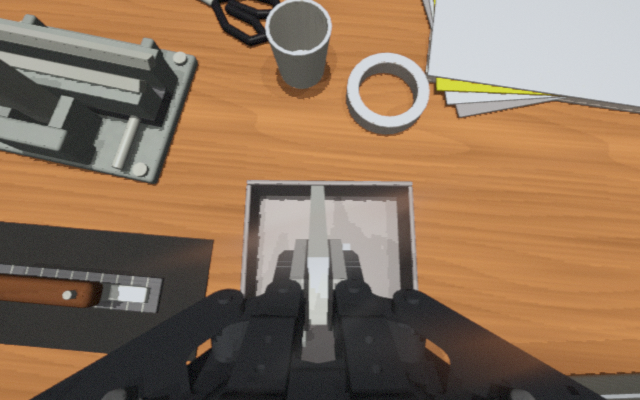

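Call:
{"method": "move_arm", "body": {"claw": [0.05, 0.05, 0.05, 0.05, 0.05, 0.05, 0.05], "dp": [[0.03, 0.08, 0.13], [0, 0.085, 0.15], [0, 0.085, 0.15], [0, 0.075, 0.13], [0, 0.05, 0.09], [0, 0, 0], [0, 0, 0]], "turn": [[0, 0, 0], [0, 0, 0], [0, 0, 0], [0, 0, 0], [0, 0, 0], [0, 0, 0], [0, 0, 0]]}}

```text
clock: 74.8
position: [0.465, -0.3325, 0.0792]
ee_rot: [0.714, -0.651, 0.174, -0.191]
ft_force: [0.1, -0.4, -0.4]
grip_width: 0.08
```

Call:
{"method": "move_arm", "body": {"claw": [0.05, 0.15, 0.3, 0.3, 0.3, 0.3], "dp": [[0, 0, 0], [0, 0, 0], [0, 0, 0], [0, 0, 0], [0, 0, 0], [0, 0, 0]], "turn": [[0, 0, 0], [0, 0, 0], [0, 0, 0], [0, 0, 0], [0, 0, 0], [0, 0, 0]]}}

```text
clock: 75.3
position: [0.4645, -0.333, 0.08]
ee_rot: [0.713, -0.651, 0.175, -0.192]
ft_force: [-0.2, 0.7, -0.8]
grip_width: 0.296
```

Call:
{"method": "move_arm", "body": {"claw": [0.3, 0.3, 0.3, 0.3, 0.3, 0.3, 0.3, 0.3], "dp": [[0, -0.05, -0.09], [0, -0.08, -0.14], [0, -0.09, -0.155], [0, -0.09, -0.155], [0, -0.06, -0.1], [0, 0, 0], [0, 0, 0], [0, 0, 0]], "turn": [[0, 0, 0], [0, 0, 0], [0, 0, 0], [0, 0, 0], [-0.14, 0, 0], [-0.155, 0, 0], [-0.155, 0, 0], [-0.155, 0, 0]]}}

```text
clock: 75.97
position: [0.4644, -0.3335, 0.2295]
ee_rot: [0.737, -0.675, 0.016, -0.017]
ft_force: [0.4, -1.5, -0.6]
grip_width: 0.304
```

Run:
```python
from h import *
st();snap('wrist','w32');snap('scene','s9')
```

```text
t 75.97 p [ 0.4644 -0.3335  0.2295] q [ 0.7375 -0.675   0.0165 -0.0169] F [ 0.4 -1.5 -0.6] w 0.304
```

View pics/w32.png

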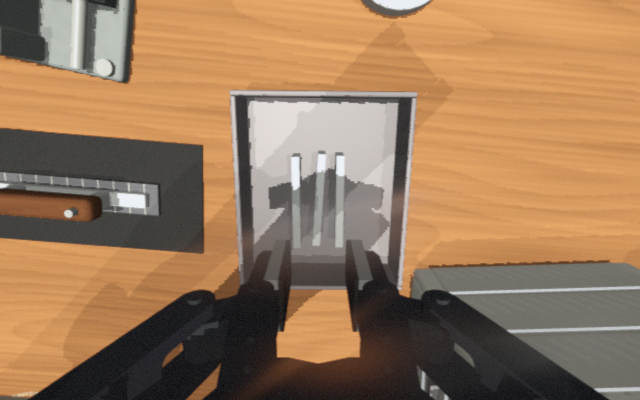

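View pics/s9.png

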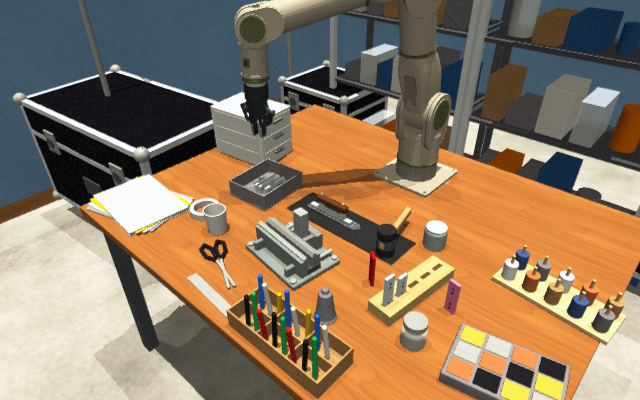

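Run:
```python
from h import *
im=snap('top','t5')
a=np.load('pics/s0.npy').astype(int)
cv2.imwrite('pics/t5c.png',cv2.resize(im[70:310,80:500,::-1],None,fx=1.9,fy=1.9,interpolation=cv2.INTER_CUBIC))
```

```text
(no output)
```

View pics/t5c.png

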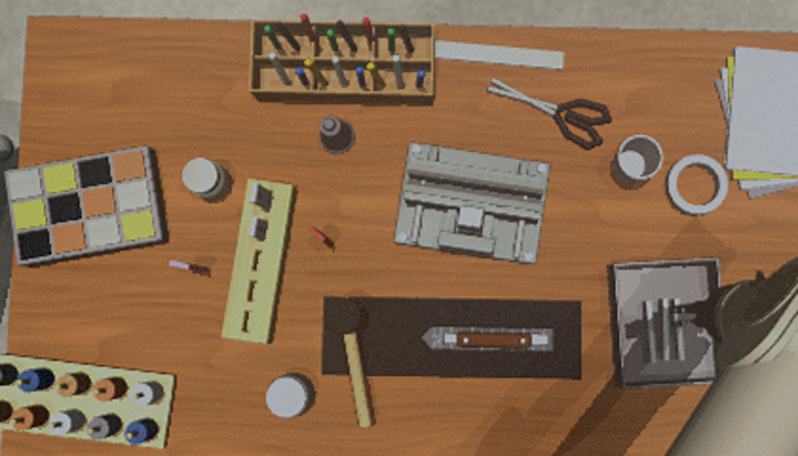

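Everything is in place: three stays are in the tote, the file and mallet are on the mat, and the look-alikes and bystanders are where they were. I'm handing in.

```bash
python3 -c "
from h import *
print(manip.hand_in());st()"
```

```text
the job is handed in; nothing more can be done
None
the job is handed in; nothing more can be done
```

The job is finished and handed in at about 76 s of the 210 s allowed; hand-in gave no verdict.

**What I did**
- I stood the three 100 mm stays in the vice at about +31, -1 and -33 mm along the jaws and left the shorter and longer ones in the block.
- I pressed the wedge down about 30 mm with the mallet head, with a steady push rather than blows. The force jumped to about 45 N at the end, so I took it as tight.
- I gave the row three forward file strokes of about 103 mm at roughly 10 N, lifting the file about 25 mm for each return.
- I drew the wedge back up about 31 mm to its stop and laid the stays in the tote, tipping each one over on release.

**Last checks**
- The final top, scene and wrist pictures show the three stays in the tote, each resting on its narrow edge.
- The file lies face down on the mat, the mallet stands on it, and the wedge is up.
- The look-alikes, the pink and red pieces and the bystanders look unmoved. I judged this by eye, not by measuring.

**What went wrong or disagreed**
- On the first stay I turned the wrist the wrong way and the last joint nearly reached its range limit. I turned it back in the air, and nothing was touched.
- Two estimates of the vice position differed by about 2.6 mm along its x. I worked from the jaw gap, and all the stays went in cleanly.
- The file was knocked about 3 to 4 cm along the mat during the run, so I located it again before gripping it.

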